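Unload the rinse agitator: unhook the dip baskets

TASK

The rinse is finished: first set the agitator's speed lever to the green idle mark, then clear the rail. Take every hook off the rail together with its basket, if it carries one, stand each basket upright in a compartment of its own in the white divided tray and twist its hook out of the basket's ring, and stand every hook, grip up, in a slot of its own in the grey caddy. Keep the baskets from tipping over, and leave the other things on the bench alone.

Things in the scene. Friction and masses are not known exactly. Their poses are not given: they have to be found in the camera images.
- agitator: Rinse agitator, fixed. White housing (130x240x62 mm) at its -y end; beside it a drip tray (112x276x14 mm); above that a round steel rail, 8 mm thick, axis 215 mm above the bench, runs along the agitator's y between posts at y = -150 and +176 mm that end 15 mm above the axis. Origin on the bench straight below the rail; x across the rail away from the robot, z up.
- speed_lever (a joint): Speed lever on the housing, turns about a vertical pivot, rad. 0: points along the agitator's -x (to the robot); positive is anticlockwise from above (towards the agitator's -y). Range +-0.95. The broad GREEN mark is idle, at +0.45; the red mark, full speed, at -0.90; black ticks between. Friction holds it where it is left (about 2 N at the knob moves it).
- lever_pivot (a point): Point on the lever's pivot axis at the height of the middle of its knob (98 mm above the bench); axes as the agitator's.
- lever_knob (a point): Middle of the lever's upright black knob, 70 mm from the pivot axis. Knob about 20 mm across, 36 mm tall, its top 17 mm above this point; the flat lever arm's top is 23 mm below this point.
- tray: White divided tray, loose, 190x190x34 mm, 0.9 kg, with a cross of dividers (29.5 mm high): four square compartments, 89 mm wide inside, centred at x, y = +-46.5 mm; floor 4 mm thick. Origin at the centre of its underside, x and y along its sides, z up.
- caddy: Grey hook caddy, loose, 66x176x105 mm, 0.8 kg: three slots side by side along its y, each 56 mm (along x) by 52 mm (along y) inside; floor 5 mm thick, dividers 90 mm high. Origin at the centre of its underside, z up.
- caddy_slot0 (a point): Centre of a caddy slot, on its floor; axes as the caddy's (x along the slot).
- caddy_slot1 (a point): Centre of a caddy slot, on its floor; axes as the caddy's (x along the slot).
- caddy_slot2 (a point): Centre of a caddy slot, on its floor; axes as the caddy's (x along the slot).
- hook_a_grip (a point): Middle of a steel hook's blue grip (x 20, y 12, z 36 mm). Hook flat in its x-z plane, 160 mm tall, 60 g, z up the shank. Its crook hangs on the rail, whose axis is 35 mm below this point; the crook's free end, on the +x side, reaches 47.5 mm below it, the shank passes the rail 11 mm off on the -x side. It comes off when lifted 20 to 22 mm, then drawn to its -x (to the robot).
- hook_a_foot (a point): Centre of that hook's foot, 140 mm below the grip's middle, 2 mm above its lowest point; axes as the hook's. The foot is a double hook: two 4 mm thick prongs along +x and -x, 36 mm wide over all, their ends turned up 9 mm above the saddles in which a basket's ring may lie.
- basket_a_ring (a point): Ring centre of a wire basket (may be absent) on hook_a; 84 mm above its underside. Basket 60 wide, 38 tall, 130 g. Ring long along y: 4 mm bars at x +-9, ends and legs at y +-30 mm; at mid-length a 6 mm upward crimp in each bar rests on a prong, crosswise. Basket standing, sink the hook 16-25 mm, turn it a quarter turn (prongs along basket's y, +-15 deg), draw it up between the bars.
- hook_b_grip (a point): Middle of a steel hook's blue grip (x 20, y 12, z 36 mm). Hook flat in its x-z plane, 160 mm tall, 60 g, z up the shank. Its crook hangs on the rail, whose axis is 35 mm below this point; the crook's free end, on the +x side, reaches 47.5 mm below it, the shank passes the rail 11 mm off on the -x side. It comes off when lifted 20 to 22 mm, then drawn to its -x (to the robot).
- hook_b_foot (a point): Centre of that hook's foot, 140 mm below the grip's middle, 2 mm above its lowest point; axes as the hook's. The foot is a double hook: two 4 mm thick prongs along +x and -x, 36 mm wide over all, their ends turned up 9 mm above the saddles in which a basket's ring may lie.
- basket_b_ring (a point): Ring centre of a wire basket (may be absent) on hook_b; 84 mm above its underside. Basket 60 wide, 38 tall, 130 g. Ring long along y: 4 mm bars at x +-9, ends and legs at y +-30 mm; at mid-length a 6 mm upward crimp in each bar rests on a prong, crosswise. Basket standing, sink the hook 16-25 mm, turn it a quarter turn (prongs along basket's y, +-15 deg), draw it up between the bars.
- hook_c_grip (a point): Middle of a steel hook's blue grip (x 20, y 12, z 36 mm). Hook flat in its x-z plane, 160 mm tall, 60 g, z up the shank. Its crook hangs on the rail, whose axis is 35 mm below this point; the crook's free end, on the +x side, reaches 47.5 mm below it, the shank passes the rail 11 mm off on the -x side. It comes off when lifted 20 to 22 mm, then drawn to its -x (to the robot).
- hook_c_foot (a point): Centre of that hook's foot, 140 mm below the grip's middle, 2 mm above its lowest point; axes as the hook's. The foot is a double hook: two 4 mm thick prongs along +x and -x, 36 mm wide over all, their ends turned up 9 mm above the saddles in which a basket's ring may lie.
- basket_c_ring (a point): Ring centre of a wire basket (may be absent) on hook_c; 84 mm above its underside. Basket 60 wide, 38 tall, 130 g. Ring long along y: 4 mm bars at x +-9, ends and legs at y +-30 mm; at mid-length a 6 mm upward crimp in each bar rests on a prong, crosswise. Basket standing, sink the hook 16-25 mm, turn it a quarter turn (prongs along basket's y, +-15 deg), draw it up between the bars.
- marker: White felt pen with blue cap, 14 x 134 x 16 mm, a bystander; origin under its middle.
- petri_dish: Glass dish, 67 mm across, 18 mm tall, a bystander; origin under its middle.

How it is judged (in metres and radians):
On the way, in this order (a step that is already met when the one before it is completed fails the run):
1. the speed lever stands at the green idle mark (within 5 degrees), before any hook is taken off the rail (value of joint speed_lever between 0.36 and 0.54 rad), for 0.3 s.
2. a hook is drawn off the rail (x of any of hook_a_grip, hook_b_grip, hook_c_grip in the frame of agitator below -0.05 m), for 0.1 s.
At the end, for the whole second after the job is handed in: Lever within 5 degrees of the green mark. Each basket flat on the tray's floor in a compartment of its own, upright within 7 degrees, off its hook. One hook in each caddy slot, foot within 30 mm of the floor, grip up (within 50 degrees). All at rest (all of step 1 and x of basket_a_ring in the frame of tray between -0.085 and 0.085 m and y of basket_a_ring in the frame of tray between -0.085 and 0.085 m and z of basket_a_ring in the frame of tray between 0.082 and 0.094 m and angle between each of basket_a_ring, basket_b_ring, basket_c_ring's own z axis and vertical below 0.12 rad and linear speed of each of basket_a, hook_a, basket_b, hook_b, basket_c, hook_c below 0.02 m/s and x of basket_b_ring in the frame of tray between -0.085 and 0.085 m and y of basket_b_ring in the frame of tray between -0.085 and 0.085 m and z of basket_b_ring in the frame of tray between 0.082 and 0.094 m and x of basket_c_ring in the frame of tray between -0.085 and 0.085 m and y of basket_c_ring in the frame of tray between -0.085 and 0.085 m and z of basket_c_ring in the frame of tray between 0.082 and 0.094 m and ((x of hook_a_foot in the frame of caddy_slot0 between -0.03 and 0.03 m and y of hook_a_foot in the frame of caddy_slot0 between -0.026 and 0.026 m and z of hook_a_foot in the frame of caddy_slot0 below 0.03 m and angle between hook_a_grip's own z axis and vertical below 0.87 rad) or (x of hook_b_foot in the frame of caddy_slot0 between -0.03 and 0.03 m and y of hook_b_foot in the frame of caddy_slot0 between -0.026 and 0.026 m and z of hook_b_foot in the frame of caddy_slot0 below 0.03 m and angle between hook_b_grip's own z axis and vertical below 0.87 rad) or (x of hook_c_foot in the frame of caddy_slot0 between -0.03 and 0.03 m and y of hook_c_foot in the frame of caddy_slot0 between -0.026 and 0.026 m and z of hook_c_foot in the frame of caddy_slot0 below 0.03 m and angle between hook_c_grip's own z axis and vertical below 0.87 rad)) and ((x of hook_a_foot in the frame of caddy_slot1 between -0.03 and 0.03 m and y of hook_a_foot in the frame of caddy_slot1 between -0.026 and 0.026 m and z of hook_a_foot in the frame of caddy_slot1 below 0.03 m and angle between hook_a_grip's own z axis and vertical below 0.87 rad) or (x of hook_b_foot in the frame of caddy_slot1 between -0.03 and 0.03 m and y of hook_b_foot in the frame of caddy_slot1 between -0.026 and 0.026 m and z of hook_b_foot in the frame of caddy_slot1 below 0.03 m and angle between hook_b_grip's own z axis and vertical below 0.87 rad) or (x of hook_c_foot in the frame of caddy_slot1 between -0.03 and 0.03 m and y of hook_c_foot in the frame of caddy_slot1 between -0.026 and 0.026 m and z of hook_c_foot in the frame of caddy_slot1 below 0.03 m and angle between hook_c_grip's own z axis and vertical below 0.87 rad)) and ((x of hook_a_foot in the frame of caddy_slot2 between -0.03 and 0.03 m and y of hook_a_foot in the frame of caddy_slot2 between -0.026 and 0.026 m and z of hook_a_foot in the frame of caddy_slot2 below 0.03 m and angle between hook_a_grip's own z axis and vertical below 0.87 rad) or (x of hook_b_foot in the frame of caddy_slot2 between -0.03 and 0.03 m and y of hook_b_foot in the frame of caddy_slot2 between -0.026 and 0.026 m and z of hook_b_foot in the frame of caddy_slot2 below 0.03 m and angle between hook_b_grip's own z axis and vertical below 0.87 rad) or (x of hook_c_foot in the frame of caddy_slot2 between -0.03 and 0.03 m and y of hook_c_foot in the frame of caddy_slot2 between -0.026 and 0.026 m and z of hook_c_foot in the frame of caddy_slot2 below 0.03 m and angle between hook_c_grip's own z axis and vertical below 0.87 rad))); the robot touches nothing.
It fails at once if a basket tips over (more than 57 degrees) (angle between any of basket_a_ring, basket_b_ring, basket_c_ring's own z axis and vertical above 1 rad).
It fails at once if a bystander (marker, petri dish) is shifted by more than 40 mm (distance of any of marker, petri_dish from where it was at the start of the episode above 0.04 m).
Of basket_a, basket_b, basket_c only 2 to 3 are there at a start; the rules pass over those that are not, and their reading is None.
At some moment in a run one of tray, caddy may be knocked a few centimetres aside while the robot is not near it.
It also fails if it takes over 210 s, if anything falls off the work surface, if the arm or the gripper's body presses on something with over 40 N, if the wrist force passes 120 N, or if a joint passes its speed limit or range.

ROBOT

A 6-joint arm with a two-finger parallel gripper is mounted at the origin on a cart in front of the work surface, level with it; the furniture and walls round the work are solid. World frame = base frame: x ahead of the robot, y to its left, z up, the work surface at z = 0. Lengths are in mm, angles in rad, forces in N, time in s.
With the tool pointing down it reaches from about 225 to 725 mm from the base axis. Payload 3.1 kg.
Tool frame: the origin (TCP) lies on the centre line of the jaws, within the pads' length; the fingertips stand arm.tip_extent ahead of it and the grasp point (between the pads) lies 2 mm behind it (arm.tip_extent is the distance from the TCP to the fingertips, in mm); z points along the fingers, y is the direction in which the jaws open and shut (so a half turn about z gives the same grasp; the last joint's range is limited). The gripper opens to 85 mm and grips with 20 to 120 N. Pads are 22 mm wide; open, the fingers measure 114 mm over their backs; the gripper's body (76 mm by 85 mm) begins 54 mm behind the grasp point. The pads swing forward as they close: fully open they stand 13 mm farther back than shut.
Start: joints at [1.035, 0.048, 0.099, 1.622, 0, 1.443], TCP at [208.216, 481.937, 210.312] pointing down, gripper open.
Joint ranges: [-2.91, 2.91], [-0.99, 1.94], [-1.21, 1.42], [-2.12, 2.29], [-1.49, 1.47], [-3.14, 3.14]. Speed limits (rad/s): [2.79, 2.79, 3.14, 3.14, 3.14, 3.14].

INTERFACE

Orientations are given as a 3x3 rotation matrix whose columns are the frame's x, y, z axes.
In Python, from rig import telemetry, optics, arm gives the robot as it stands. The module is installed in compiled form; this text tells all that it offers.
- The arm moves only by the shell command python3 -m inch 'ROWS' [FORCE]. ROWS is JSON, a list of rows, each an object of numbers: "claw": the gripper's target within -1 to 1 (fully open at 1, half-way at 0, shut at -1); "x", "y", "z": the shift along the tool's x, y, z as a fraction of full scale; "wx", "wy", "wz": the turn, a rotation vector about the tool's x, y, z as a fraction of full scale. A call has 1 to 12 rows; each row is the pose to reach, as a shift and turn from the pose measured when the call began, along the tool's axes at that moment; what a row does not reach only later rows make up. Full scale, the value 1, is 0.2 m for a shift and pi/2 rad for a turn. A row lasts 1/10 s, in which the tool goes at most 50 mm and 8.59 degrees, less where a joint would pass 70% of its speed; a pose out of reach is approached as far as the arm can. A call with a number of a shift or a turn outside -1 to 1 is refused whole. A call with a gripper value outside its range is refused whole. The fingers move at their own pace and stop on an object; FORCE is the grip in N (left out, the last holds). Time passes only in rows, so rows that repeat a pose let the fingers close. It gives the time, the measured TCP pose, the force and the opening at its end, in the units of the state.
- telemetry.read_state(): the state, without advancing time (a new reading comes with each control period).
- optics.capture(name): name is "scene" or "top"; returns a dict with "pixels" (400x640x3 uint8, red, green, blue), "intrinsics" (3x3 intrinsics, pixels), "rvec" (rotation vector, rad) and "tvec" (3), from world to camera coordinates, as OpenCV has them. Camera axes: x right, y down, z forward; pixel columns grow to the right and rows downward; lengths in mm; the calibration is good to about 2 mm. A picture is of the moment at which its call begins. There is no depth.
- arm.sign_off(): hands the job in, once; it reports no verdict.
The state is a dict: "t": time; "joint_positions": joint angles; "joint_velocities": joint speeds; "effort": joint torques, N m; "ee_pos": TCP position; "tcp_rot": TCP orientation; "contact_force": force on the tool from outside, world axes, zero at the start; "moment": the same for the moment, N m; "finger_gap": finger opening in mm.
Only numpy, scipy, OpenCV 4.12 (cv2) and the standard library are available. Lean on these libraries where they do the work, as an engineer would, in place of code of your own. Each camera call takes 0.05 s, during which the arm holds its last target.

## Working session

There is one attempt and no reset: what is moved stays moved. The work goes in short steps, Python scripts to look and compute and a shell command to move; the robot and the scene stay as the last step left them, time stands still between calls to the robot, and variables do not carry over. Pictures are saved under pics/ and viewed, and the job is handed in when it is done.

```bash
mkdir -p pics
python3 - <<'E'
from rig import telemetry, optics, arm
import cv2,numpy as np
s=telemetry.read_state();print(s['t'],s['ee_pos'],s['tcp_rot'],s['finger_gap'],arm.tip_extent,s['contact_force'])
for n in('scene','top'):
    c=optics.capture(n);cv2.imwrite(f'pics/{n}0.png',c['pixels'][:,:,::-1]);print(n,c['intrinsics'],c['rvec'],c['tvec'])
    R=cv2.Rodrigues(np.array(c['rvec'],float))[0];print(-R.T@np.array(c['tvec']).ravel())
E
```

```text
0.0 [207.88009125 481.3557584  209.11797421] [[-9.18002482e-01  3.96572816e-01 -1.20175039e-03]
 [ 3.96574524e-01  9.18000289e-01 -2.02874897e-03]
 [ 2.98660508e-04 -2.33898018e-03 -9.99997220e-01]] 85.43211948599954 17.0 [-0.17951064  0.50965872 -0.7241376 ]
scene [[387.67564576   0.         321.53429442]
 [  0.         387.67564576 201.18994117]
 [  0.           0.           1.        ]] [ 2.08502876 -0.94941311  0.45444379] [-411.25127375  358.87158844  815.15435871]
[ -38.7718206  -578.06131901  791.66591001]
top [[380.43172969   0.         318.45050466]
 [  0.         380.43172969 202.65890134]
 [  0.           0.           1.        ]] [ 2.16752555 -2.11458079  0.1746222 ] [ -72.43406377  580.45427478 1370.13648908]
[ 359.02370241  -54.22676562 1444.85615077]
```

View pics/scene0.png

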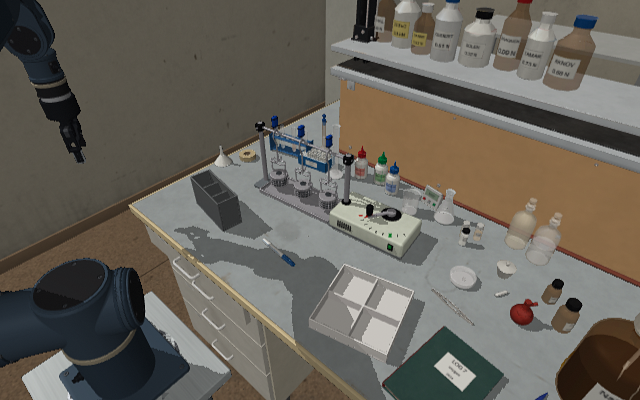

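View pics/top0.png

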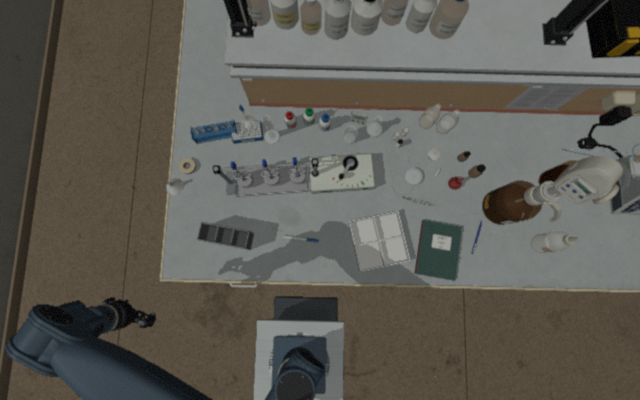

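The scene picture shows the rail with hooks and baskets around (275–330, 120–205), the caddy at (215,197), the tray at (363,310), and the lever at (370,210). I'll zoom in on these.

```bash
cat > h.py <<'E'
from rig import telemetry, optics, arm
import cv2,numpy as np
np.set_printoptions(precision=2,suppress=True)
def cap(n):
    c=optics.capture(n);c['R']=cv2.Rodrigues(np.array(c['rvec'],float))[0];c['t']=np.array(c['tvec'],float).ravel();c['K']=np.array(c['intrinsics']);c['C']=-c['R'].T@c['t'];return c
def ray(c,uv):
    d=c['R'].T@np.linalg.inv(c['K'])@np.array([uv[0],uv[1],1.]);return c['C'],d/np.linalg.norm(d)
def onz(c,uv,z):
    o,d=ray(c,uv);return o+d*(z-o[2])/d[2]
def proj(c,p):
    p=np.atleast_2d(np.array(p,float));q=(c['K']@(c['R']@p.T+c['t'][:,None]));return (q[:2]/q[2]).T
def tri(c1,u1,c2,u2):
    o1,d1=ray(c1,u1);o2,d2=ray(c2,u2);A=np.stack([d1,-d2],1);s=np.linalg.lstsq(A,o2-o1,rcond=None)[0]
    a,b=o1+d1*s[0],o2+d2*s[1];return (a+b)/2,np.linalg.norm(a-b)
def crop(c,x0,y0,x1,y1,k,name):
    im=cv2.resize(c['pixels'][y0:y1,x0:x1,::-1],None,fx=k,fy=k,interpolation=cv2.INTER_CUBIC);cv2.imwrite(f'pics/{name}.png',im)
def blobs(c,lo,hi,box,amin=3):
    x0,y0,x1,y1=box;hsv=cv2.cvtColor(np.ascontiguousarray(c['pixels'][y0:y1,x0:x1]),cv2.COLOR_RGB2HSV)
    m=cv2.inRange(hsv,np.array(lo),np.array(hi));n,l,st,ce=cv2.connectedComponentsWithStats(m)
    return [(ce[i]+[x0,y0],st[i][4],st[i][:4]+[x0,y0,0,0]) for i in range(1,n) if st[i][4]>=amin]
E
python3 - <<'E'
from h import *
s=cap('scene');t=cap('top')
crop(s,180,105,440,265,3,'s1');crop(t,180,145,400,275,3.6,'t1')
for c,b in((s,(240,105,350,165)),(t,(215,150,330,185))):
    for x in blobs(c,(100,120,40),(130,255,255),b):print(x)
    print()
E
```

```text
(array([323.67, 118.19]), np.int32(27), array([322, 114,   4,   9]))
(array([274.18, 121.3 ]), np.int32(60), array([271, 116,   7,  12]))
(array([300.2 , 131.24]), np.int32(71), array([296, 125,   8,  14]))
(array([271.78, 142.17]), np.int32(72), array([269, 133,   7,  17]))
(array([285.3 , 139.21]), np.int32(63), array([274, 134,  25,  10]))
(array([328.41, 140.66]), np.int32(64), array([326, 135,   6,  12]))
(array([310.14, 141.57]), np.int32(14), array([307, 140,   6,   4]))
(array([290.34, 151.82]), np.int32(146), array([278, 144,  23,  20]))
(array([305.82, 146.79]), np.int32(34), array([300, 143,  12,   9]))
(array([312.2 , 161.06]), np.int32(65), array([303, 156,  25,   9]))
(array([330.12, 161.5 ]), np.int32(16), array([329, 159,   3,   6]))

(array([294.11, 160.74]), np.int32(19), array([293, 158,   3,   7]))
(array([264., 163.]), np.int32(19), array([263, 160,   3,   7]))
(array([232.7 , 165.09]), np.int32(23), array([231, 162,   5,   7]))
```

View pics/s1.png

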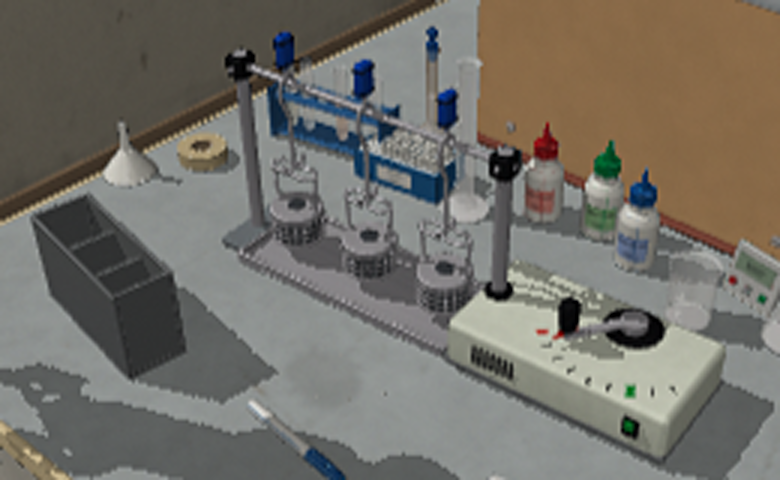

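View pics/t1.png

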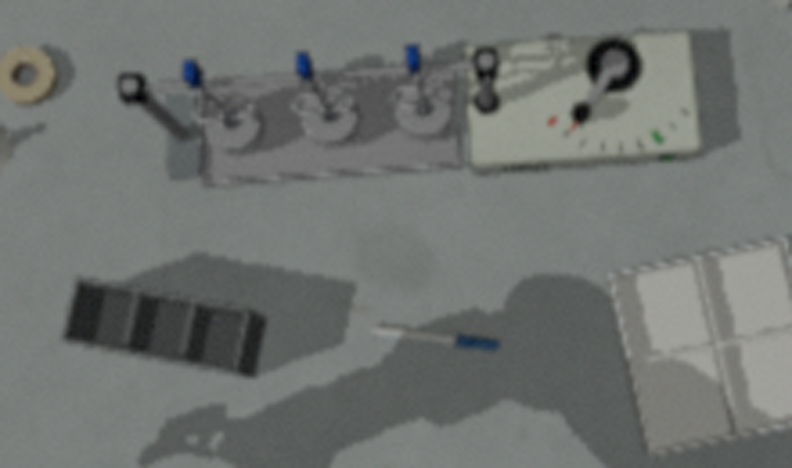

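The zoomed views show three hooks, each with a basket, and the lever near red. Grips are the dark blue blobs at scene (274,121), (300,131), (328,141) and top (233,165), (264,163), (294,161).

Run:
```python
from h import *
s=cap('scene');t=cap('top')
for a,b in(((274.2,121.3),(232.7,165.1)),((300.2,131.2),(264,163)),((328.4,140.7),(294.1,160.7))):
    print('grip',tri(s,a,t,b))
# dark blobs: posts, knob, pivot
for n,c,b in(('s',s,(250,110,420,260)),('t',t,(205,145,385,200))):
    for x in blobs(c,(0,0,0),(180,255,45),b,6):print(n,x)
tp=np.array([[130,85],[487,60]])/3.6+[180,145]; sp=np.array([[240,58],[505,152]])/3+[180,105]
for i in(0,1):print('post',tri(s,sp[i],t,tp[i]),onz(t,tp[i],230),onz(s,sp[i],230))
```

```text
grip (array([666.16, 223.05, 246.05]), np.float64(0.2609618523997176))
grip (array([675.36, 122.95, 245.02]), np.float64(2.1079798596131756))
grip (array([685.53,  25.31, 246.33]), np.float64(1.3555957570745796))
s (array([259.51, 126.62]), np.int32(63), array([255, 122,  10,  10]))
s (array([276., 126.]), np.int32(10), array([273, 124,   8,   5]))
s (array([329.83, 138.33]), np.int32(6), array([328, 137,   4,   3]))
s (array([347.89, 159.9 ]), np.int32(83), array([343, 155,  11,  11]))
s (array([284.38, 181.75]), np.int32(8), array([283, 179,   3,   6]))
s (array([346.  , 201.91]), np.int32(32), array([342, 199,   9,   6]))
s (array([369.29, 209.56]), np.int32(68), array([366, 204,   8,  13]))
s (array([385.56, 209.06]), np.int32(16), array([382, 208,   9,   4]))
s (array([392.9 , 216.29]), np.int32(97), array([382, 209,  19,  12]))
s (array([389.95, 247.16]), np.int32(19), array([387, 244,   6,   7]))
t (array([349.96, 162.16]), np.int32(83), array([343, 156,  14,  14]))
t (array([314.44, 165.11]), np.int32(9), array([313, 164,   4,   3]))
t (array([218.1 , 170.55]), np.int32(20), array([214, 166,   7,   8]))
t (array([316., 174.]), np.int32(7), array([314, 172,   4,   4]))
t (array([341.08, 175.83]), np.int32(12), array([340, 174,   3,   5]))
post (array([660.1 , 283.79, 217.38]), np.float64(0.4035451515966086)) [657.16 280.19 230.  ] [644.58 264.96 230.  ]
post (array([689.94, -43.01, 223.85]), np.float64(2.0913587462431416)) [689.02 -43.82 230.  ] [681.12 -48.23 230.  ]
```

Run:
```python
from h import *
s=cap('scene');t=cap('top')
crop(s,325,190,425,260,8,'s2');crop(t,305,145,390,200,9,'t2')
crop(t,190,210,300,260,7,'t3'); crop(t,340,200,420,275,8,'t4'); crop(s,185,160,245,240,7,'s3');crop(s,300,255,420,360,6,'s4')
```

```text
(no output)
```

View pics/t2.png

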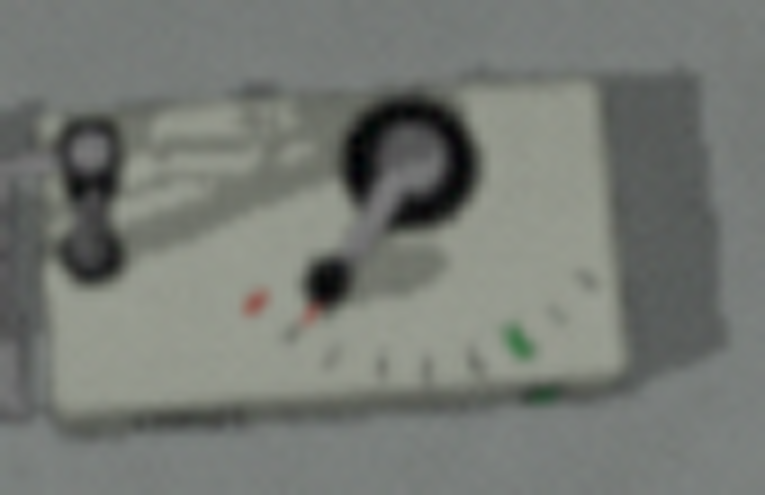

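View pics/s2.png

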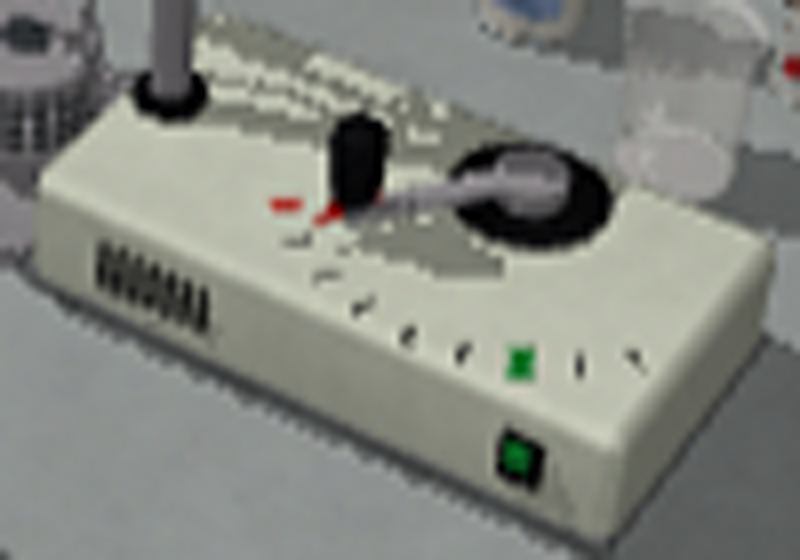

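View pics/t3.png

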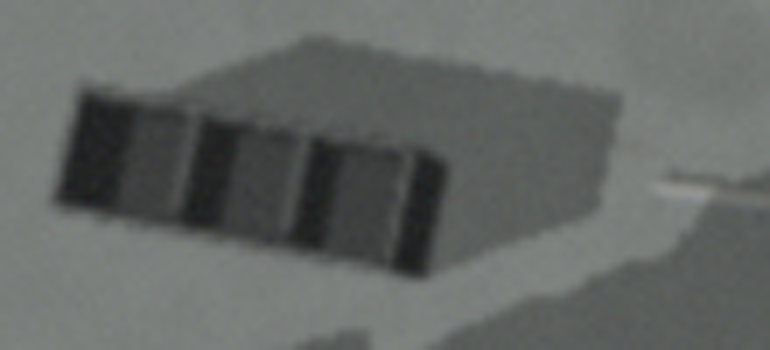

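View pics/t4.png

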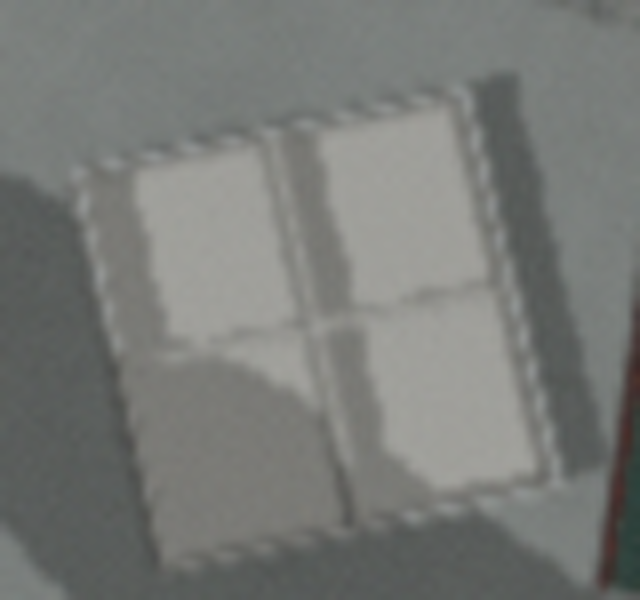

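View pics/s4.png

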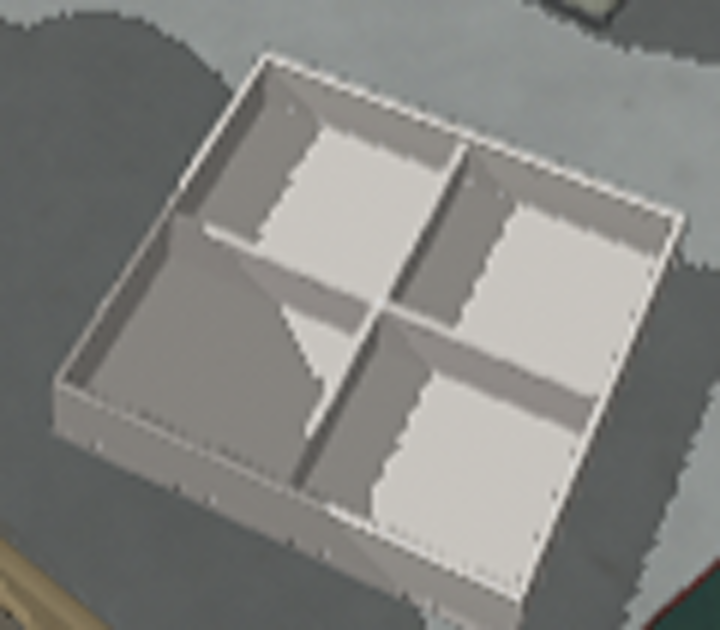

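View pics/s3.png

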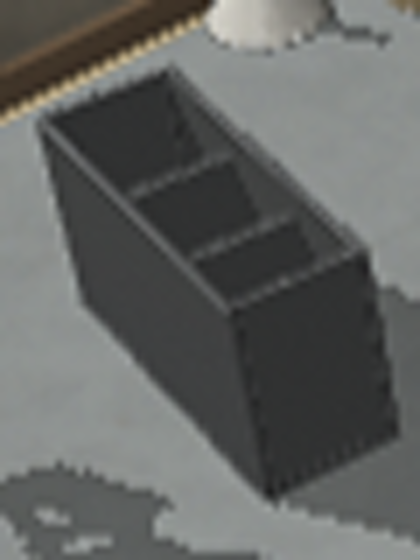

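```bash
cat > m.py <<'E'
from h import *
s=cap('scene');t=cap('top')
T=lambda l,k,x,y:[np.array(p)/k+[x,y] for p in l]
def rep(name,tp,sp,z):
    print(name)
    for a,b in zip(tp,sp):
        p,e=tri(t,a,s,b);print('  tri',p,round(e,2),'top@z',onz(t,a,z)[:2],'scene@z',onz(s,b,z)[:2])
E
python3 - <<'E'
from m import *
# order: +x+y(left top), +x-y, -x-y, -x+y
rep('caddy',T([(85,92),(443,155),(428,275),(55,205)],7,190,210),T([(172,68),(368,255),(232,310),(40,125)],7,185,160),105)
rep('tray',T([(75,172),(465,88),(555,485),(165,570)],8,340,200),T([(268,55),(683,215),(520,597),(60,380)],6,300,255),34)
print('knob top/pivot', onz(t,(341.1,175.8),112),onz(t,(349.96,162.16),63), onz(t,np.array([410,148])/9+[305,145],75))
print('knob scene', tri(s,(369.3,209.6),t,(341.1,175.8)))
print('green',onz(t,np.array([518,342])/9+[305,145],62),onz(s,np.array([521,363])/8+[325,190],62))
print('pivot scene',onz(s,np.array([535,170])/8+[325,190],75),onz(s,np.array([533,195])/8+[325,190],63))
rep('housing',T([(45,110),(598,80),(625,370),(60,415)],9,305,145),T([(205,20),(770,240),(605,440),(42,180)],8,325,190),62)
rep('post base',T([(92,250)],9,305,145),T([(170,92)],8,325,190),62)
E
```

```text
caddy
  tri [490.75 350.12 103.48] 3.51 top@z [489.15 350.65] scene@z [490.94 346.93]
  tri [460.   169.22 109.1 ] 3.81 top@z [461.87 168.8 ] scene@z [461.47 174.88]
  tri [398.55 173.22 116.32] 6.98 top@z [401.83 173.22] scene@z [403.05 188.  ]
  tri [432.12 364.14  97.32] 0.81 top@z [432.05 361.54] scene@z [426.61 353.99]
tray
  tri [ 516.47 -175.59   28.89] 0.22 top@z [ 515.82 -175.07] scene@z [ 512.83 -178.35]
  tri [ 559.72 -357.25   29.97] 2.39 top@z [ 559.91 -357.36] scene@z [ 555.62 -357.6 ]
  tri [ 377.09 -398.47   28.64] 0.17 top@z [ 376.96 -397.1 ] scene@z [ 374.23 -399.78]
  tri [ 334.52 -218.8    31.8 ] 0.85 top@z [ 334.24 -218.26] scene@z [ 333.77 -220.1 ]
knob top/pivot [ 671.23 -136.8   112.  ] [ 735.86 -172.23   63.  ] [ 735.38 -173.39   75.  ]
knob scene (array([ 674.64, -136.89,   93.19]), np.float64(2.866737367721266))
green [ 657.61 -220.     62.  ] [ 653.97 -221.71   62.  ]
pivot scene [ 728.29 -177.3    75.  ] [ 728.94 -177.65   63.  ]
housing
  tri [751.42 -18.51  49.55] 9.42 top@z [751.31 -22.14] scene@z [734.17 -25.2 ]
  tri [ 770.81 -252.37   57.28] 2.67 top@z [ 770.28 -252.79] scene@z [ 764.45 -253.6 ]
  tri [ 646.03 -262.82   59.12] 4.59 top@z [ 646.95 -264.2 ] scene@z [ 641.43 -262.57]
  tri [624.64 -33.02  55.73] 3.56 top@z [622.15 -31.89] scene@z [620.43 -38.74]
post base
  tri [691.45 -42.68  61.84] 1.61 top@z [691.99 -43.26] scene@z [690.61 -42.32]
```

```bash
cat > go.py <<'E'
# usage: go.py x,y,z,psi ... -> fractions in tool axes from the current pose for each waypoint
import sys;from h import *
s=telemetry.read_state();p=np.array(s['ee_pos']);R=np.array(s['tcp_rot']);psi=np.arctan2(-R[0,1],R[1,1])
print('now',p,'psi',round(psi,4),'gap',round(s['finger_gap'],1),'F',np.array(s['contact_force']),'t',round(s['t'],2),'j6',round(s['joint_positions'][5],2),'tilt',R[:,2][:2])
for a in sys.argv[1:]:
    v=[float(q) for q in a.split(',')];d=R.T@(np.array(v[:3])-p)/200
    y=v[3] if len(v)>3 else psi
    Rt=np.array([[-np.cos(y),-np.sin(y),0],[-np.sin(y),np.cos(y),0],[0,0,-1]])
    w=cv2.Rodrigues(R.T@Rt)[0].ravel()/(np.pi/2)
    print(a,'xyz',np.round(d,4),'w',np.round(w,4),'mm',round(np.linalg.norm(d)*200))
E
python3 go.py 340,340,260,0.0 400,310,270,0.1
```

```text
now [208.19 481.91 210.26] psi -0.4078 gap 85.3 F [ 0.16  0.55 -0.26] t 0.5 j6 1.44 tilt [-0. -0.]
340,340,260,0.0 xyz [-0.89 -0.39 -0.25] w [-0.   -0.   -0.26] mm 200
400,310,270,0.1 xyz [-1.22 -0.41 -0.3 ] w [-0.   -0.   -0.32] mm 264
```

```bash
python3 -m inch '[{"x":-0.15,"y":-0.06,"z":-0.1,"wz":-0.05,"claw":0},{"x":-0.3,"y":-0.13,"z":-0.2,"wz":-0.1,"claw":0},{"x":-0.45,"y":-0.2,"z":-0.25,"wz":-0.15,"claw":0},{"x":-0.6,"y":-0.26,"z":-0.25,"wz":-0.2,"claw":0},{"x":-0.75,"y":-0.33,"z":-0.25,"wz":-0.25,"claw":0},{"x":-0.9,"y":-0.39,"z":-0.25,"wz":-0.3,"claw":0},{"x":-0.9,"y":-0.39,"z":-0.25,"wz":-0.32,"claw":0}]' 20; python3 go.py 440,160,280,0.1 500,0,280,0.1
```

```text
now [208.19 481.91 210.26] psi -0.4078 gap 85.3 F [ 0.16  0.55 -0.26] t 0.5 j6 1.44 tilt [-0. -0.]
440,160,280,0.1 xyz [-1.7  -1.02 -0.35] w [-0.   -0.   -0.32] mm 403
500,0,280,0.1 xyz [-2.29 -1.63 -0.35] w [-0.   -0.   -0.32] mm 568invalid input
```

```bash
python3 -m inch '[{"x":-0.15,"y":-0.06,"z":-0.1,"wx":0,"wy":0,"wz":-0.05,"claw":0.0}]' 20; echo; python3 -m inch '[{"x":-0.15,"y":-0.06,"z":-0.1,"wx":0,"wy":0,"wz":-0.05,"claw":0.0}]'; echo;python3 -m inch '[{"x":-0.15,"y":-0.06,"z":-0.1,"wx":0.0,"wy":0.0,"wz":-0.05,"claw":0.0}]' 25; python3 go.py
```

```text
t: 0.6
ee_pos: [228.5, 459.0, 227.2]
tcp_rot: [[-0.948, 0.317, -0.005], [0.317, 0.948, -0.004], [0.003, -0.005, -1.0]]
contact_force: [0.8, -1.3, 0.9]
finger_gap: 73.4

t: 0.7
ee_pos: [252.9, 437.6, 247.3]
tcp_rot: [[-0.972, 0.236, -0.005], [0.236, 0.972, -0.005], [0.004, -0.006, -1.0]]
contact_force: [0.6, 0.2, 0.9]
finger_gap: 58.9

t: 0.8
ee_pos: [279.4, 418.1, 267.5]
tcp_rot: [[-0.988, 0.155, -0.006], [0.155, 0.988, -0.006], [0.005, -0.007, -1.0]]
contact_force: [0.1, 0.4, -0.4]
finger_gap: 43.9
now [279.37 418.07 267.54] psi -0.1552 gap 43.9 F [ 0.1   0.44 -0.39] t 0.8 j6 1.0 tilt [-0.01 -0.01]
```

```bash
python3 go.py 360,300,280,0 430,220,280,0.1
```

```text
now [279.37 418.07 267.54] psi -0.1552 gap 43.9 F [ 0.1   0.44 -0.39] t 0.8 j6 1.0 tilt [-0.01 -0.01]
360,300,280,0 xyz [-0.49 -0.52 -0.06] w [-0.  -0.  -0.1] mm 144
430,220,280,0.1 xyz [-0.9  -0.86 -0.06] w [-0.   -0.   -0.16] mm 249
```

```bash
python3 -m inch '[{"x":-0.16,"y":-0.17,"z":-0.06,"wx":0,"wy":0,"wz":-0.03,"claw":0},{"x":-0.32,"y":-0.34,"z":-0.06,"wx":0,"wy":0,"wz":-0.07,"claw":0},{"x":-0.49,"y":-0.52,"z":-0.06,"wx":0,"wy":0,"wz":-0.1,"claw":0},{"x":-0.69,"y":-0.69,"z":-0.06,"wx":0,"wy":0,"wz":-0.13,"claw":0},{"x":-0.9,"y":-0.86,"z":-0.06,"wx":0,"wy":0,"wz":-0.16,"claw":0},{"x":-0.9,"y":-0.95,"z":-0.06,"wx":0,"wy":0,"wz":-0.16,"claw":0}]' 20; python3 go.py 500,60,270,0.0975 560,-80,250,0.0975
```

```text
t: 1.4
ee_pos: [430.8, 199.6, 278.9]
tcp_rot: [[-0.996, -0.093, -0.005], [-0.093, 0.996, -0.007], [0.006, -0.006, -1.0]]
contact_force: [-0.1, 1.0, 0.2]
finger_gap: 43.0
now [430.84 199.62 278.9 ] psi 0.0928 gap 43.0 F [-0.15  0.99  0.17] t 1.4 j6 0.2 tilt [-0.01 -0.01]
500,60,270,0.0975 xyz [-0.28 -0.73  0.05] w [-0. -0. -0.] mm 156
560,-80,250,0.0975 xyz [-0.51 -1.45  0.15] w [-0. -0. -0.] mm 309
```

```bash
python3 -m inch '[{"x":-0.1,"y":-0.24,"z":0,"wx":0,"wy":0,"wz":0,"claw":0},{"x":-0.2,"y":-0.48,"z":0,"wx":0,"wy":0,"wz":0,"claw":0},{"x":-0.3,"y":-0.72,"z":0.05,"wx":0,"wy":0,"wz":0,"claw":0},{"x":-0.38,"y":-0.9,"z":0.08,"wx":0,"wy":0,"wz":0,"claw":0},{"x":-0.42,"y":-1,"z":0.1,"wx":0,"wy":0,"wz":0,"claw":0}]' 20; python3 go.py 560,-137,240,0.0975 610,-137,190,0.0975 673,-137,180,0.0975
```

```text
t: 1.9
ee_pos: [534.1, 4.3, 258.4]
tcp_rot: [[-0.996, -0.089, -0.006], [-0.089, 0.996, -0.008], [0.007, -0.008, -1.0]]
contact_force: [-1.2, 0.9, -0.1]
finger_gap: 42.6
now [534.13   4.29 258.36] psi 0.0889 gap 42.6 F [-1.21  0.86 -0.1 ] t 1.9 j6 -0.2 tilt [-0.01 -0.01]
560,-137,240,0.0975 xyz [-0.07 -0.71  0.1 ] w [-0.   -0.   -0.01] mm 145
610,-137,190,0.0975 xyz [-0.32 -0.73  0.35] w [-0.   -0.   -0.01] mm 174
673,-137,180,0.0975 xyz [-0.63 -0.76  0.39] w [-0.   -0.   -0.01] mm 213
```

```bash
python3 -m inch '[{"x":-0.03,"y":-0.24,"z":0.03,"wx":0,"wy":0,"wz":0,"claw":0},{"x":-0.05,"y":-0.48,"z":0.06,"wx":0,"wy":0,"wz":0,"claw":0},{"x":-0.07,"y":-0.71,"z":0.1,"wx":0,"wy":0,"wz":-0.01,"claw":0},{"x":-0.2,"y":-0.73,"z":0.2,"wx":0,"wy":0,"wz":-0.01,"claw":0},{"x":-0.34,"y":-0.74,"z":0.35,"wx":0,"wy":0,"wz":-0.01,"claw":0},{"x":-0.48,"y":-0.76,"z":0.39,"wx":0,"wy":0,"wz":-0.01,"claw":0},{"x":-0.63,"y":-0.76,"z":0.39,"wx":0,"wy":0,"wz":-0.01,"claw":0},{"x":-0.63,"y":-0.76,"z":0.39,"wx":0,"wy":0,"wz":-0.01,"claw":0},{"x":-0.63,"y":-0.76,"z":0.39,"wx":0,"wy":0,"wz":-0.01,"claw":0}]' 20; python3 go.py 673,-137,102,0.0975
python3 - <<'E'
from h import *
s=cap('scene');t=cap('top');crop(s,310,130,430,230,6.5,'s5');crop(t,290,130,400,205,7,'t5')
p=telemetry.read_state()['ee_pos'];print((proj(s,p)-[310,130])*6.5,(proj(t,p)-[290,130])*7)
E
```

```text
t: 2.8
ee_pos: [672.5, -136.4, 179.4]
tcp_rot: [[-0.994, -0.105, -0.008], [-0.105, 0.994, -0.008], [0.009, -0.007, -1.0]]
contact_force: [-0.4, -0.2, 0.6]
finger_gap: 42.4
now [ 672.52 -136.4   179.38] psi 0.1051 gap 42.4 F [-0.38 -0.17  0.6 ] t 2.8 j6 -0.4 tilt [-0.01 -0.01]
673,-137,102,0.0975 xyz [-0.01 -0.    0.39] w [-0.   -0.01  0.  ] mm 77
[[401.9  353.52]] [[366.72 286.17]]
```

View pics/s5.png

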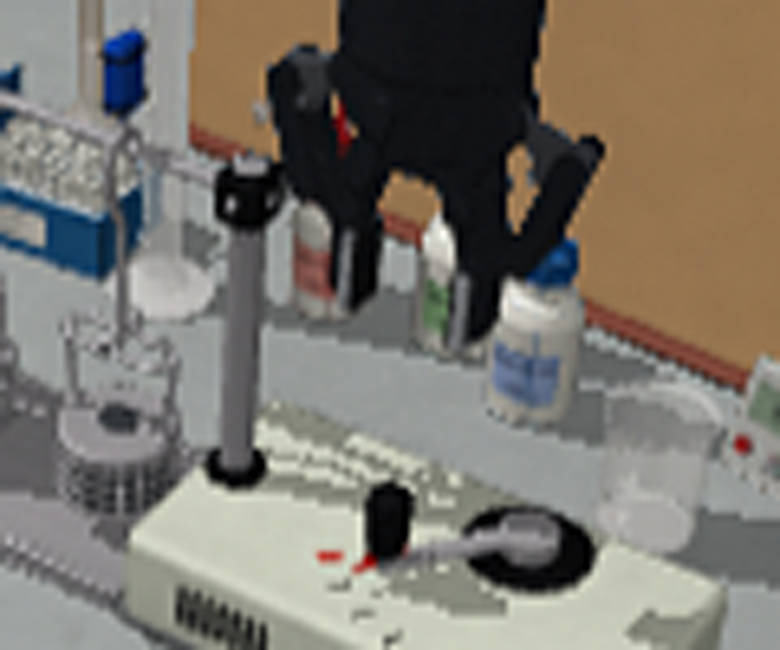

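View pics/t5.png

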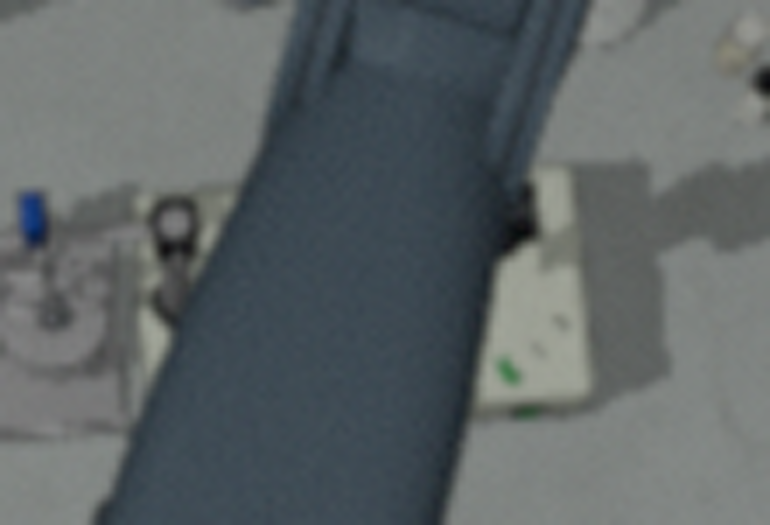

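Run:
```python
from h import *
s=cap('scene')
p=np.array(telemetry.read_state()['ee_pos']);print(p)
for z in (200,190,180,170,160):
    print(z,((proj(s,[[p[0],p[1],z],[p[0]+2.7,p[1]-27,z],[p[0]-2.7,p[1]+27,z]])-[310,130])*6.5).round(0).tolist())
```

```text
[ 672.2  -136.67  182.16]
200 [[406.0, 317.0], [465.0, 340.0], [347.0, 294.0]]
190 [[404.0, 337.0], [463.0, 360.0], [346.0, 314.0]]
180 [[402.0, 357.0], [461.0, 380.0], [344.0, 334.0]]
170 [[400.0, 376.0], [458.0, 400.0], [342.0, 354.0]]
160 [[398.0, 396.0], [456.0, 419.0], [341.0, 373.0]]
```

Run:
```python
from h import *
s=cap('scene')
m=np.array([418,328])/6.5+[310,130]
for z in (160,170,180,190): print(z,onz(s,m,z))
# closer look at fingers
crop(s,345,135,410,190,12,'s6')
```

```text
160 [ 716.96 -115.54  160.  ]
170 [ 705.   -122.86  170.  ]
180 [ 693.04 -130.18  180.  ]
190 [ 681.07 -137.51  190.  ]
```

View pics/s6.png

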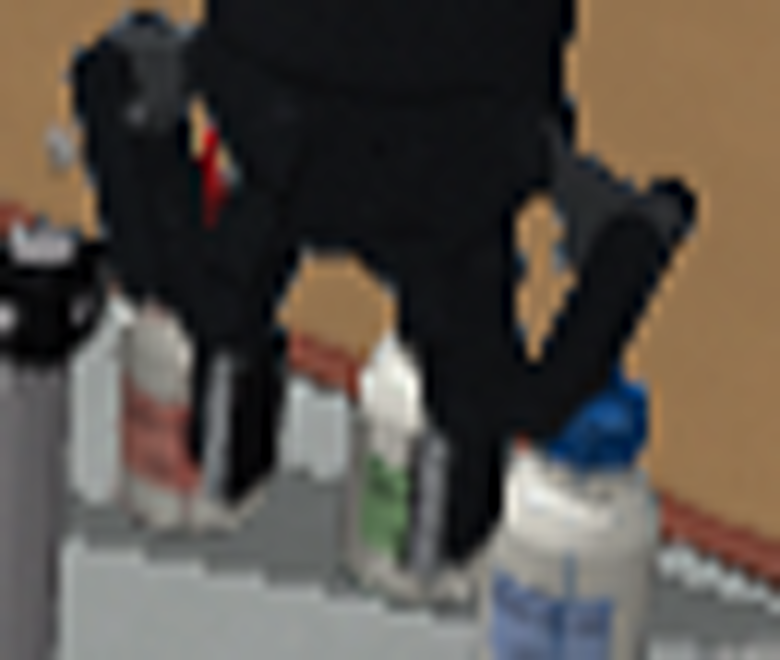

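Run:
```python
from h import *
s=cap('scene');t=cap('top')
print('post top proj', proj(s,[690,-43,230]),(proj(s,[690,-43,230])-[345,135])*12, (proj(s,[690,-43,62])-[345,135])*12)
st=telemetry.read_state();print(st['joint_positions'],st['ee_pos'])
crop(t,290,100,400,205,5.5,'t6');crop(s,300,60,440,200,5,'s7')
for q in range(3):
    optics.capture('top');print(telemetry.read_state()['ee_pos'])
```

```text
post top proj [[348.82 153.67]] [[ 45.89 223.99]] [[ 15.61 800.29]]
[-0.29  0.49  0.58  1.66 -0.01 -0.4 ] [ 672.29 -136.71  182.27]
[ 672.34 -136.67  182.08]
[ 672.37 -136.67  181.8 ]
[ 672.41 -136.64  181.52]
```

View pics/s7.png

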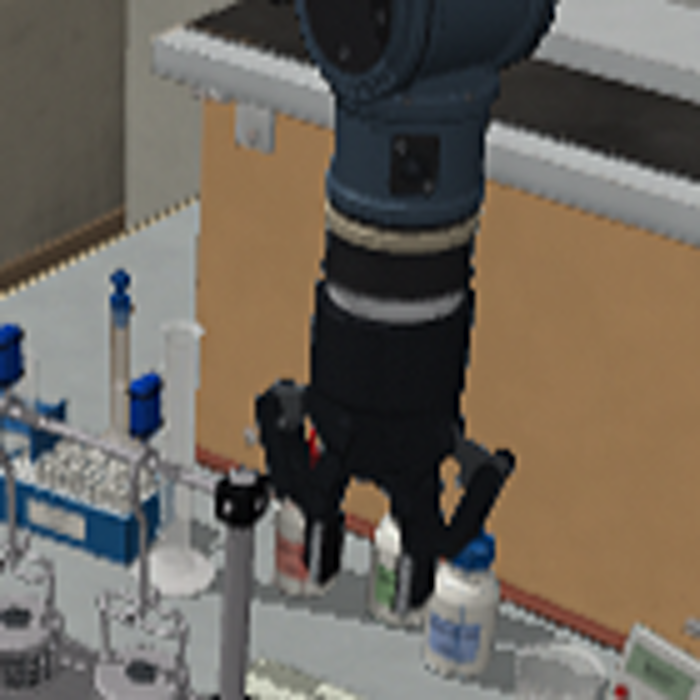

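Run:
```python
from h import *
s=cap('scene')
st=telemetry.read_state();p=np.array(st['ee_pos']);R=np.array(st['tcp_rot']);print(p)
for z in(-15,-5,0,5,10,17,30):
    q=[p+R@[11,21,z],p+R@[11,-21,z]]
    print(z,((proj(s,q)-[345,135])*12).round().tolist())
for b in((233,500),(412,562)):
    for z in(200,190,180,170): print(onz(s,np.array(b)/12+[345,135],z),end='')
    print()
```

```text
[ 672.43 -136.61  181.27]
-15 [[219.0, 530.0], [388.0, 594.0]]
-5 [[216.0, 567.0], [384.0, 632.0]]
0 [[215.0, 585.0], [382.0, 650.0]]
5 [[213.0, 604.0], [380.0, 669.0]]
10 [[212.0, 622.0], [378.0, 687.0]]
17 [[210.0, 647.0], [376.0, 713.0]]
30 [[206.0, 694.0], [371.0, 759.0]]
[ 666.03 -115.35  200.  ][ 677.94 -107.53  190.  ][689.85 -99.71 180.  ][701.76 -91.89 170.  ]
[ 672.67 -158.13  200.  ][ 684.69 -151.03  190.  ][ 696.72 -143.94  180.  ][ 708.74 -136.84  170.  ]
```

```bash
python3 -m inch '[{"x":0,"y":0,"z":0.1,"wx":0,"wy":0,"wz":0,"claw":0},{"x":0,"y":0,"z":0.2,"wx":0,"wy":0,"wz":0,"claw":0},{"x":0,"y":0,"z":0.3,"wx":0,"wy":0,"wz":0,"claw":0},{"x":0,"y":0,"z":0.35,"wx":0,"wy":0,"wz":0,"claw":0},{"x":0,"y":0,"z":0.35,"wx":0,"wy":0,"wz":0,"claw":0},{"x":0,"y":0,"z":0.35,"wx":0,"wy":0,"wz":0,"claw":0}]' 20; python3 go.py 673,-137,102,0.0975
python3 - <<'E'
from h import *
s=cap('scene');crop(s,335,150,415,230,8,'s8')
p=telemetry.read_state()['ee_pos'];print((proj(s,p)-[335,150])*8)
E
```

```text
t: 3.9
ee_pos: [672.2, -137.2, 111.9]
tcp_rot: [[-0.995, -0.104, -0.005], [-0.104, 0.995, -0.008], [0.006, -0.008, -1.0]]
contact_force: [-0.6, -0.0, 0.4]
finger_gap: 42.7
now [ 672.21 -137.24  111.86] psi 0.1045 gap 42.7 F [-0.62 -0.02  0.37] t 3.9 j6 -0.4 tilt [-0.   -0.01]
673,-137,102,0.0975 xyz [-0.    0.    0.05] w [-0.01 -0.    0.  ] mm 10
[[280.87 436.27]]
```

View pics/s8.png

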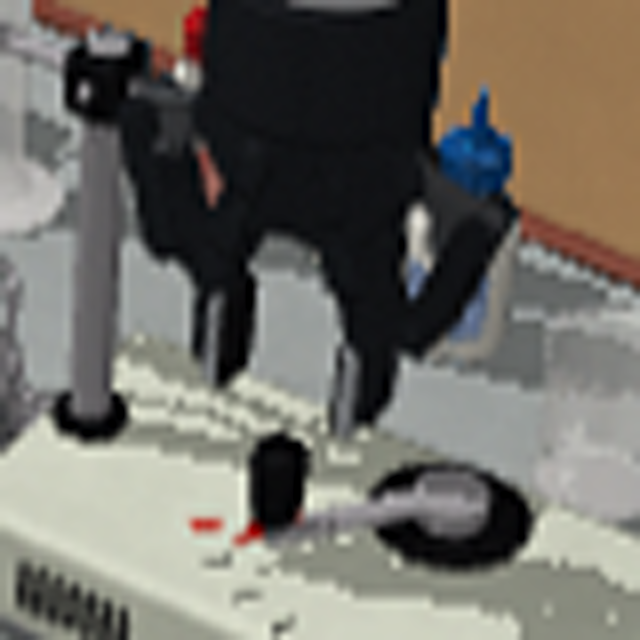

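```bash
python3 -m inch '[{"x":0,"y":0,"z":0.03,"wx":0,"wy":0,"wz":0,"claw":-0.15},{"x":0,"y":0,"z":0.05,"wx":0,"wy":0,"wz":0,"claw":-0.3},{"x":0,"y":0,"z":0.05,"wx":0,"wy":0,"wz":0,"claw":-0.3},{"x":0,"y":0,"z":0.05,"wx":0,"wy":0,"wz":0,"claw":-0.3}]' 20; python3 go.py 673,-137,102,0.0975
python3 - <<'E'
from h import *
s=cap('scene');crop(s,335,150,415,230,8,'s9')
p=telemetry.read_state()['ee_pos'];print((proj(s,p)-[335,150])*8)
E
```

```text
t: 4.35
ee_pos: [672.6, -137.5, 102.5]
tcp_rot: [[-0.995, -0.104, -0.004], [-0.104, 0.995, -0.009], [0.005, -0.008, -1.0]]
contact_force: [-0.5, 0.1, 0.9]
finger_gap: 29.8
now [ 672.58 -137.45  102.54] psi 0.1044 gap 29.8 F [-0.47  0.13  0.87] t 4.35 j6 -0.4 tilt [-0.   -0.01]
673,-137,102,0.0975 xyz [-0.  0.  0.] w [-0.01 -0.    0.  ] mm 1
[[278.7 458.7]]
```

View pics/s9.png

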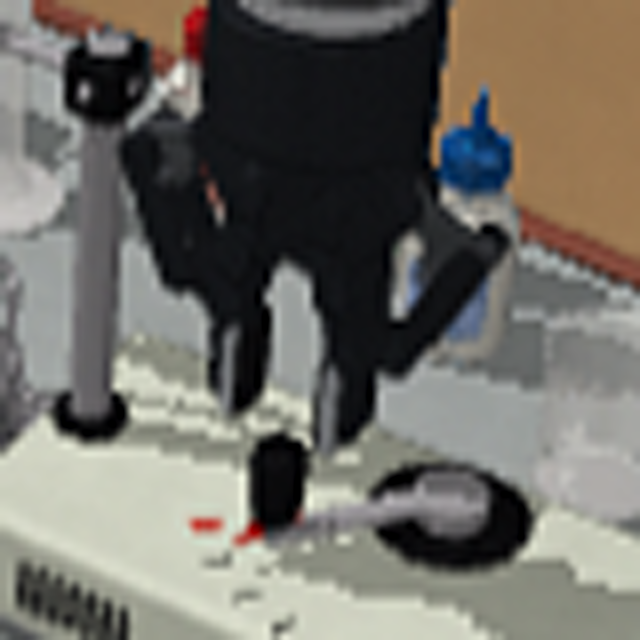

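```bash
python3 -m inch '[{"x":0,"y":0,"z":0.02,"wx":0,"wy":0,"wz":0,"claw":0},{"x":0,"y":0,"z":0.035,"wx":0,"wy":0,"wz":0,"claw":0},{"x":0,"y":0,"z":0.035,"wx":0,"wy":0,"wz":0,"claw":0}]' 20
python3 - <<'E'
from h import *
s=cap('scene');t=cap('top');crop(s,335,150,415,230,8,'s10');crop(t,280,100,400,205,6,'t10')
p=telemetry.read_state()['ee_pos'];print((proj(s,p)-[335,150])*8)
E
```

```text
t: 4.7
ee_pos: [672.1, -137.4, 94.7]
tcp_rot: [[-0.995, -0.104, -0.005], [-0.104, 0.995, -0.008], [0.006, -0.008, -1.0]]
contact_force: [0.1, 0.6, -0.2]
finger_gap: 42.9
[[276.59 475.29]]
```

View pics/s10.png

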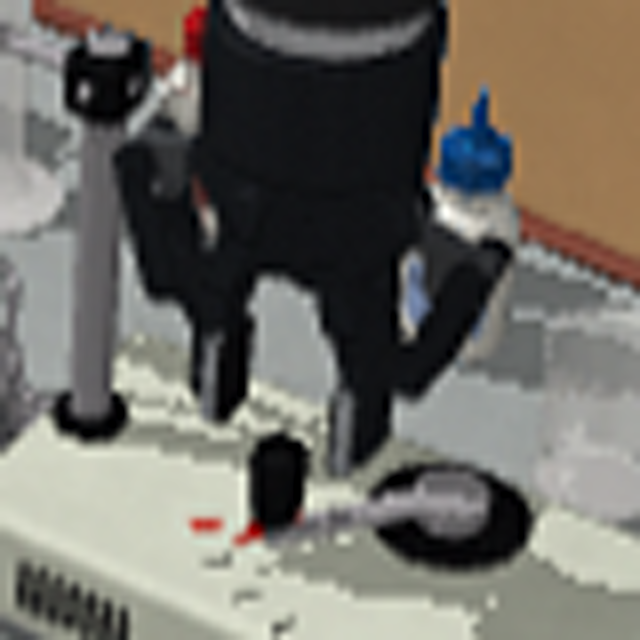

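View pics/t10.png

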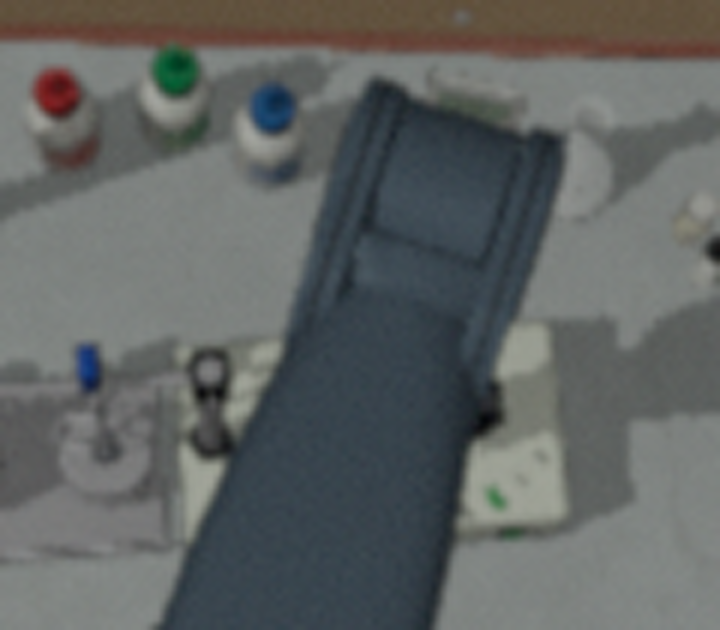

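Run:
```python
from h import *
t=cap('top');s=cap('scene')
for z in(250,300,350,400): print(z,onz(t,(355,130),z), proj(t,[672,-137,z]))
# scene: flange ring axis
for z in(150,200,250,300): print(z,proj(s,[672,-137,z]),(proj(s,[672,-137,z])-[335,150])*8, (proj(s,[712,-137,z])-[335,150])*8)
crop(s,300,20,440,220,4,'s11')
for z in(150,200,250,300): print(z,(proj(s,[672,-137,z])-[300,20])*4,(proj(s,[712,-137,z])-[300,20])*4)
```

```text
250 [ 794.04 -171.59  250.  ] [[343.96 165.87]]
300 [ 775.83 -166.68  300.  ] [[345.13 161.8 ]]
350 [ 757.63 -161.77  350.  ] [[346.41 157.36]]
400 [ 739.43 -156.86  400.  ] [[347.8  152.53]]
150 [[370.94 193.91]] [[287.49 351.3 ]] [[354.95 297.6 ]]
200 [[372.48 178.82]] [[299.83 230.55]] [[369.07 177.96]]
250 [[374.12 162.76]] [[312.97 102.08]] [[384.06  50.85]]
300 [[375.87 145.64]] [[326.97 -34.87]] [[400.02 -84.45]]
150 [[283.74 695.65]] [[317.48 668.8 ]]
200 [[289.92 635.28]] [[324.53 608.98]]
250 [[296.48 571.04]] [[332.03 545.43]]
300 [[303.49 502.57]] [[340.01 477.78]]
```

View pics/s11.png

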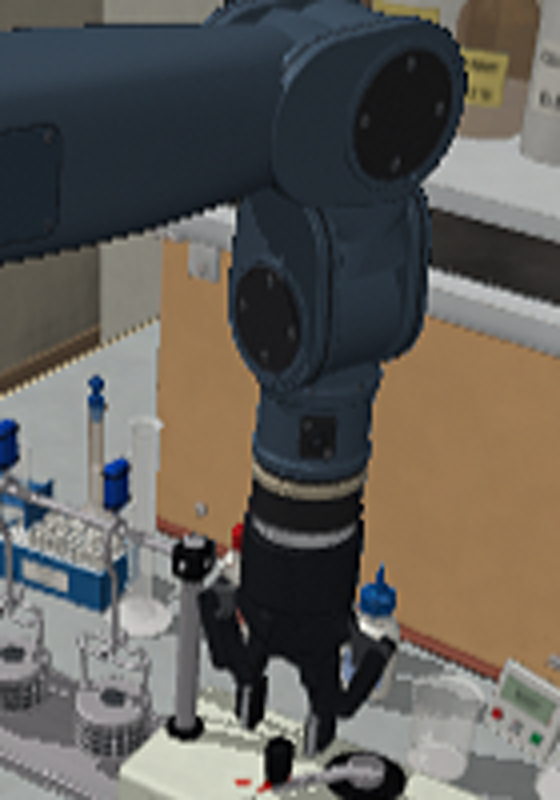

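```bash
python3 -m inch '[{"x":0,"y":0,"z":-0.04,"wx":0,"wy":0,"wz":0,"claw":0},{"x":0,"y":0,"z":-0.08,"wx":0,"wy":0,"wz":0,"claw":0},{"x":0,"y":0,"z":-0.08,"wx":0,"wy":0,"wz":0,"claw":-0.5},{"x":0,"y":0,"z":-0.08,"wx":0,"wy":0,"wz":0,"claw":-0.8},{"x":0,"y":0,"z":-0.08,"wx":0,"wy":0,"wz":0,"claw":-1},{"x":0,"y":0,"z":-0.08,"wx":0,"wy":0,"wz":0,"claw":-1},{"x":0,"y":0,"z":-0.08,"wx":0,"wy":0,"wz":0,"claw":-1},{"x":0,"y":0,"z":-0.08,"wx":0,"wy":0,"wz":0,"claw":-1}]' 20
python3 - <<'E'
from h import *
s=cap('scene');crop(s,335,150,415,230,8,'s12')
p=telemetry.read_state()['ee_pos'];print((proj(s,p)-[335,150])*8)
E
```

```text
t: 5.7
ee_pos: [672.5, -137.4, 111.4]
tcp_rot: [[-0.995, -0.104, -0.004], [-0.104, 0.995, -0.009], [0.005, -0.008, -1.0]]
contact_force: [-0.3, 0.2, 1.1]
finger_gap: 0.2
[[280.35 439.17]]
```

View pics/s12.png

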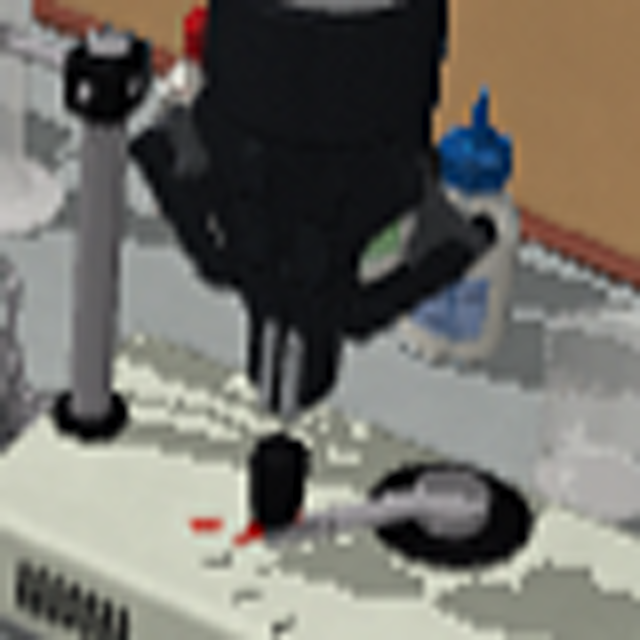

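Run:
```python
from h import *
s=cap('scene')
p=np.array(telemetry.read_state()['ee_pos']);R=np.array(telemetry.read_state()['tcp_rot']);print(p)
for z in(-20,-15,-10,-5,0,10): print(z,(proj(s,[p+R@[11,0,z],p+R@[-11,0,z]])-[335,150])*8)
```

```text
[ 672.61 -137.38  111.5 ]
-20 [[268.75 409.94]
 [300.56 377.21]]
-15 [[267.69 421.47]
 [299.43 388.68]]
-10 [[266.64 432.93]
 [298.3  400.09]]
-5 [[265.59 444.32]
 [297.17 411.42]]
0 [[264.55 455.64]
 [296.05 422.7 ]]
10 [[262.49 478.1 ]
 [293.83 445.05]]
```

```bash
python3 -m inch '[{"x":0,"y":0,"z":0,"wx":0,"wy":0,"wz":0,"claw":0},{"x":0,"y":0,"z":0,"wx":0,"wy":0,"wz":0,"claw":0},{"x":0,"y":0,"z":0,"wx":0,"wy":0,"wz":0,"claw":0},{"x":0,"y":0,"z":0.04,"wx":0,"wy":0,"wz":0,"claw":0},{"x":0,"y":0,"z":0.08,"wx":0,"wy":0,"wz":0,"claw":0},{"x":0,"y":0,"z":0.1,"wx":0,"wy":0,"wz":0,"claw":0}]' 20
for i in 1 2 3; do :; done
python3 -m inch '[{"x":0,"y":0,"z":0.015,"wx":0,"wy":0,"wz":0,"claw":0},{"x":0,"y":0,"z":0.025,"wx":0,"wy":0,"wz":0,"claw":0}]' | grep -E 'ee|force'
```

```text
t: 6.4
ee_pos: [671.7, -137.3, 89.6]
tcp_rot: [[-0.995, -0.104, -0.006], [-0.104, 0.995, -0.008], [0.007, -0.007, -1.0]]
contact_force: [0.1, 0.6, -0.1]
finger_gap: 42.6
ee_pos: [671.0, -137.2, 83.4]
contact_force: [0.2, -0.5, -0.4]
```

```bash
python3 -m inch '[{"x":0,"y":0,"z":0.015,"wx":0,"wy":0,"wz":0,"claw":0},{"x":0,"y":0,"z":0.025,"wx":0,"wy":0,"wz":0,"claw":0}]' | grep -E 'ee|force'
python3 -m inch '[{"x":0,"y":0,"z":0.015,"wx":0,"wy":0,"wz":0,"claw":0},{"x":0,"y":0,"z":0.025,"wx":0,"wy":0,"wz":0,"claw":0}]' | grep -E 'ee|force|gap'
python3 - <<'E'
from h import *
s=cap('scene');crop(s,335,150,415,230,8,'s13')
E
```

```text
ee_pos: [670.8, -137.2, 78.0]
contact_force: [-0.3, 0.1, -0.1]
ee_pos: [670.7, -137.2, 72.7]
contact_force: [0.5, 0.5, 0.4]
finger_gap: 42.6
```

View pics/s13.png

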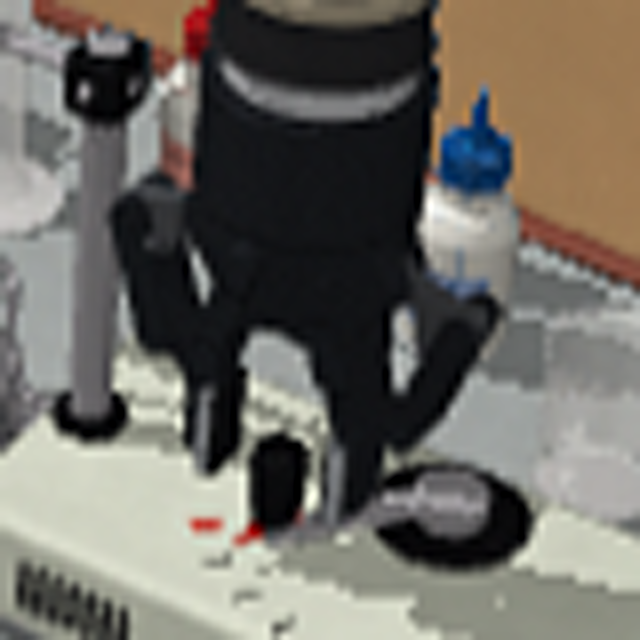

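```bash
python3 -m inch '[{"x":0,"y":0,"z":0,"wx":0,"wy":0,"wz":0,"claw":-0.5},{"x":0,"y":0,"z":0,"wx":0,"wy":0,"wz":0,"claw":-1},{"x":0,"y":0,"z":0,"wx":0,"wy":0,"wz":0,"claw":-1},{"x":0,"y":0,"z":0,"wx":0,"wy":0,"wz":0,"claw":-1}]' 20
python3 - <<'E'
from h import *
s=cap('scene');crop(s,335,150,415,230,8,'s14')
E
```

```text
t: 7.45
ee_pos: [670.1, -136.5, 72.4]
tcp_rot: [[-0.994, -0.105, -0.01], [-0.105, 0.994, -0.006], [0.01, -0.005, -1.0]]
contact_force: [-2.2, 1.7, 2.1]
finger_gap: 19.1
```

View pics/s14.png

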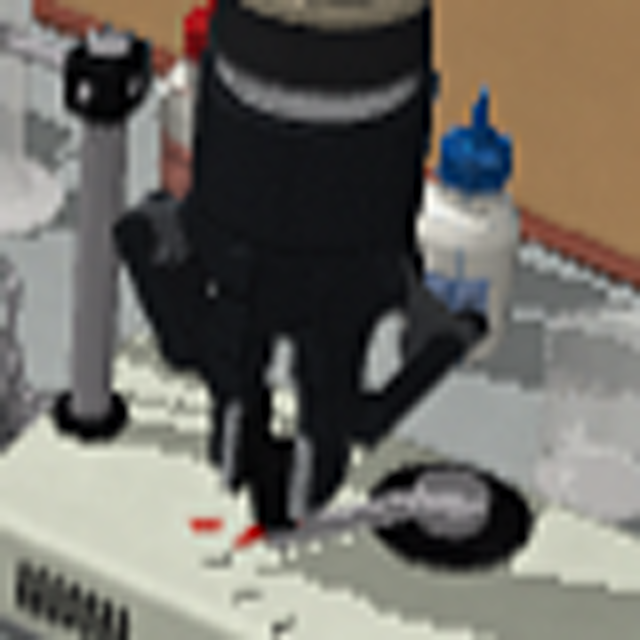

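```bash
python3 go.py 663.8,-150.9,73 660.8,-168.1,73 662.1,-185.5,73 666.2,-198.9,73 670.9,-208,73
```

```text
now [ 670.15 -136.51   72.4 ] psi 0.1049 gap 19.2 F [-2.13  2.4   0.99] t 7.5 j6 -0.4 tilt [-0.01 -0.01]
663.8,-150.9,73 xyz [ 0.04 -0.07 -0.  ] w [-0.   -0.01 -0.  ] mm 16
660.8,-168.1,73 xyz [ 0.06 -0.15 -0.  ] w [-0.   -0.01 -0.  ] mm 33
662.1,-185.5,73 xyz [ 0.07 -0.24 -0.  ] w [-0.   -0.01 -0.  ] mm 50
666.2,-198.9,73 xyz [ 0.05 -0.31 -0.  ] w [-0.   -0.01 -0.  ] mm 63
670.9,-208,73 xyz [ 0.03 -0.36 -0.  ] w [-0.   -0.01 -0.  ] mm 71
```

```bash
python3 -m inch '[{"x":0.02,"y":-0.035,"z":0,"wx":0,"wy":0,"wz":0.04,"claw":-1},{"x":0.04,"y":-0.07,"z":0,"wx":0,"wy":0,"wz":0.0,"claw":-1},{"x":0.055,"y":-0.11,"z":0,"wx":0,"wy":0,"wz":0,"claw":-1},{"x":0.06,"y":-0.15,"z":0,"wx":0,"wy":0,"wz":0,"claw":-1},{"x":0.07,"y":-0.195,"z":0,"wx":0,"wy":0,"wz":0,"claw":-1},{"x":0.065,"y":-0.24,"z":0,"wx":0,"wy":0,"wz":0,"claw":-1},{"x":0.06,"y":-0.275,"z":0,"wx":0,"wy":0,"wz":0,"claw":-1},{"x":0.05,"y":-0.31,"z":0,"wx":0,"wy":0,"wz":0,"claw":-1},{"x":0.04,"y":-0.335,"z":0,"wx":0,"wy":0,"wz":0,"claw":-1},{"x":0.03,"y":-0.357,"z":0,"wx":0,"wy":0,"wz":0,"claw":-1},{"x":0.03,"y":-0.357,"z":0,"wx":0,"wy":0,"wz":0,"claw":-1},{"x":0.03,"y":-0.357,"z":0,"wx":0,"wy":0,"wz":0,"claw":-1}]' 20
python3 - <<'E'
from h import *
s=cap('scene');crop(s,335,150,425,240,8,'s15')
E
```

```text
t: 8.7
ee_pos: [671.0, -207.1, 72.2]
tcp_rot: [[-0.994, -0.106, -0.011], [-0.106, 0.994, -0.005], [0.012, -0.003, -1.0]]
contact_force: [-2.4, 3.5, -0.1]
finger_gap: 19.0
```

View pics/s15.png

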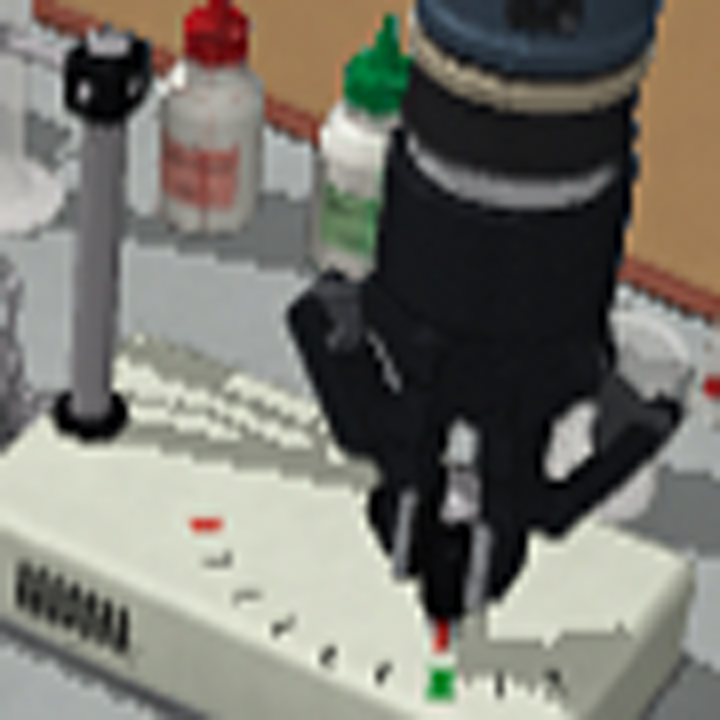

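The lever's red pointer (440,635) lines up with the green mark (440,684). Now releasing and rising.

```bash
python3 -m inch '[{"x":0.0,"y":0.0,"z":0,"wx":0,"wy":0,"wz":0,"claw":-0.5},{"x":0,"y":0,"z":0,"wx":0,"wy":0,"wz":0.0,"claw":0},{"x":0,"y":0,"z":0,"wx":0,"wy":0,"wz":0,"claw":0},{"x":0,"y":0,"z":-0.1,"wx":0,"wy":0,"wz":0,"claw":0},{"x":0,"y":0,"z":-0.25,"wx":0,"wy":0,"wz":0,"claw":0},{"x":0.2,"y":0,"z":-0.5,"wx":0,"wy":0,"wz":0,"claw":0},{"x":0.4,"y":0,"z":-0.7,"wx":0,"wy":0,"wz":0,"claw":0},{"x":0.6,"y":0.2,"z":-0.9,"wx":0,"wy":0,"wz":0,"claw":0},{"x":0.6,"y":0.4,"z":-1,"wx":0,"wy":0,"wz":0,"claw":0}]' 20
python3 - <<'E'
from h import *
s=cap('scene');t=cap('top')
crop(s,335,180,425,240,8,'s16');crop(t,305,145,390,200,9,'t16')
E
```

```text
t: 9.65
ee_pos: [553.7, -160.1, 261.6]
tcp_rot: [[-0.995, -0.1, -0.008], [-0.1, 0.995, -0.008], [0.009, -0.007, -1.0]]
contact_force: [0.0, 0.6, 0.0]
finger_gap: 42.7
```

View pics/s16.png

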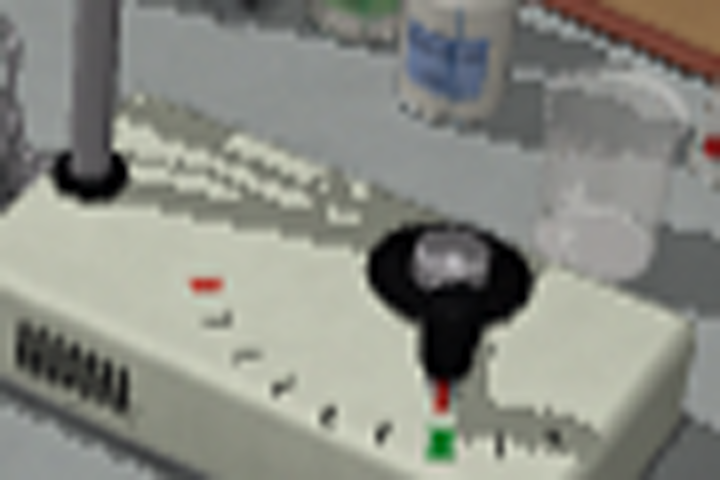

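View pics/t16.png

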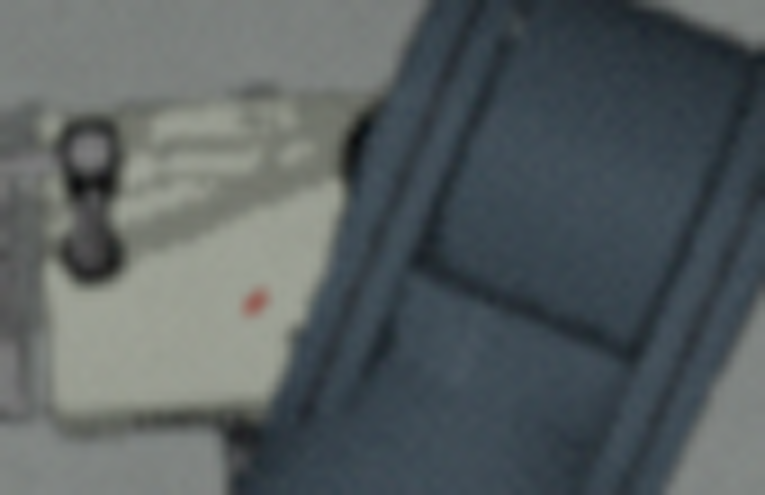

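```bash
python3 go.py 590,10,225,0.0975 611,18,213,0.0975
```

```text
now [ 555.62 -155.96  267.4 ] psi 0.1073 gap 42.5 F [ 0.87 -1.    0.5 ] t 9.75 j6 -0.49 tilt [ 0.   -0.01]
590,10,225,0.0975 xyz [-0.26  0.81  0.2 ] w [-0.01  0.    0.01] mm 175
611,18,213,0.0975 xyz [-0.37  0.84  0.26] w [-0.01  0.    0.01] mm 190
```

```bash
python3 -m inch '[{"x":-0.06,"y":0.2,"z":0.05,"wx":0,"wy":0,"wz":0,"claw":0},{"x":-0.13,"y":0.4,"z":0.1,"wx":0,"wy":0,"wz":0.0,"claw":0},{"x":-0.2,"y":0.6,"z":0.15,"wx":0,"wy":0,"wz":0,"claw":0},{"x":-0.26,"y":0.81,"z":0.2,"wx":-0.005,"wy":0.003,"wz":0.006,"claw":0},{"x":-0.37,"y":0.84,"z":0.26,"wx":-0.005,"wy":0.003,"wz":0.006,"claw":0},{"x":-0.37,"y":0.84,"z":0.26,"wx":-0.005,"wy":0.003,"wz":0.006,"claw":0},{"x":-0.37,"y":0.84,"z":0.26,"wx":-0.005,"wy":0.003,"wz":0.006,"claw":0}]' 20
python3 go.py 685.5,25.3,213,0.0975
python3 - <<'E'
from h import *
s=cap('scene');crop(s,270,100,370,200,7,'s17')
st=telemetry.read_state();p=np.array(st['ee_pos']);R=np.array(st['tcp_rot'])
for z in(-25,-20,-10,0,17): print(z,(proj(s,[p+R@[11,21,z],p+R@[11,-21,z]])-[270,100])*7)
E
```

```text
t: 10.45
ee_pos: [611.4, 18.1, 212.8]
tcp_rot: [[-0.995, -0.098, -0.006], [-0.098, 0.995, -0.002], [0.006, -0.002, -1.0]]
contact_force: [-0.3, -0.6, 1.0]
finger_gap: 42.7
now [611.38  18.1  212.75] psi 0.098 gap 42.7 F [-0.3  -0.6   1.02] t 10.45 j6 -0.18 tilt [-0.01 -0.  ]
685.5,25.3,213,0.0975 xyz [-0.37 -0.   -0.  ] w [-0. -0.  0.] mm 74
-25 [[238.45 378.55]
 [327.49 413.13]]
-20 [[238.79 389.74]
 [327.56 424.42]]
-10 [[239.47 411.93]
 [327.71 446.81]]
0 [[240.13 433.85]
 [327.85 468.93]]
17 [[241.25 470.53]
 [328.1  505.91]]
```

View pics/s17.png

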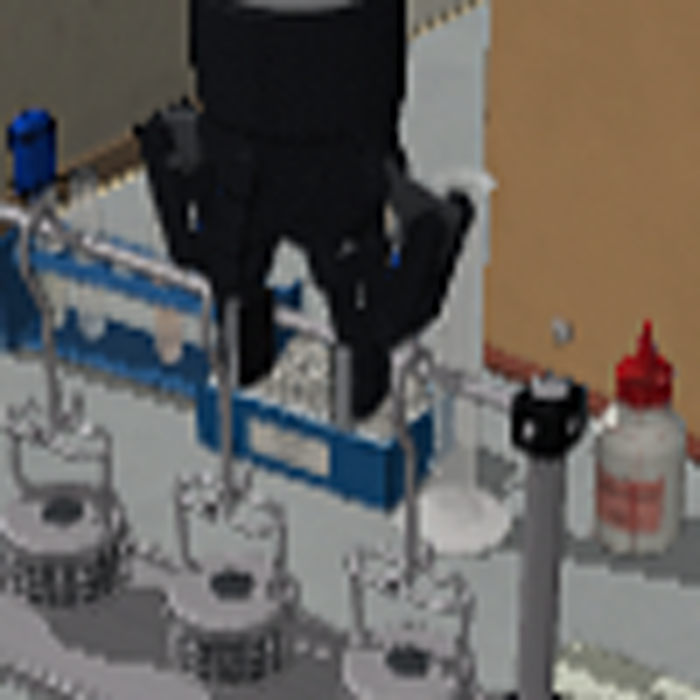

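```bash
python3 -m inch '[{"x":-0.1,"y":0,"z":0,"wx":0,"wy":0,"wz":0,"claw":0},{"x":-0.2,"y":0,"z":0,"wx":0,"wy":0,"wz":0.0,"claw":0},{"x":-0.3,"y":0,"z":0,"wx":0,"wy":0,"wz":0,"claw":0},{"x":-0.37,"y":0,"z":0,"wx":0,"wy":0,"wz":0,"claw":0},{"x":-0.37,"y":0,"z":0,"wx":0,"wy":0,"wz":0,"claw":0},{"x":-0.37,"y":0,"z":0,"wx":0,"wy":0,"wz":0,"claw":0}]' 20
python3 go.py 685.5,25.3,213,0.0975
python3 - <<'E'
from h import *
s=cap('scene');crop(s,270,80,370,180,7,'s18')
E
```

```text
t: 11.1
ee_pos: [684.8, 23.6, 214.0]
tcp_rot: [[-0.995, -0.096, -0.004], [-0.096, 0.995, -0.003], [0.005, -0.002, -1.0]]
contact_force: [-0.2, -0.3, 0.7]
finger_gap: 43.0
now [684.83  23.62 213.97] psi 0.0957 gap 43.0 F [-0.18 -0.26  0.69] t 11.1 j6 -0.16 tilt [-0. -0.]
685.5,25.3,213,0.0975 xyz [-0.    0.01  0.  ] w [-0. -0. -0.] mm 2
```

View pics/s18.png

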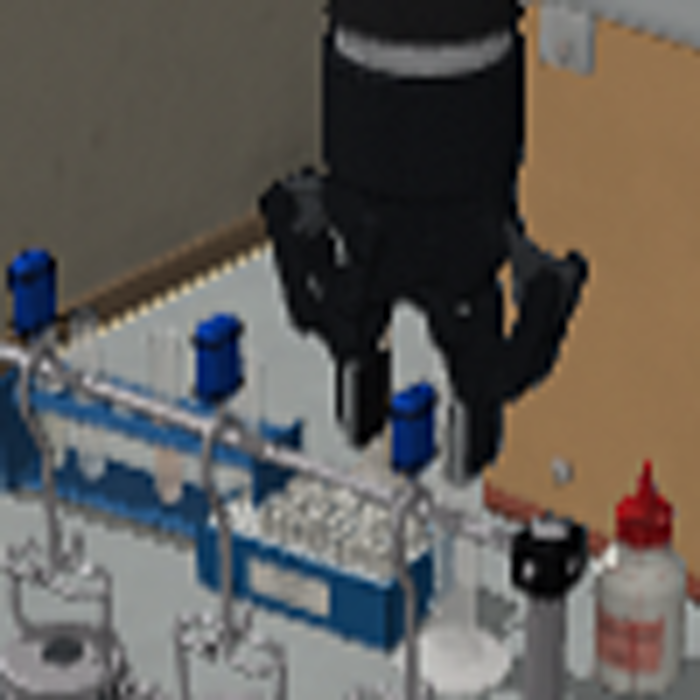

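```bash
python3 -m inch '[{"x":0,"y":0.006,"z":0.015,"wx":0,"wy":0,"wz":0,"claw":0},{"x":0,"y":0.006,"z":0.02,"wx":0,"wy":0,"wz":0.0,"claw":-0.4},{"x":0,"y":0.006,"z":0.02,"wx":0,"wy":0,"wz":0,"claw":-1},{"x":0,"y":0.006,"z":0.02,"wx":0,"wy":0,"wz":0,"claw":-1},{"x":0,"y":0.006,"z":0.02,"wx":0,"wy":0,"wz":0,"claw":-1},{"x":0,"y":0.006,"z":0.02,"wx":0,"wy":0,"wz":0,"claw":-1}]' 60
python3 go.py
python3 - <<'E'
from h import *
s=cap('scene');crop(s,270,80,370,220,5,'s19')
E
```

```text
t: 11.75
ee_pos: [684.1, 24.8, 210.4]
tcp_rot: [[-0.995, -0.096, -0.005], [-0.096, 0.995, -0.003], [0.005, -0.003, -1.0]]
contact_force: [-1.1, -0.5, 0.8]
finger_gap: 11.6
now [684.14  24.83 210.37] psi 0.0959 gap 11.6 F [-1.08 -0.51  0.79] t 11.75 j6 -0.16 tilt [-0. -0.]
```

View pics/s19.png

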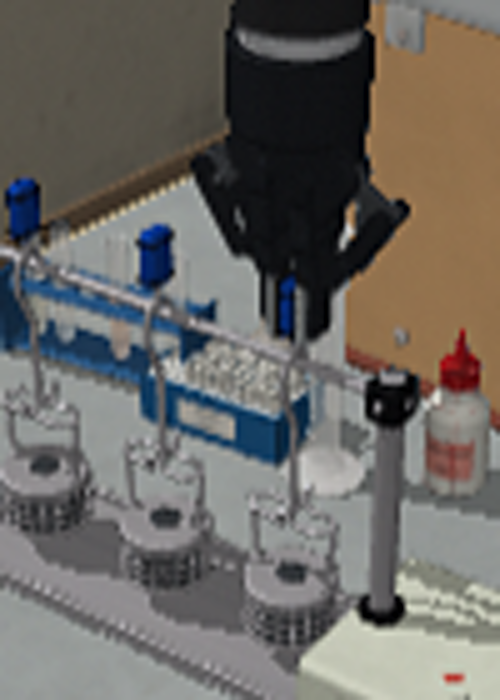

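```bash
python3 -m inch '[{"x":0,"y":0,"z":-0.02,"wx":0,"wy":0,"wz":0,"claw":-1},{"x":0,"y":0,"z":-0.04,"wx":0,"wy":0,"wz":0.0,"claw":-1},{"x":0,"y":0,"z":-0.06,"wx":0,"wy":0,"wz":0,"claw":-1},{"x":0,"y":0,"z":-0.08,"wx":0,"wy":0,"wz":0,"claw":-1},{"x":0,"y":0,"z":-0.1,"wx":0,"wy":0,"wz":0,"claw":-1},{"x":0,"y":0,"z":-0.107,"wx":0,"wy":0,"wz":0,"claw":-1},{"x":0,"y":0,"z":-0.107,"wx":0,"wy":0,"wz":0,"claw":-1},{"x":0,"y":0,"z":-0.107,"wx":0,"wy":0,"wz":0,"claw":-1}]' 60
python3 go.py
python3 - <<'E'
from h import *
s=cap('scene');crop(s,270,80,370,220,5,'s20')
E
```

```text
t: 12.6
ee_pos: [684.2, 24.9, 231.6]
tcp_rot: [[-0.995, -0.096, -0.005], [-0.096, 0.995, -0.003], [0.005, -0.003, -1.0]]
contact_force: [0.9, 0.0, -1.6]
finger_gap: 11.3
now [684.22  24.91 231.63] psi 0.0959 gap 11.3 F [ 0.94  0.01 -1.6 ] t 12.6 j6 -0.16 tilt [-0. -0.]
```

View pics/s20.png

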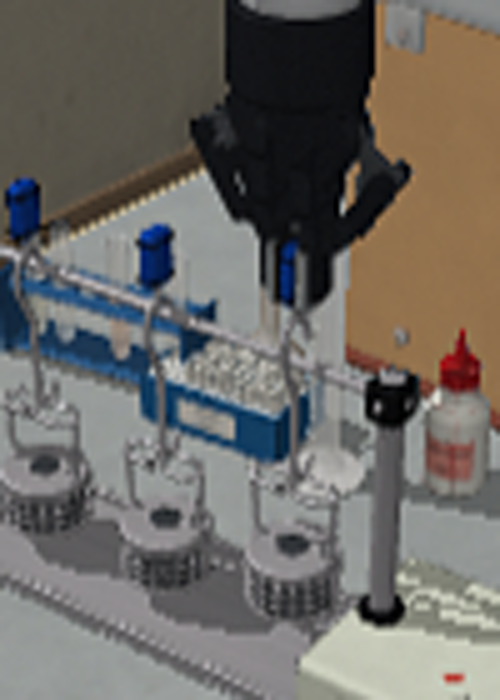

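```bash
python3 -m inch '[{"x":0.02,"y":0,"z":0,"wx":0,"wy":0,"wz":0,"claw":-1},{"x":0.05,"y":0,"z":0,"wx":0,"wy":0,"wz":0,"claw":-1},{"x":0.09,"y":0,"z":0,"wx":0,"wy":0,"wz":0,"claw":-1},{"x":0.13,"y":0,"z":0,"wx":0,"wy":0,"wz":0,"claw":-1},{"x":0.17,"y":0,"z":0,"wx":0,"wy":0,"wz":0,"claw":-1},{"x":0.21,"y":0,"z":0,"wx":0,"wy":0,"wz":0,"claw":-1},{"x":0.25,"y":0,"z":0,"wx":0,"wy":0,"wz":0,"claw":-1},{"x":0.3,"y":0,"z":0,"wx":0,"wy":0,"wz":0,"claw":-1},{"x":0.36,"y":0,"z":0,"wx":0,"wy":0,"wz":0,"claw":-1},{"x":0.42,"y":0,"z":0,"wx":0,"wy":0,"wz":0,"claw":-1},{"x":0.46,"y":0,"z":0,"wx":0,"wy":0,"wz":0,"claw":-1},{"x":0.48,"y":0,"z":0,"wx":0,"wy":0,"wz":0,"claw":-1}]' 60
python3 go.py
python3 - <<'E'
from h import *
s=cap('scene');crop(s,240,80,380,240,5,'s21')
E
```

```text
t: 13.85
ee_pos: [587.6, 15.7, 232.4]
tcp_rot: [[-0.995, -0.096, -0.005], [-0.096, 0.995, -0.003], [0.005, -0.003, -1.0]]
contact_force: [0.1, 0.2, -1.5]
finger_gap: 11.4
now [587.64  15.69 232.41] psi 0.0958 gap 11.4 F [ 0.11  0.16 -1.51] t 13.85 j6 -0.18 tilt [-0. -0.]
```

View pics/s21.png

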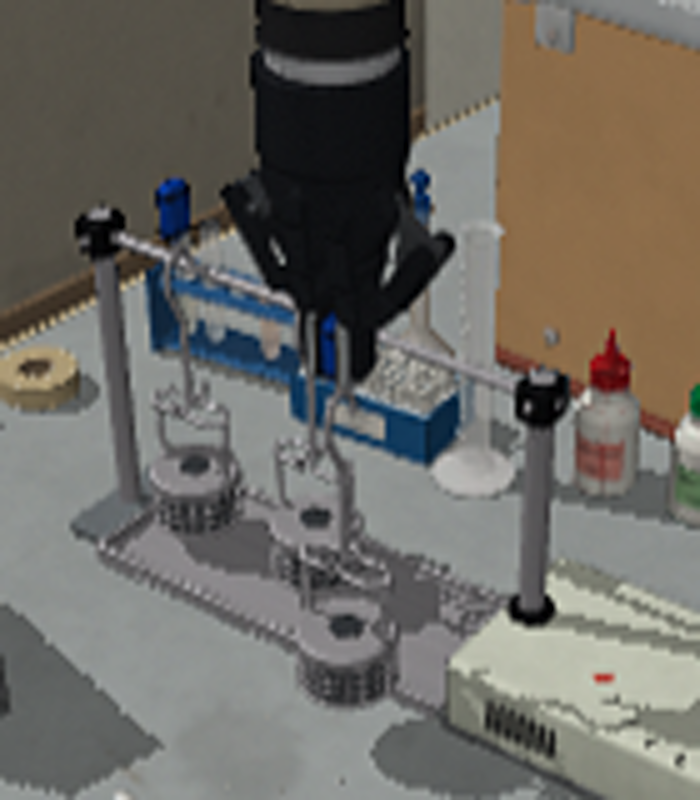

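Run:
```python
from h import *
s=cap('scene');t=cap('top');crop(s,290,240,430,370,5.5,'s22');crop(t,180,200,430,280,3.2,'t22')
```

```text
(no output)
```

View pics/s22.png

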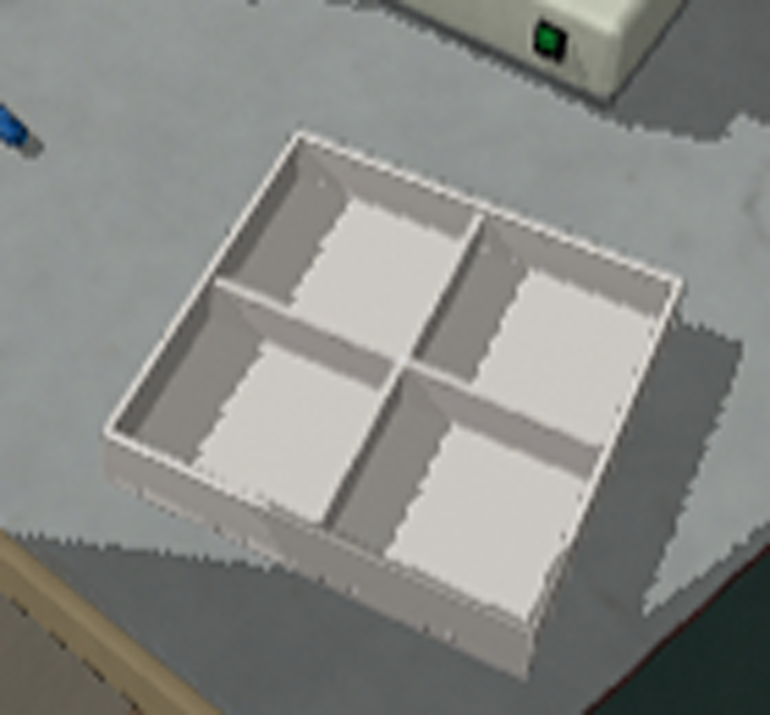

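View pics/t22.png

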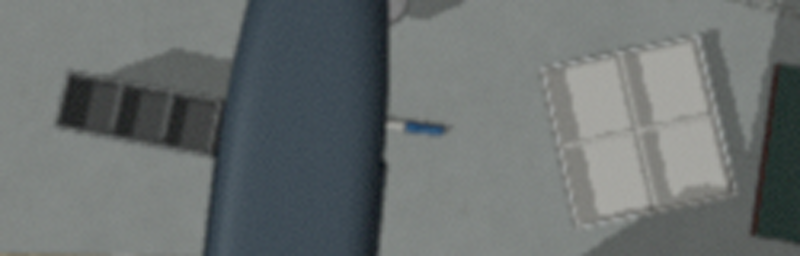

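```bash
python3 - <<'E'
from m import *
S=T([(300,133),(682,280),(527,628),(108,432)],5.5,290,240);P=[onz(s,q,34)[:2] for q in S];print(P,np.mean(P,0))
print('cross',onz(s,T([(402,367)],5.5,290,240)[0],29.5),onz(t,T([(638,130)],3.2,180,200)[0],29.5))
S=T([(545,68),(700,37),(735,190),(582,227)],3.2,180,200);P=[onz(t,q,34)[:2] for q in S];print(P,np.mean(P,0))
E
python3 go.py 560,-100,262,0.0975 540,-250,262,0.0975 411.6,-344,262,0.0975
```

```text
[array([ 512.58, -178.15]), array([ 555.68, -358.02]), array([ 373.66, -398.05]), array([ 332.82, -219.86])] [ 443.69 -288.52]
cross [ 440.83 -290.49   29.5 ] [ 447.76 -287.67   29.5 ]
[array([ 516.84, -178.55]), array([ 557.84, -359.68]), array([ 381.53, -398.31]), array([ 335.47, -222.82])] [ 447.92 -289.84]
now [588.93  15.72 231.89] psi 0.0959 gap 11.2 F [-1.15  1.1  -2.64] t 14.1 j6 -0.18 tilt [-0. -0.]
560,-100,262,0.0975 xyz [ 0.2  -0.56 -0.15] w [-0. -0. -0.] mm 123
540,-250,262,0.0975 xyz [ 0.37 -1.3  -0.15] w [-0. -0. -0.] mm 272
411.6,-344,262,0.0975 xyz [ 1.06 -1.71 -0.14] w [-0. -0. -0.] mm 402
```

```bash
python3 -m inch '[{"x":0.02,"y":-0.03,"z":-0.03,"wx":0,"wy":0,"wz":0,"claw":-1},{"x":0.05,"y":-0.08,"z":-0.07,"wx":0,"wy":0,"wz":0,"claw":-1},{"x":0.08,"y":-0.16,"z":-0.11,"wx":0,"wy":0,"wz":0,"claw":-1},{"x":0.12,"y":-0.26,"z":-0.14,"wx":0,"wy":0,"wz":0,"claw":-1},{"x":0.15,"y":-0.36,"z":-0.15,"wx":0,"wy":0,"wz":0,"claw":-1},{"x":0.18,"y":-0.46,"z":-0.15,"wx":0,"wy":0,"wz":0,"claw":-1},{"x":0.2,"y":-0.56,"z":-0.15,"wx":0,"wy":0,"wz":0,"claw":-1},{"x":0.22,"y":-0.66,"z":-0.15,"wx":0,"wy":0,"wz":0,"claw":-1},{"x":0.25,"y":-0.76,"z":-0.15,"wx":0,"wy":0,"wz":0,"claw":-1},{"x":0.27,"y":-0.86,"z":-0.15,"wx":0,"wy":0,"wz":0,"claw":-1},{"x":0.3,"y":-0.94,"z":-0.15,"wx":0,"wy":0,"wz":0,"claw":-1},{"x":0.31,"y":-0.99,"z":-0.15,"wx":0,"wy":0,"wz":0,"claw":-1}]' 60
python3 go.py 480,-290,262,0.0975 410,-345,262,0.0975
```

```text
t: 15.3
ee_pos: [545.5, -189.6, 263.5]
tcp_rot: [[-0.996, -0.094, -0.005], [-0.094, 0.996, -0.004], [0.005, -0.004, -1.0]]
contact_force: [-0.4, -0.7, -2.8]
finger_gap: 11.2
now [ 545.49 -189.59  263.49] psi 0.0937 gap 11.2 F [-0.35 -0.66 -2.79] t 15.3 j6 -0.54 tilt [-0. -0.]
480,-290,262,0.0975 xyz [ 0.37 -0.47  0.01] w [-0. -0. -0.] mm 120
410,-345,262,0.0975 xyz [ 0.75 -0.71  0.01] w [-0. -0. -0.] mm 206
```

```bash
python3 -m inch '[{"x":0.04,"y":-0.05,"z":0,"wx":0,"wy":0,"wz":0,"claw":-1},{"x":0.1,"y":-0.12,"z":0,"wx":0,"wy":0,"wz":0,"claw":-1},{"x":0.17,"y":-0.21,"z":0,"wx":0,"wy":0,"wz":0,"claw":-1},{"x":0.24,"y":-0.3,"z":0,"wx":0,"wy":0,"wz":0,"claw":-1},{"x":0.31,"y":-0.39,"z":0,"wx":0,"wy":0,"wz":0,"claw":-1},{"x":0.38,"y":-0.47,"z":0,"wx":0,"wy":0,"wz":0,"claw":-1},{"x":0.47,"y":-0.53,"z":0,"wx":0,"wy":0,"wz":0,"claw":-1},{"x":0.56,"y":-0.59,"z":0,"wx":0,"wy":0,"wz":0,"claw":-1},{"x":0.64,"y":-0.64,"z":0,"wx":0,"wy":0,"wz":0,"claw":-1},{"x":0.7,"y":-0.68,"z":0,"wx":0,"wy":0,"wz":0,"claw":-1},{"x":0.74,"y":-0.7,"z":0,"wx":0,"wy":0,"wz":0,"claw":-1},{"x":0.75,"y":-0.71,"z":0,"wx":0,"wy":0,"wz":0,"claw":-1}]' 60
python3 go.py 410,-345,195,0.0975
python3 - <<'E'
from h import *
s=cap('scene');t=cap('top');crop(s,290,180,430,380,4,'s23');crop(t,330,180,430,280,6,'t23')
E
```

```text
t: 16.5
ee_pos: [408.8, -345.3, 265.0]
tcp_rot: [[-0.996, -0.093, -0.004], [-0.093, 0.996, -0.004], [0.005, -0.004, -1.0]]
contact_force: [0.0, -0.1, -1.8]
finger_gap: 11.2
now [ 408.76 -345.33  265.01] psi 0.0929 gap 11.2 F [ 0.01 -0.14 -1.83] t 16.5 j6 -0.92 tilt [-0. -0.]
410,-345,195,0.0975 xyz [-0.01  0.    0.35] w [-0. -0. -0.] mm 70
```

View pics/s23.png

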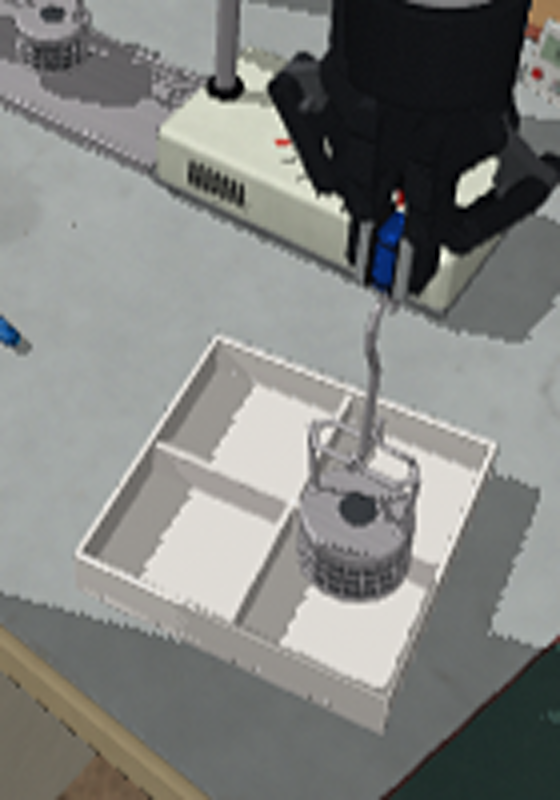

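View pics/t23.png

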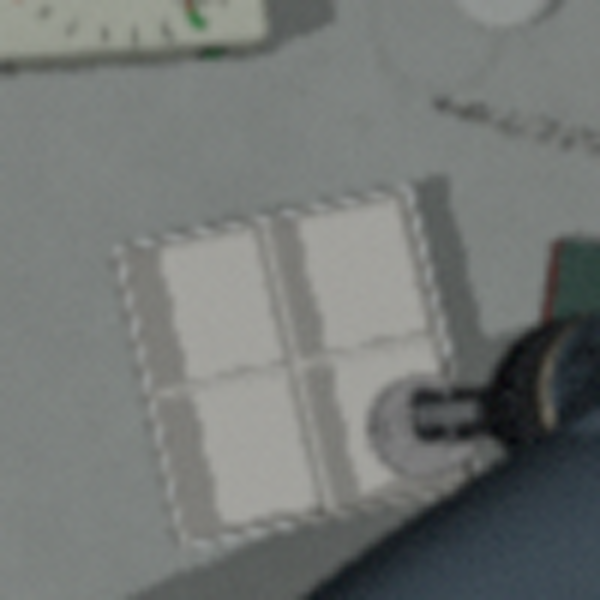

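Run:
```python
from m import *
print(onz(t,T([(422,432)],6,330,180)[0],117), onz(s,T([(356,525)],4,290,180)[0],117))
S=T([(118,248),(410,187),(180,542)],6,330,180);print([onz(t,q,34)[:2] for q in S])
```

```text
[ 404.73 -345.93  117.  ] [ 398.25 -354.64  117.  ]
[array([ 516.47, -176.15]), array([ 559.3 , -358.13]), array([ 337.48, -215.95])]
```

```bash
python3 -m inch '[{"x":-0.01,"y":0,"z":0.03,"wx":0,"wy":0,"wz":0,"claw":-1},{"x":-0.02,"y":0,"z":0.08,"wx":0,"wy":0,"wz":0,"claw":-1},{"x":-0.02,"y":0,"z":0.13,"wx":0,"wy":0,"wz":0,"claw":-1},{"x":-0.02,"y":0,"z":0.18,"wx":0,"wy":0,"wz":0,"claw":-1},{"x":-0.02,"y":0,"z":0.22,"wx":0,"wy":0,"wz":0,"claw":-1},{"x":-0.02,"y":0,"z":0.26,"wx":0,"wy":0,"wz":0,"claw":-1},{"x":-0.02,"y":0,"z":0.29,"wx":0,"wy":0,"wz":0,"claw":-1},{"x":-0.02,"y":0,"z":0.32,"wx":0,"wy":0,"wz":0,"claw":-1},{"x":-0.02,"y":0,"z":0.34,"wx":0,"wy":0,"wz":0,"claw":-1},{"x":-0.02,"y":0,"z":0.34,"wx":0,"wy":0,"wz":0,"claw":-1}]' 60
python3 go.py
python3 - <<'E'
from h import *
s=cap('scene');crop(s,290,200,430,370,4.5,'s24')
E
```

```text
t: 17.7
ee_pos: [413.4, -344.2, 196.0]
tcp_rot: [[-0.996, -0.094, -0.005], [-0.094, 0.996, -0.003], [0.005, -0.002, -1.0]]
contact_force: [0.6, -0.0, -0.9]
finger_gap: 11.2
now [ 413.38 -344.25  196.02] psi 0.0943 gap 11.2 F [ 0.62 -0.01 -0.9 ] t 17.7 j6 -0.91 tilt [-0. -0.]
```

View pics/s24.png

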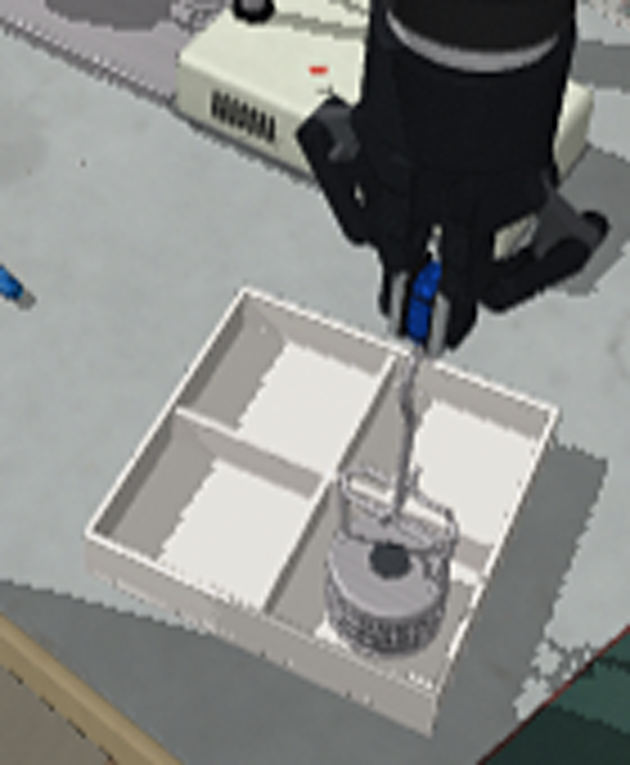

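```bash
python3 -m inch '[{"x":0,"y":0,"z":0.015,"wx":0,"wy":0,"wz":0,"claw":-1},{"x":0,"y":0,"z":0.03,"wx":0,"wy":0,"wz":0,"claw":-1},{"x":0,"y":0,"z":0.045,"wx":0,"wy":0,"wz":0,"claw":-1},{"x":0,"y":0,"z":0.06,"wx":0,"wy":0,"wz":0,"claw":-1},{"x":0,"y":0,"z":0.08,"wx":0,"wy":0,"wz":0,"claw":-1},{"x":0,"y":0,"z":0.1,"wx":0,"wy":0,"wz":0,"claw":-1},{"x":0,"y":0,"z":0.115,"wx":0,"wy":0,"wz":0,"claw":-1},{"x":0,"y":0,"z":0.13,"wx":0,"wy":0,"wz":0,"claw":-1},{"x":0,"y":0,"z":0.13,"wx":0,"wy":0,"wz":0,"claw":-1},{"x":0,"y":0,"z":0.13,"wx":0,"wy":0,"wz":0,"claw":-1}]' 60
python3 go.py
python3 - <<'E'
from h import *
s=cap('scene');crop(s,330,240,410,350,7,'s25')
E
```

```text
t: 18.75
ee_pos: [413.4, -344.4, 170.5]
tcp_rot: [[-0.996, -0.094, -0.004], [-0.094, 0.996, -0.003], [0.005, -0.003, -1.0]]
contact_force: [-0.3, -0.0, 0.1]
finger_gap: 11.4
now [ 413.39 -344.43  170.45] psi 0.0943 gap 11.4 F [-0.28 -0.03  0.07] t 18.75 j6 -0.91 tilt [-0. -0.]
```

View pics/s25.png

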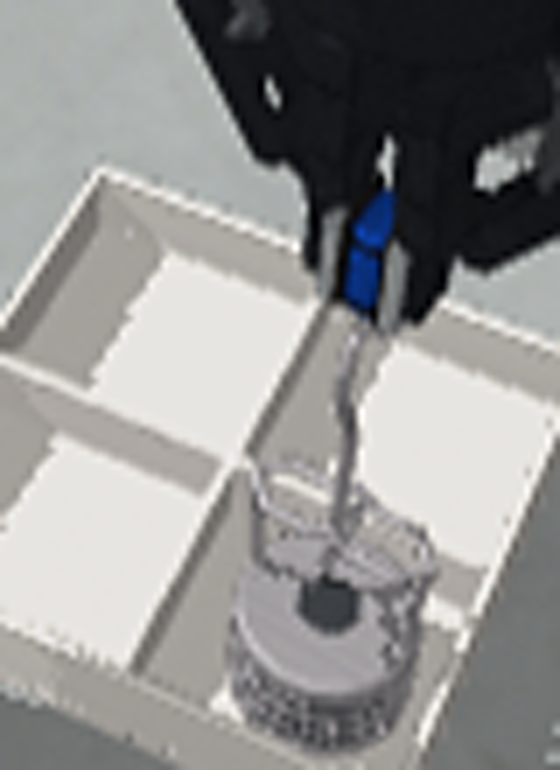

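```bash
python3 -m inch '[{"x":0,"y":0,"z":0,"wx":0,"wy":0,"wz":0.06,"claw":-1},{"x":0,"y":0,"z":0,"wx":0,"wy":0,"wz":0.14,"claw":-1},{"x":0,"y":0,"z":0,"wx":0,"wy":0,"wz":0.23,"claw":-1},{"x":0,"y":0,"z":0,"wx":0,"wy":0,"wz":0.32,"claw":-1},{"x":0,"y":0,"z":0,"wx":0,"wy":0,"wz":0.41,"claw":-1},{"x":0,"y":0,"z":0,"wx":0,"wy":0,"wz":0.5,"claw":-1},{"x":0,"y":0,"z":0,"wx":0,"wy":0,"wz":0.59,"claw":-1},{"x":0,"y":0,"z":0,"wx":0,"wy":0,"wz":0.68,"claw":-1},{"x":0,"y":0,"z":0,"wx":0,"wy":0,"wz":0.77,"claw":-1},{"x":0,"y":0,"z":0,"wx":0,"wy":0,"wz":0.86,"claw":-1},{"x":0,"y":0,"z":0,"wx":0,"wy":0,"wz":0.94,"claw":-1},{"x":0,"y":0,"z":0,"wx":0,"wy":0,"wz":1,"claw":-1}]' 60
python3 go.py 413.4,-344.4,170.5,-1.475
python3 - <<'E'
from h import *
s=cap('scene');crop(s,330,240,410,350,7,'s26')
E
```

```text
t: 20.0
ee_pos: [413.6, -344.7, 171.0]
tcp_rot: [[-0.09, 0.996, -0.004], [0.996, 0.09, -0.004], [-0.004, -0.004, -1.0]]
contact_force: [-0.5, 0.1, -0.1]
finger_gap: 11.6
now [ 413.61 -344.68  170.99] psi -1.4809 gap 11.6 F [-0.5   0.08 -0.07] t 20.0 j6 0.67 tilt [-0. -0.]
413.4,-344.4,170.5,-1.475 xyz [ 0. -0.  0.] w [-0.  0. -0.] mm 1
```

View pics/s26.png

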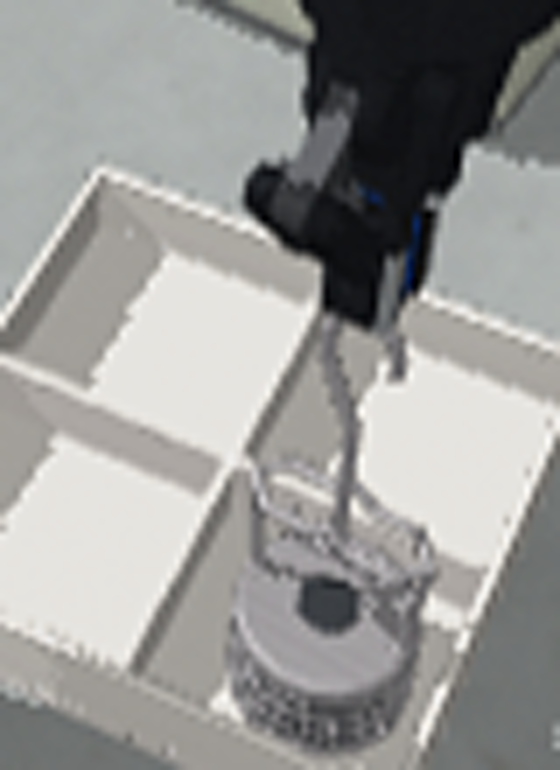

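```bash
python3 -m inch '[{"x":0,"y":0,"z":-0.015,"wx":0,"wy":0,"wz":0,"claw":-1},{"x":0,"y":0,"z":-0.03,"wx":0,"wy":0,"wz":0,"claw":-1},{"x":0,"y":0,"z":-0.05,"wx":0,"wy":0,"wz":0,"claw":-1},{"x":0,"y":0,"z":-0.07,"wx":0,"wy":0,"wz":0,"claw":-1},{"x":0,"y":0,"z":-0.09,"wx":0,"wy":0,"wz":0,"claw":-1},{"x":0,"y":0,"z":-0.11,"wx":0,"wy":0,"wz":0,"claw":-1},{"x":0,"y":0,"z":-0.13,"wx":0,"wy":0,"wz":0,"claw":-1},{"x":0,"y":0,"z":-0.15,"wx":0,"wy":0,"wz":0,"claw":-1},{"x":0,"y":0,"z":-0.175,"wx":0,"wy":0,"wz":0,"claw":-1},{"x":0,"y":0,"z":-0.2,"wx":0,"wy":0,"wz":0,"claw":-1}]' 60
python3 go.py
python3 - <<'E'
from h import *
s=cap('scene');crop(s,330,230,410,350,6,'s27')
E
```

```text
t: 21.05
ee_pos: [413.8, -344.5, 211.3]
tcp_rot: [[-0.088, 0.996, -0.004], [0.996, 0.088, -0.004], [-0.004, -0.004, -1.0]]
contact_force: [0.5, -1.3, -0.7]
finger_gap: 11.0
now [ 413.76 -344.48  211.34] psi -1.4828 gap 11.0 F [ 0.55 -1.29 -0.73] t 21.05 j6 0.67 tilt [-0. -0.]
```

View pics/s27.png

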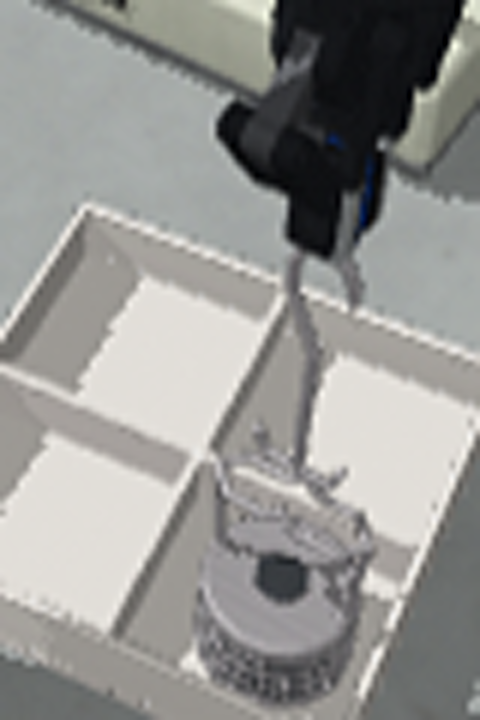

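```bash
python3 -m inch '[{"x":0,"y":0,"z":-0.08,"wx":0,"wy":0,"wz":0,"claw":-1},{"x":0,"y":0,"z":-0.16,"wx":0,"wy":0,"wz":0,"claw":-1},{"x":0.15,"y":0,"z":-0.2,"wx":0,"wy":0,"wz":0,"claw":-1},{"x":0.35,"y":0,"z":-0.2,"wx":0,"wy":0,"wz":0,"claw":-1},{"x":0.55,"y":0,"z":-0.2,"wx":0,"wy":0,"wz":0,"claw":-1},{"x":0.75,"y":0,"z":-0.2,"wx":0,"wy":0,"wz":0,"claw":-1},{"x":0.95,"y":0,"z":-0.2,"wx":0,"wy":0,"wz":0,"claw":-1}]' 60
python3 go.py
python3 - <<'E'
from h import *
s=cap('scene');t=cap('top');crop(t,190,210,270,260,9,'t28');crop(s,185,160,245,240,7.5,'s28')
E
```

```text
t: 21.8
ee_pos: [397.2, -154.0, 251.7]
tcp_rot: [[-0.087, 0.996, -0.002], [0.996, 0.087, -0.005], [-0.005, -0.002, -1.0]]
contact_force: [0.9, 0.0, 0.1]
finger_gap: 11.1
now [ 397.2  -154.01  251.69] psi -1.4834 gap 11.1 F [0.94 0.03 0.07] t 21.8 j6 0.96 tilt [-0.   -0.01]
```

View pics/t28.png

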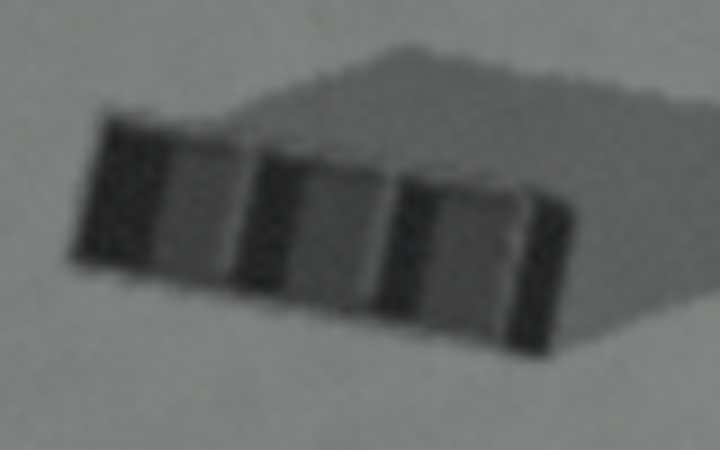

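View pics/s28.png

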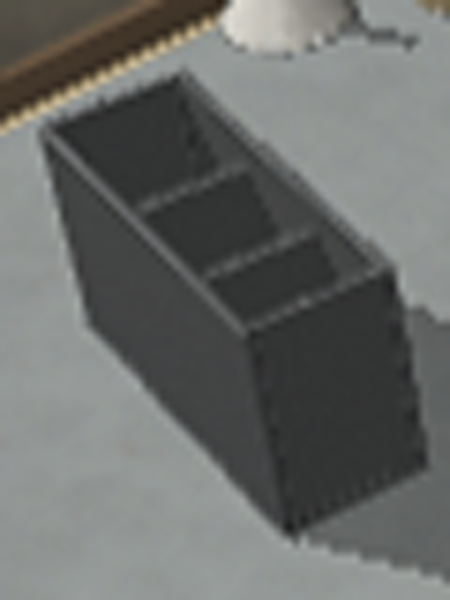

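Run:
```python
from m import *
tp=T([(105,118),(527,188),(508,348),(75,262)],9,190,210);sp=T([(185,70),(392,268),(247,330),(45,130)],7.5,185,160)
rep('caddy',tp,sp,105)
A=np.array([onz(t,q,105)[:2] for q in tp]);B=np.array([onz(s,q,105)[:2] for q in sp])
for M in(A,B):
    c=M.mean(0);y=(M[0]+M[3]-M[1]-M[2])/2;print(c,np.linalg.norm(y),'yaw',np.arctan2(-y[0],y[1]),'w',np.linalg.norm((M[0]+M[1]-M[2]-M[3])/2))
print('bot',[onz(t,q,0)[:2] for q in T([(572,205),(548,355)],9,190,210)],[onz(s,q,0)[:2] for q in T([(430,465),(293,537),(90,325)],7.5,185,160)])
D=[onz(t,q,90)[:2] for q in T([(250,155),(228,285),(390,180),(370,310)],9,190,210)];print('div',(D[0]+D[1])/2,(D[2]+D[3])/2)
D=[onz(s,q,90)[:2] for q in T([(250,167),(143,208),(310,235),(208,277)],7.5,185,160)];print('div s',(D[0]+D[1])/2,(D[2]+D[3])/2)
```

```text
caddy
  tri [491.29 351.26 104.07] 4.78 top@z [489.22 352.34] scene@z [492.42 348.45]
  tri [467.24 186.31  98.08] 2.01 top@z [465.87 185.66] scene@z [462.97 178.07]
  tri [403.6  189.76 104.74] 0.04 top@z [403.57 189.72] scene@z [403.45 189.46]
  tri [432.45 361.7  100.28] 1.19 top@z [432.7  359.92] scene@z [428.78 355.68]
[447.84 271.91] 170.46848572389365 yaw -0.1545300361988312 w 59.69278484396348
[446.9  267.91] 170.51615296529897 yaw -0.16131932118935763 w 62.2824551247436
bot [array([467.55, 185.14]), array([404.56, 191.96])] [array([466.43, 180.47]), array([403.32, 188.32]), array([428.81, 360.49])]
div [451.7  301.18] [443.23 245.03]
div s [456.13 295.57] [444.73 239.91]
```

```bash
python3 -m inch '[{"x":0.15,"y":0.02,"z":0,"wx":0,"wy":0,"wz":0.02,"claw":-1},{"x":0.35,"y":0.05,"z":0,"wx":0,"wy":0,"wz":0.05,"claw":-1},{"x":0.55,"y":0.09,"z":0,"wx":0,"wy":0,"wz":0.09,"claw":-1},{"x":0.75,"y":0.12,"z":0,"wx":0,"wy":0,"wz":0.12,"claw":-1},{"x":0.95,"y":0.15,"z":0,"wx":0,"wy":0,"wz":0.157,"claw":-1}]' 60
python3 go.py 440,200,252,-1.7285 457,326,252,-1.7285
```

```text
t: 22.5
ee_pos: [411.2, 37.3, 250.6]
tcp_rot: [[0.16, 0.987, -0.001], [0.987, -0.16, -0.007], [-0.007, 0.0, -1.0]]
contact_force: [0.6, 0.5, -0.9]
finger_gap: 11.6
now [411.24  37.26 250.65] psi -1.732 gap 11.6 F [ 0.56  0.54 -0.95] t 22.5 j6 1.67 tilt [-0.   -0.01]
440,200,252,-1.7285 xyz [ 0.83  0.01 -0.01] w [ 0.  0. -0.] mm 165
457,326,252,-1.7285 xyz [ 1.46 -0.01 -0.02] w [ 0.  0. -0.] mm 292
```

```bash
python3 -m inch '[{"x":0.2,"y":0,"z":0,"wx":0,"wy":0,"wz":0,"claw":-1},{"x":0.4,"y":0,"z":0,"wx":0,"wy":0,"wz":0,"claw":-1},{"x":0.6,"y":0,"z":0,"wx":0,"wy":0,"wz":0,"claw":-1},{"x":0.8,"y":0,"z":0,"wx":0,"wy":0,"wz":0,"claw":-1},{"x":1,"y":0,"z":0,"wx":0,"wy":0,"wz":0,"claw":-1}]' 60
python3 go.py 457,326,252,-1.7285
```

```text
t: 23.0
ee_pos: [444.7, 235.4, 248.9]
tcp_rot: [[0.162, 0.987, -0.0], [0.987, -0.162, -0.007], [-0.007, 0.001, -1.0]]
contact_force: [-0.2, -0.3, -0.1]
finger_gap: 11.2
now [444.71 235.43 248.9 ] psi -1.7337 gap 11.2 F [-0.15 -0.27 -0.05] t 23.0 j6 2.09 tilt [-0.   -0.01]
457,326,252,-1.7285 xyz [ 0.46 -0.01 -0.02] w [ 0.  0. -0.] mm 91
```

```bash
python3 -m inch '[{"x":0.15,"y":0,"z":0,"wx":0,"wy":0,"wz":0,"claw":-1},{"x":0.3,"y":0,"z":0,"wx":0,"wy":0,"wz":0,"claw":-1},{"x":0.42,"y":-0.01,"z":0,"wx":0,"wy":0.004,"wz":0,"claw":-1},{"x":0.46,"y":-0.013,"z":0,"wx":0.0,"wy":0.004,"wz":-0.002,"claw":-1},{"x":0.46,"y":-0.013,"z":0,"wx":0,"wy":0.004,"wz":-0.002,"claw":-1},{"x":0.46,"y":-0.013,"z":0,"wx":0,"wy":0.004,"wz":-0.002,"claw":-1}]' 60
python3 go.py 457,326,252,-1.7285
python3 - <<'E'
from h import *
s=cap('scene');t=cap('top');crop(s,170,110,260,240,5.5,'s29');crop(t,170,190,270,260,7,'t29')
p=np.array(telemetry.read_state()['ee_pos'])
for dz in (40,0,-100,-102): print(dz,(proj(s,p+[0,0,dz])-[170,110])*5.5,(proj(t,p+[0,0,dz])-[170,190])*7)
E
```

```text
t: 23.6
ee_pos: [457.6, 325.4, 248.0]
tcp_rot: [[0.16, 0.987, 0.0], [0.987, -0.16, -0.002], [-0.002, 0.001, -1.0]]
contact_force: [0.2, -0.4, -0.5]
finger_gap: 11.3
now [457.6  325.41 248.02] psi -1.7318 gap 11.3 F [ 0.17 -0.38 -0.5 ] t 23.6 j6 2.23 tilt [ 0. -0.]
457,326,252,-1.7285 xyz [ 0.   -0.   -0.02] w [ 0.  0. -0.] mm 4
40 [[122.43  69.43]] [[153.27 262.11]]
0 [[138.71 140.03]] [[181.94 270.39]]
-100 [[176.33 303.1 ]] [[245.97 288.9 ]]
-102 [[177.04 306.18]] [[247.15 289.24]]
```

View pics/s29.png

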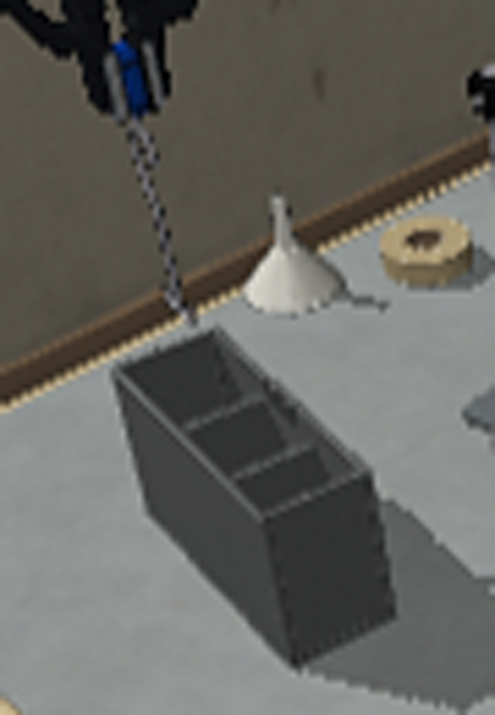

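View pics/t29.png

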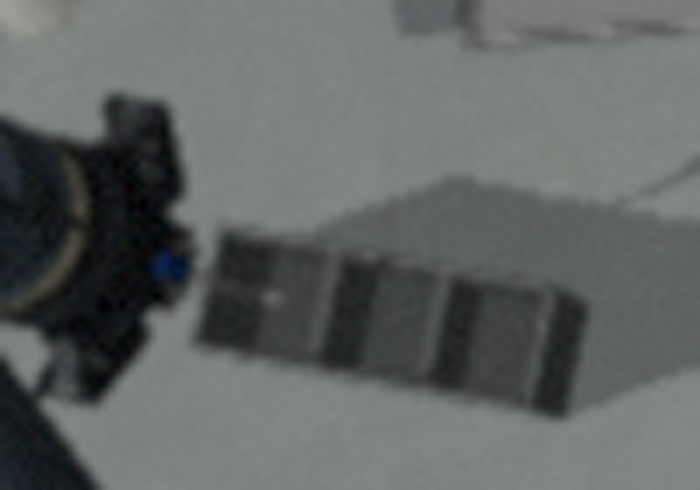

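```bash
python3 -m inch '[{"x":0.02,"y":0.01,"z":0.05,"wx":0,"wy":0,"wz":0,"claw":-1},{"x":0.02,"y":0.01,"z":0.15,"wx":0,"wy":0,"wz":0,"claw":-1},{"x":0.02,"y":0.01,"z":0.25,"wx":0,"wy":0,"wz":0,"claw":-1},{"x":0.02,"y":0.01,"z":0.35,"wx":0,"wy":0,"wz":0,"claw":-1},{"x":0.02,"y":0.01,"z":0.45,"wx":0,"wy":0,"wz":0,"claw":-1},{"x":0.02,"y":0.01,"z":0.52,"wx":0,"wy":0,"wz":0,"claw":-1},{"x":0.02,"y":0.01,"z":0.55,"wx":0,"wy":0,"wz":0,"claw":-1},{"x":0.02,"y":0.01,"z":0.55,"wx":0,"wy":0,"wz":0,"claw":-1}]' 60
python3 - <<'E'
from h import *
s=cap('scene');t=cap('top');crop(s,170,110,260,240,5.5,'s30');crop(t,190,205,260,260,9,'t30')
E
```

```text
t: 24.5
ee_pos: [459.6, 328.2, 137.3]
tcp_rot: [[0.161, 0.987, -0.001], [0.987, -0.161, -0.003], [-0.003, -0.001, -1.0]]
contact_force: [-0.3, 0.5, 0.4]
finger_gap: 11.2
```

View pics/s30.png

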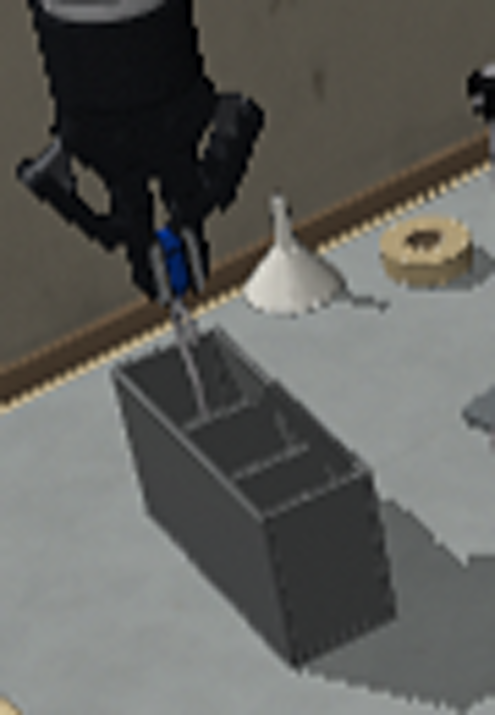

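View pics/t30.png

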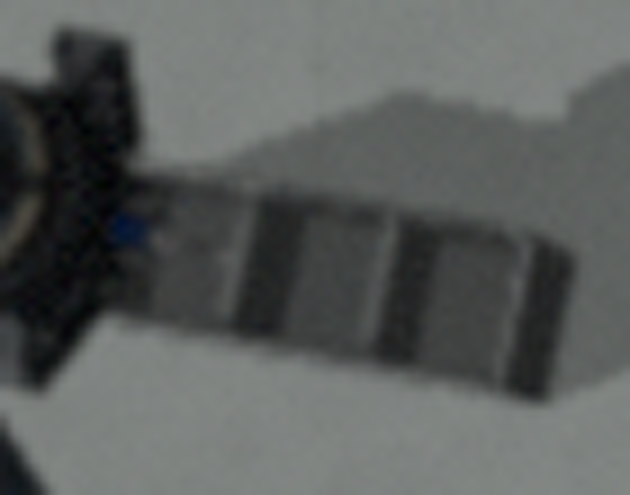

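```bash
python3 -m inch '[{"x":0,"y":0,"z":0.04,"wx":0,"wy":0,"wz":0,"claw":-1},{"x":0,"y":0,"z":0.08,"wx":0,"wy":0,"wz":0,"claw":-1},{"x":0,"y":0,"z":0.12,"wx":0,"wy":0,"wz":0,"claw":-1},{"x":0,"y":0,"z":0.137,"wx":0,"wy":0,"wz":0,"claw":-1},{"x":0,"y":0,"z":0.137,"wx":0,"wy":0,"wz":0,"claw":-1}]' 60
python3 -m inch '[{"x":0,"y":0,"z":0,"wx":0,"wy":0,"wz":0,"claw":-0.5},{"x":0,"y":0,"z":0,"wx":0,"wy":0,"wz":0,"claw":0},{"x":0,"y":0,"z":0,"wx":0,"wy":0,"wz":0,"claw":0.3},{"x":0,"y":0,"z":0,"wx":0,"wy":0,"wz":0,"claw":0.3},{"x":0,"y":0,"z":0,"wx":0,"wy":0,"wz":0,"claw":0.3}]' 60
python3 - <<'E'
from h import *
s=cap('scene');t=cap('top');crop(s,170,110,260,240,5.5,'s31');crop(t,190,205,260,260,9,'t31')
E
```

```text
t: 25.1
ee_pos: [459.9, 328.5, 110.6]
tcp_rot: [[0.161, 0.987, 0.0], [0.987, -0.161, -0.002], [-0.002, 0.0, -1.0]]
contact_force: [-0.5, 0.9, -0.2]
finger_gap: 11.2
t: 25.6
ee_pos: [460.1, 328.6, 110.9]
tcp_rot: [[0.161, 0.987, 0.0], [0.987, -0.161, -0.002], [-0.002, 0.001, -1.0]]
contact_force: [-0.3, 0.4, 0.1]
finger_gap: 55.3
```

View pics/s31.png

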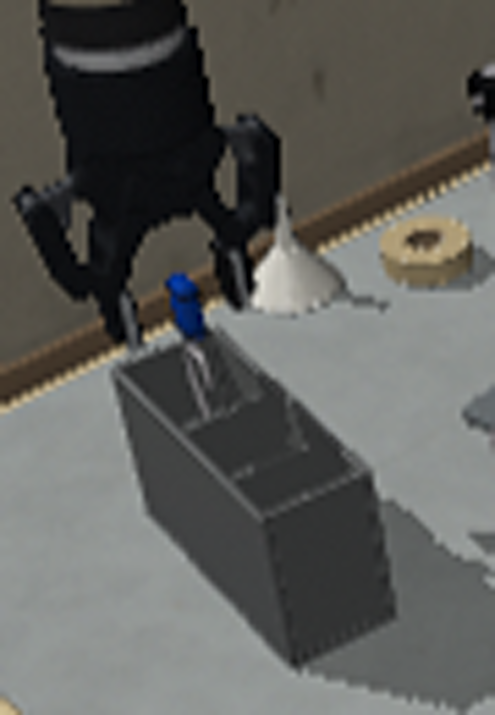

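```bash
python3 -m inch '[{"x":0,"y":0,"z":-0.03,"wx":0,"wy":0,"wz":0,"claw":0.4},{"x":0,"y":0,"z":-0.1,"wx":0,"wy":0,"wz":0,"claw":0.4},{"x":0,"y":0,"z":-0.25,"wx":0,"wy":0,"wz":0,"claw":0.4},{"x":0,"y":0,"z":-0.4,"wx":0,"wy":0,"wz":0,"claw":0.2},{"x":0,"y":0,"z":-0.55,"wx":0,"wy":0,"wz":-0.05,"claw":0},{"x":-0.2,"y":0,"z":-0.6,"wx":0,"wy":0,"wz":-0.1,"claw":0},{"x":-0.4,"y":0.1,"z":-0.65,"wx":0,"wy":0,"wz":-0.2,"claw":0},{"x":-0.6,"y":0.2,"z":-0.65,"wx":0,"wy":0,"wz":-0.3,"claw":0},{"x":-0.8,"y":0.2,"z":-0.65,"wx":0,"wy":0,"wz":-0.4,"claw":0},{"x":-1,"y":0.2,"z":-0.65,"wx":0,"wy":0,"wz":-0.5,"claw":0}]' 60
python3 - <<'E'
from h import *
s=cap('scene');t=cap('top');crop(s,170,110,260,240,5.5,'s32');crop(t,170,130,430,280,3,'t32');crop(s,300,240,420,360,5,'s33')
E
python3 go.py 600,115.5,212,0.0975
```

```text
t: 26.7
ee_pos: [468.2, 125.3, 242.8]
tcp_rot: [[-0.535, 0.845, 0.003], [0.845, 0.535, -0.002], [-0.003, 0.001, -1.0]]
contact_force: [1.4, -0.4, 0.6]
finger_gap: 42.8
now [467.71 123.18 243.21] psi -1.0155 gap 42.5 F [0.37 0.44 0.22] t 26.8 j6 1.14 tilt [ 0. -0.]
600,115.5,212,0.0975 xyz [-0.38  0.54  0.16] w [-0.    0.   -0.71] mm 136
```

View pics/s32.png

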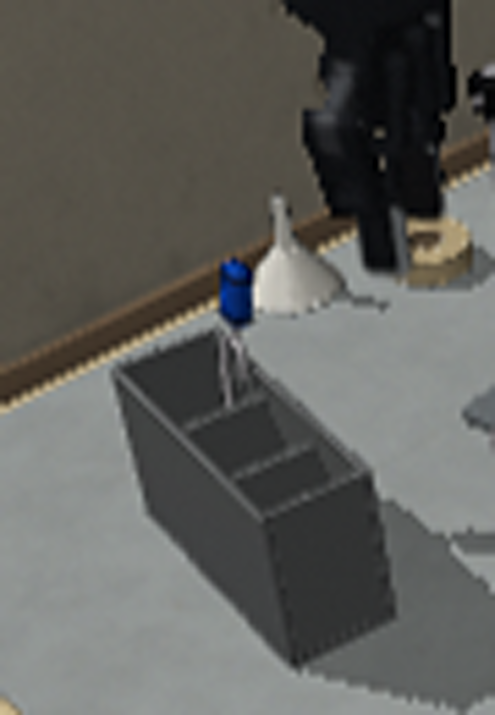

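View pics/t32.png

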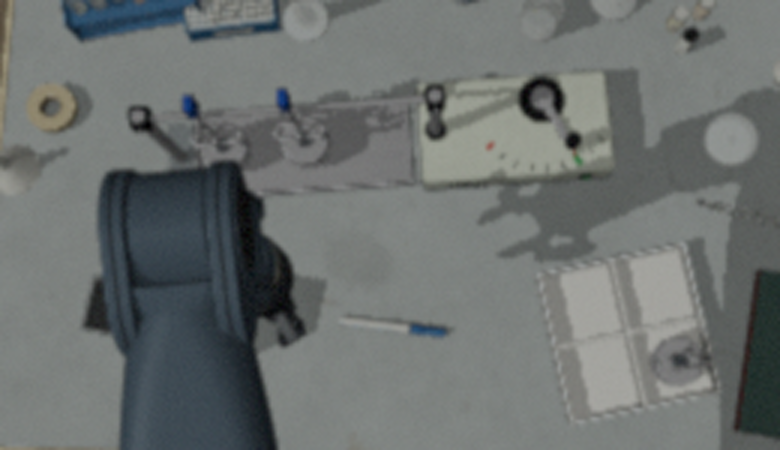

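View pics/s33.png

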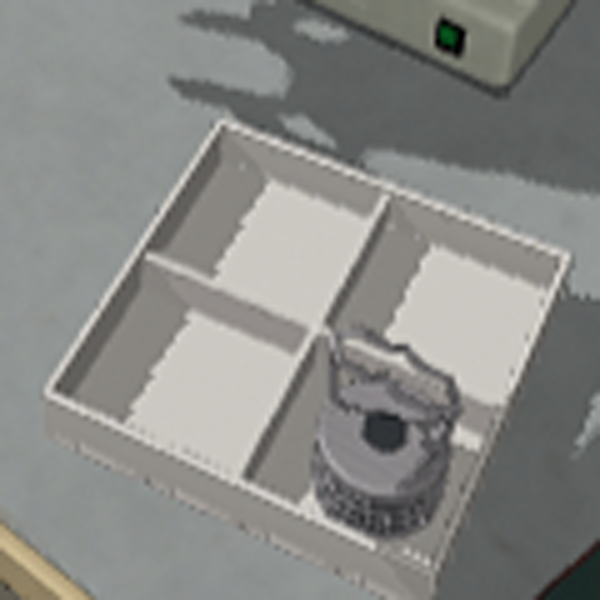

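```bash
python3 -m inch '[{"x":-0.02,"y":0.05,"z":0,"wx":0,"wy":0,"wz":-0.08,"claw":0},{"x":-0.06,"y":0.12,"z":0,"wx":0,"wy":0,"wz":-0.17,"claw":0},{"x":-0.12,"y":0.2,"z":0.05,"wx":0,"wy":0,"wz":-0.26,"claw":0},{"x":-0.18,"y":0.28,"z":0.1,"wx":0,"wy":0,"wz":-0.35,"claw":0},{"x":-0.24,"y":0.36,"z":0.15,"wx":0,"wy":0,"wz":-0.44,"claw":0},{"x":-0.3,"y":0.44,"z":0.16,"wx":0,"wy":0,"wz":-0.53,"claw":0},{"x":-0.35,"y":0.5,"z":0.16,"wx":0,"wy":0,"wz":-0.62,"claw":0},{"x":-0.38,"y":0.54,"z":0.165,"wx":0,"wy":0,"wz":-0.7,"claw":0},{"x":-0.38,"y":0.54,"z":0.165,"wx":0,"wy":0,"wz":-0.71,"claw":0},{"x":-0.38,"y":0.54,"z":0.165,"wx":0,"wy":0,"wz":-0.71,"claw":0}]' 60
python3 go.py 675,123,210,0.0975
```

```text
t: 27.8
ee_pos: [599.6, 116.1, 211.1]
tcp_rot: [[-0.995, -0.097, 0.003], [-0.097, 0.995, -0.003], [-0.002, -0.003, -1.0]]
contact_force: [0.4, -0.3, -0.5]
finger_gap: 42.5
now [599.6  116.14 211.11] psi 0.0975 gap 42.5 F [ 0.35 -0.32 -0.46] t 27.8 j6 -0.01 tilt [ 0. -0.]
675,123,210,0.0975 xyz [-0.38 -0.    0.01] w [-0.  0.  0.] mm 76
```

```bash
python3 -m inch '[{"x":-0.1,"y":0,"z":0,"wx":0,"wy":0,"wz":0,"claw":0},{"x":-0.2,"y":0,"z":0,"wx":0,"wy":0,"wz":0.0,"claw":0},{"x":-0.3,"y":0,"z":0,"wx":0,"wy":0,"wz":0,"claw":0},{"x":-0.37,"y":0,"z":0.005,"wx":0,"wy":0,"wz":0,"claw":0},{"x":-0.375,"y":0,"z":0.005,"wx":0,"wy":0,"wz":0,"claw":0},{"x":-0.375,"y":0,"z":0.005,"wx":0,"wy":0,"wz":0,"claw":0}]' 60
python3 go.py 675,123,210,0.0975
python3 - <<'E'
from h import *
s=cap('scene');crop(s,250,80,350,180,7,'s34')
E
```

```text
t: 28.4
ee_pos: [673.7, 123.8, 210.5]
tcp_rot: [[-0.995, -0.096, 0.002], [-0.096, 0.995, -0.003], [-0.002, -0.003, -1.0]]
contact_force: [-0.1, -0.6, -0.1]
finger_gap: 42.8
now [673.67 123.82 210.53] psi 0.0966 gap 42.8 F [-0.11 -0.6  -0.08] t 28.4 j6 -0.01 tilt [ 0. -0.]
675,123,210,0.0975 xyz [-0.01 -0.    0.  ] w [-0.  0. -0.] mm 2
```

View pics/s34.png

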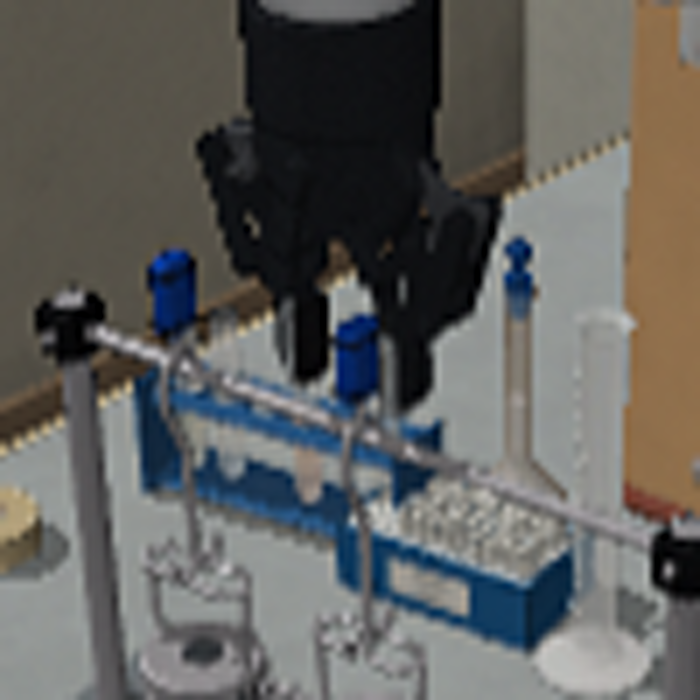

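```bash
python3 -m inch '[{"x":-0.005,"y":-0.012,"z":0,"wx":0,"wy":0,"wz":0,"claw":0},{"x":-0.005,"y":-0.015,"z":0,"wx":0,"wy":0,"wz":0.0,"claw":-0.4},{"x":-0.005,"y":-0.015,"z":0,"wx":0,"wy":0,"wz":0,"claw":-1},{"x":-0.005,"y":-0.015,"z":0,"wx":0,"wy":0,"wz":0,"claw":-1},{"x":-0.005,"y":-0.015,"z":0,"wx":0,"wy":0,"wz":0,"claw":-1},{"x":-0.005,"y":-0.015,"z":0,"wx":0,"wy":0,"wz":0,"claw":-1}]' 60
python3 go.py
python3 - <<'E'
from h import *
s=cap('scene');crop(s,250,80,350,220,5,'s35')
E
```

```text
t: 29.05
ee_pos: [674.6, 121.2, 211.5]
tcp_rot: [[-0.995, -0.097, 0.003], [-0.097, 0.995, -0.003], [-0.002, -0.003, -1.0]]
contact_force: [-1.0, 1.0, 3.0]
finger_gap: 11.5
now [674.59 121.16 211.46] psi 0.097 gap 11.5 F [-1.03  1.03  2.98] t 29.05 j6 -0.02 tilt [ 0. -0.]
```

View pics/s35.png

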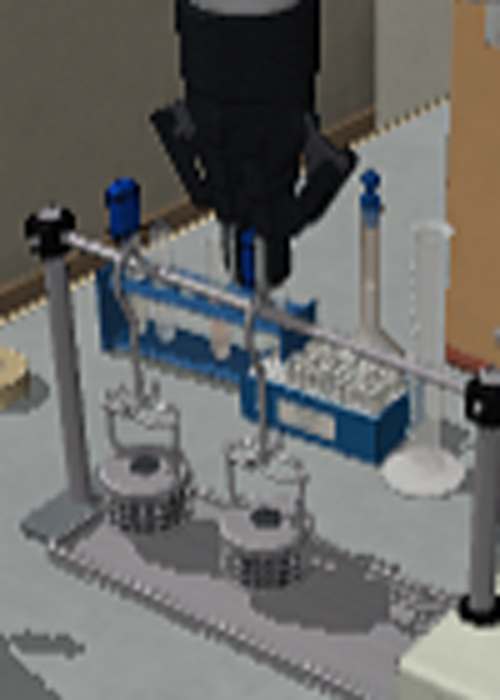

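```bash
python3 -m inch '[{"x":0,"y":0,"z":-0.02,"wx":0,"wy":0,"wz":0,"claw":-1},{"x":0,"y":0,"z":-0.04,"wx":0,"wy":0,"wz":0.0,"claw":-1},{"x":0,"y":0,"z":-0.06,"wx":0,"wy":0,"wz":0,"claw":-1},{"x":0,"y":0,"z":-0.08,"wx":0,"wy":0,"wz":0,"claw":-1},{"x":0,"y":0,"z":-0.1,"wx":0,"wy":0,"wz":0,"claw":-1},{"x":0,"y":0,"z":-0.106,"wx":0,"wy":0,"wz":0,"claw":-1},{"x":0,"y":0,"z":-0.106,"wx":0,"wy":0,"wz":0,"claw":-1},{"x":0,"y":0,"z":-0.106,"wx":0,"wy":0,"wz":0,"claw":-1}]' 60
python3 go.py
```

```text
t: 29.9
ee_pos: [674.6, 121.2, 232.6]
tcp_rot: [[-0.995, -0.097, 0.003], [-0.097, 0.995, -0.003], [-0.002, -0.003, -1.0]]
contact_force: [-0.1, -0.6, -3.1]
finger_gap: 11.3
now [674.6  121.19 232.58] psi 0.097 gap 11.3 F [-0.07 -0.56 -3.06] t 29.9 j6 -0.02 tilt [ 0. -0.]
```

```bash
python3 -m inch '[{"x":0.02,"y":0,"z":0,"wx":0,"wy":0,"wz":0,"claw":-1},{"x":0.05,"y":0,"z":0,"wx":0,"wy":0,"wz":0,"claw":-1},{"x":0.09,"y":0,"z":0,"wx":0,"wy":0,"wz":0,"claw":-1},{"x":0.13,"y":0,"z":0,"wx":0,"wy":0,"wz":0,"claw":-1},{"x":0.17,"y":0,"z":0,"wx":0,"wy":0,"wz":0,"claw":-1},{"x":0.21,"y":0,"z":0,"wx":0,"wy":0,"wz":0,"claw":-1},{"x":0.25,"y":0,"z":0,"wx":0,"wy":0,"wz":0,"claw":-1},{"x":0.3,"y":0,"z":0,"wx":0,"wy":0,"wz":0,"claw":-1},{"x":0.36,"y":0,"z":0,"wx":0,"wy":0,"wz":0,"claw":-1},{"x":0.42,"y":0,"z":0,"wx":0,"wy":0,"wz":0,"claw":-1},{"x":0.46,"y":0,"z":0,"wx":0,"wy":0,"wz":0,"claw":-1},{"x":0.48,"y":0,"z":0,"wx":0,"wy":0,"wz":0,"claw":-1}]' 60
python3 go.py 565,0,264,0.0975 555,-60,264,0.0975
python3 - <<'E'
from h import *
s=cap('scene');t=cap('top');crop(s,180,80,420,360,2.5,'s36');crop(t,170,130,430,280,3,'t36')
E
```

```text
t: 31.1
ee_pos: [578.0, 111.9, 232.7]
tcp_rot: [[-0.995, -0.097, 0.003], [-0.097, 0.995, -0.003], [-0.003, -0.003, -1.0]]
contact_force: [0.7, -0.3, -2.2]
finger_gap: 11.4
now [578.04 111.87 232.66] psi 0.0971 gap 11.4 F [ 0.65 -0.35 -2.2 ] t 31.1 j6 -0.02 tilt [ 0. -0.]
565,0,264,0.0975 xyz [ 0.12 -0.55 -0.16] w [-0.  0. -0.] mm 117
555,-60,264,0.0975 xyz [ 0.2  -0.84 -0.15] w [-0.  0. -0.] mm 176
```

View pics/s36.png

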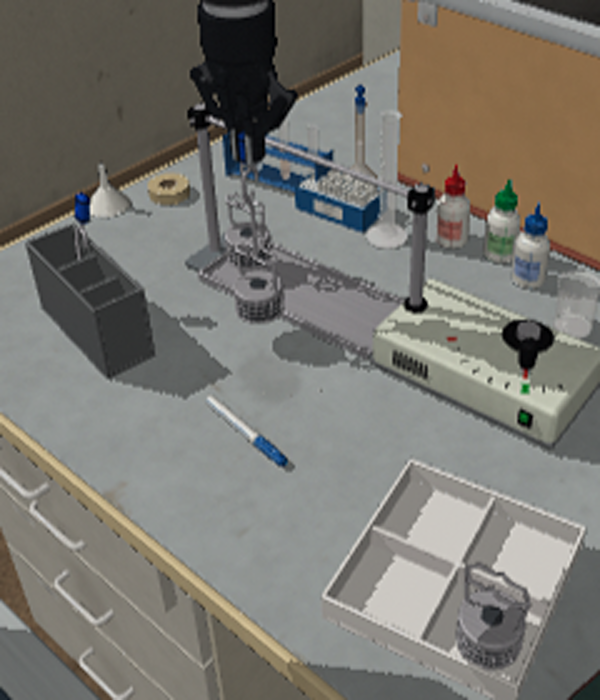

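View pics/t36.png

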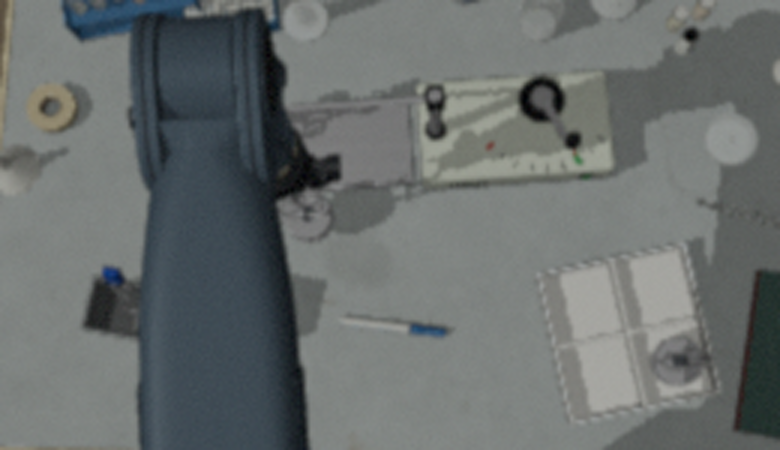

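```bash
python3 -m inch '[{"x":0.01,"y":-0.03,"z":-0.03,"wx":0,"wy":0,"wz":0,"claw":-1},{"x":0.03,"y":-0.08,"z":-0.07,"wx":0,"wy":0,"wz":0,"claw":-1},{"x":0.05,"y":-0.16,"z":-0.11,"wx":0,"wy":0,"wz":0,"claw":-1},{"x":0.07,"y":-0.26,"z":-0.14,"wx":0,"wy":0,"wz":0,"claw":-1},{"x":0.09,"y":-0.36,"z":-0.15,"wx":0,"wy":0,"wz":0,"claw":-1},{"x":0.12,"y":-0.46,"z":-0.15,"wx":0,"wy":0,"wz":0,"claw":-1},{"x":0.14,"y":-0.56,"z":-0.15,"wx":0,"wy":0,"wz":0,"claw":-1},{"x":0.16,"y":-0.66,"z":-0.15,"wx":0,"wy":0,"wz":0,"claw":-1},{"x":0.18,"y":-0.76,"z":-0.15,"wx":0,"wy":0,"wz":0,"claw":-1},{"x":0.2,"y":-0.86,"z":-0.15,"wx":0,"wy":0,"wz":0,"claw":-1},{"x":0.22,"y":-0.94,"z":-0.15,"wx":0,"wy":0,"wz":0,"claw":-1},{"x":0.23,"y":-0.99,"z":-0.15,"wx":0,"wy":0,"wz":0,"claw":-1}]' 60
python3 go.py 480,-180,264,0.0975 430,-220,264,0.0975 391,-254,264,0.0975
```

```text
t: 32.4
ee_pos: [551.6, -91.9, 263.8]
tcp_rot: [[-0.995, -0.095, 0.004], [-0.095, 0.995, -0.004], [-0.003, -0.004, -1.0]]
contact_force: [0.3, -0.4, -2.3]
finger_gap: 11.3
now [551.63 -91.88 263.78] psi 0.095 gap 11.3 F [ 0.25 -0.36 -2.28] t 32.4 j6 -0.38 tilt [ 0. -0.]
480,-180,264,0.0975 xyz [ 0.4 -0.4 -0. ] w [-0.  0. -0.] mm 114
430,-220,264,0.0975 xyz [ 0.67 -0.58 -0.  ] w [-0.  0. -0.] mm 177
391,-254,264,0.0975 xyz [ 0.88 -0.73 -0.  ] w [-0.  0. -0.] mm 228
```

```bash
python3 -m inch '[{"x":0.05,"y":-0.05,"z":0,"wx":0,"wy":0,"wz":0,"claw":-1},{"x":0.13,"y":-0.13,"z":0,"wx":0,"wy":0,"wz":0,"claw":-1},{"x":0.22,"y":-0.22,"z":0,"wx":0,"wy":0,"wz":0,"claw":-1},{"x":0.31,"y":-0.31,"z":0,"wx":0,"wy":0,"wz":0,"claw":-1},{"x":0.4,"y":-0.39,"z":0,"wx":0,"wy":0,"wz":0,"claw":-1},{"x":0.5,"y":-0.46,"z":0,"wx":0,"wy":0,"wz":0,"claw":-1},{"x":0.6,"y":-0.53,"z":0,"wx":0,"wy":0,"wz":0,"claw":-1},{"x":0.69,"y":-0.59,"z":0,"wx":0,"wy":0,"wz":0,"claw":-1},{"x":0.77,"y":-0.65,"z":0,"wx":0,"wy":0,"wz":0,"claw":-1},{"x":0.83,"y":-0.69,"z":0,"wx":0,"wy":0,"wz":0,"claw":-1},{"x":0.87,"y":-0.72,"z":0,"wx":0,"wy":0,"wz":0,"claw":-1},{"x":0.88,"y":-0.73,"z":0,"wx":0,"wy":0,"wz":0,"claw":-1}]' 60
python3 go.py 391,-254,196,0.0975
python3 - <<'E'
from h import *
s=cap('scene');t=cap('top');crop(s,290,180,430,380,4,'s37');crop(t,330,180,430,280,6,'t37')
E
```

```text
t: 33.6
ee_pos: [389.4, -254.4, 264.0]
tcp_rot: [[-0.996, -0.094, 0.004], [-0.094, 0.996, -0.004], [-0.004, -0.004, -1.0]]
contact_force: [0.0, 0.4, -2.3]
finger_gap: 11.5
now [ 389.42 -254.37  264.05] psi 0.0939 gap 11.5 F [ 0.04  0.43 -2.34] t 33.6 j6 -0.82 tilt [ 0. -0.]
391,-254,196,0.0975 xyz [-0.01  0.    0.34] w [-0.  0. -0.] mm 68
```

View pics/s37.png

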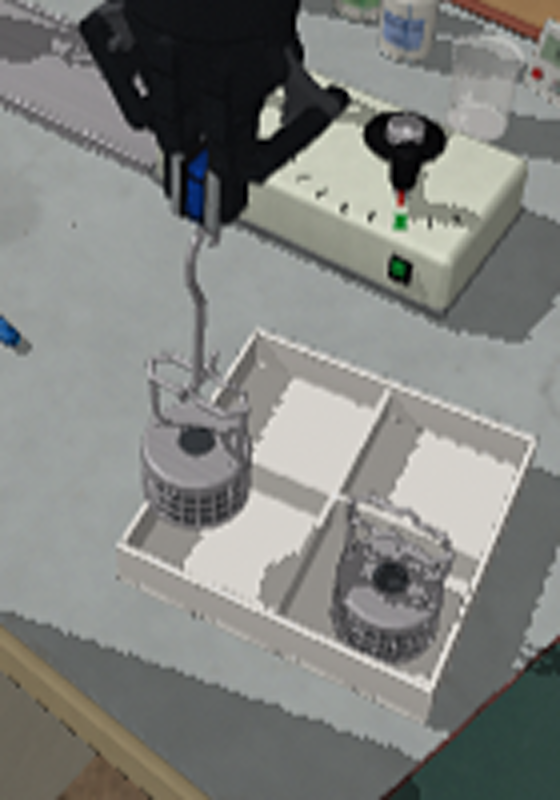

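View pics/t37.png

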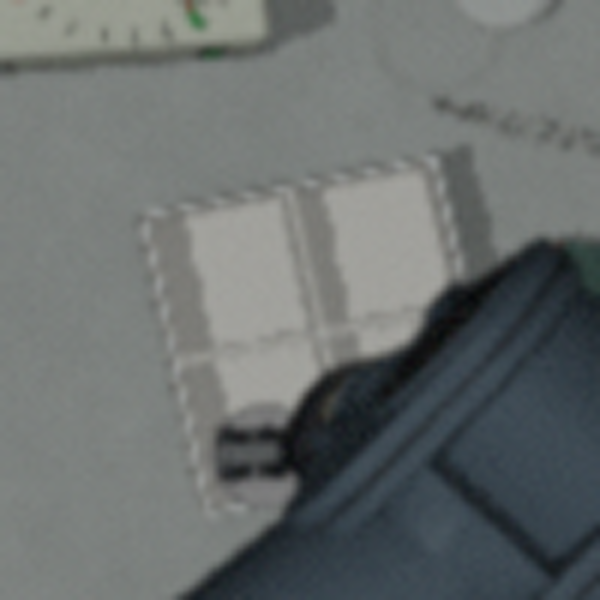

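The tray has been knocked aside: its corner moved from (118,248) to (143,217) in this crop. Re-measuring.

Run:
```python
from m import *
St=T([(143,217),(437,157),(210,512)],6,330,180);P=[onz(t,q,34)[:2] for q in St];print('top',P,'centre',(P[1]+P[2])/2)
Ss=T([(260,332),(535,435),(430,690),(118,545)],4,290,180);Q=[onz(s,q,34)[:2] for q in Ss];print('scene',Q,np.mean(Q,0),(Q[1]+Q[3])/2)
print('cross',onz(s,T([(338,500)],4,290,180)[0],29.5),onz(t,T([(319,333)],6,330,180)[0],29.5))
y=(P[0]-P[1]);print('yaw',np.arctan2(-y[0],y[1]))
print('basket c', onz(s,T([(390,577)],4,290,180)[0],42), 'b hanging',onz(s,T([(195,440)],4,290,180)[0],117))
```

```text
top [array([ 536.26, -191.5 ]), array([ 578.68, -375.22]), array([ 355.96, -234.15])] centre [ 467.32 -304.68]
scene [array([ 533.61, -196.1 ]), array([ 576.94, -372.55]), array([ 392.91, -414.42]), array([ 352.02, -232.7 ])] [ 463.87 -303.94] [ 464.48 -302.63]
cross [ 462.34 -307.85   29.5 ] [ 467.12 -301.8    29.5 ]
yaw 0.22693986560290352
basket c [ 431.08 -363.23   42.  ] b hanging [ 386.04 -258.4   117.  ]
```

```bash
python3 go.py 411,-269,264,0.0975 411,-269,197,0.0975
```

```text
now [ 390.64 -253.51  263.76] psi 0.0956 gap 11.0 F [ 0.25  0.6  -2.46] t 33.8 j6 -0.82 tilt [ 0. -0.]
411,-269,264,0.0975 xyz [-0.09 -0.09 -0.  ] w [-0.  0. -0.] mm 26
411,-269,197,0.0975 xyz [-0.09 -0.09  0.33] w [-0.  0. -0.] mm 71
```

```bash
python3 -m inch '[{"x":-0.03,"y":-0.03,"z":0,"wx":0,"wy":0,"wz":0,"claw":-1},{"x":-0.07,"y":-0.07,"z":0.02,"wx":0,"wy":0,"wz":0,"claw":-1},{"x":-0.09,"y":-0.085,"z":0.05,"wx":0,"wy":0,"wz":0,"claw":-1},{"x":-0.093,"y":-0.087,"z":0.09,"wx":0,"wy":0,"wz":0,"claw":-1},{"x":-0.093,"y":-0.087,"z":0.13,"wx":0,"wy":0,"wz":0,"claw":-1},{"x":-0.093,"y":-0.087,"z":0.18,"wx":0,"wy":0,"wz":0,"claw":-1},{"x":-0.093,"y":-0.087,"z":0.22,"wx":0,"wy":0,"wz":0,"claw":-1},{"x":-0.093,"y":-0.087,"z":0.26,"wx":0,"wy":0,"wz":0,"claw":-1},{"x":-0.093,"y":-0.087,"z":0.29,"wx":0,"wy":0,"wz":0,"claw":-1},{"x":-0.093,"y":-0.087,"z":0.32,"wx":0,"wy":0,"wz":0,"claw":-1},{"x":-0.093,"y":-0.087,"z":0.33,"wx":0,"wy":0,"wz":0,"claw":-1},{"x":-0.093,"y":-0.087,"z":0.33,"wx":0,"wy":0,"wz":0,"claw":-1}]' 60
python3 go.py
python3 - <<'E'
from h import *
s=cap('scene');crop(s,290,200,430,370,4.5,'s38')
E
```

```text
t: 35.0
ee_pos: [410.9, -269.1, 197.6]
tcp_rot: [[-0.995, -0.095, 0.004], [-0.095, 0.995, -0.003], [-0.004, -0.003, -1.0]]
contact_force: [0.7, -0.3, -2.1]
finger_gap: 11.2
now [ 410.92 -269.11  197.56] psi 0.0956 gap 11.2 F [ 0.71 -0.25 -2.12] t 35.0 j6 -0.81 tilt [ 0. -0.]
```

View pics/s38.png

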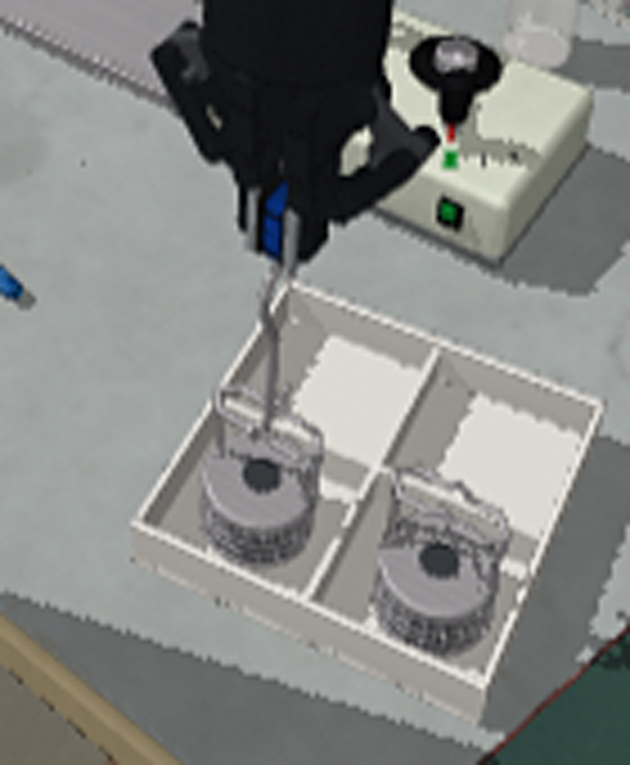

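```bash
python3 -m inch '[{"x":0,"y":0,"z":0.015,"wx":0,"wy":0,"wz":0,"claw":-1},{"x":0,"y":0,"z":0.03,"wx":0,"wy":0,"wz":0,"claw":-1},{"x":0,"y":0,"z":0.045,"wx":0,"wy":0,"wz":0,"claw":-1},{"x":0,"y":0,"z":0.06,"wx":0,"wy":0,"wz":0,"claw":-1},{"x":0,"y":0,"z":0.08,"wx":0,"wy":0,"wz":0,"claw":-1},{"x":0,"y":0,"z":0.1,"wx":0,"wy":0,"wz":0,"claw":-1},{"x":0,"y":0,"z":0.115,"wx":0,"wy":0,"wz":0,"claw":-1},{"x":0,"y":0,"z":0.133,"wx":0,"wy":0,"wz":0,"claw":-1},{"x":0,"y":0,"z":0.133,"wx":0,"wy":0,"wz":0,"claw":-1},{"x":0,"y":0,"z":0.133,"wx":0,"wy":0,"wz":0,"claw":-1}]' 60
python3 go.py
python3 - <<'E'
from h import *
s=cap('scene');crop(s,310,230,390,340,7,'s39')
E
```

```text
t: 36.05
ee_pos: [411.1, -269.3, 171.2]
tcp_rot: [[-0.995, -0.095, 0.004], [-0.095, 0.995, -0.003], [-0.004, -0.003, -1.0]]
contact_force: [0.4, -0.6, -0.9]
finger_gap: 11.7
now [ 411.14 -269.27  171.24] psi 0.0956 gap 11.7 F [ 0.43 -0.59 -0.95] t 36.05 j6 -0.81 tilt [ 0. -0.]
```

View pics/s39.png

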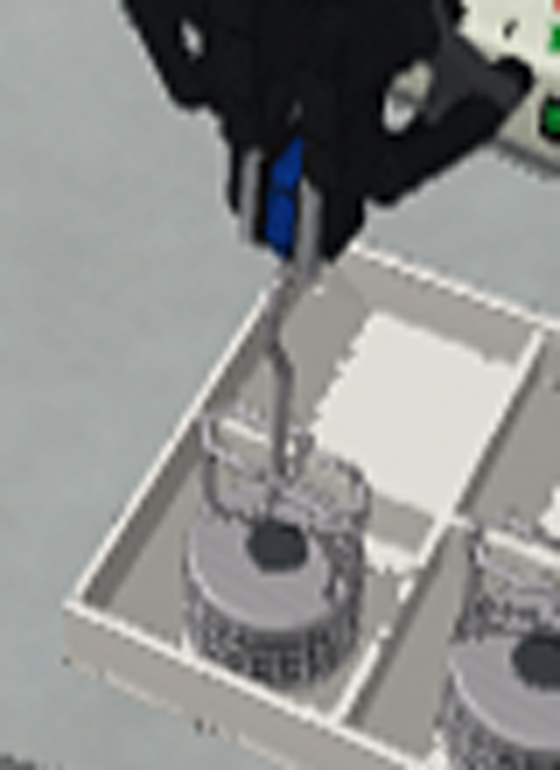

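Sunk as before, so I turn a quarter and draw up.

```bash
python3 -m inch '[{"x":0,"y":0,"z":0,"wx":0,"wy":0,"wz":0.06,"claw":-1},{"x":0,"y":0,"z":0,"wx":0,"wy":0,"wz":0.14,"claw":-1},{"x":0,"y":0,"z":0,"wx":0,"wy":0,"wz":0.23,"claw":-1},{"x":0,"y":0,"z":0,"wx":0,"wy":0,"wz":0.32,"claw":-1},{"x":0,"y":0,"z":0,"wx":0,"wy":0,"wz":0.41,"claw":-1},{"x":0,"y":0,"z":0,"wx":0,"wy":0,"wz":0.5,"claw":-1},{"x":0,"y":0,"z":0,"wx":0,"wy":0,"wz":0.59,"claw":-1},{"x":0,"y":0,"z":0,"wx":0,"wy":0,"wz":0.68,"claw":-1},{"x":0,"y":0,"z":0,"wx":0,"wy":0,"wz":0.77,"claw":-1},{"x":0,"y":0,"z":0,"wx":0,"wy":0,"wz":0.86,"claw":-1},{"x":0,"y":0,"z":0,"wx":0,"wy":0,"wz":0.94,"claw":-1},{"x":0,"y":0,"z":0,"wx":0,"wy":0,"wz":1,"claw":-1}]' 60
python3 go.py 411,-269.3,171,-1.475
python3 - <<'E'
from h import *
s=cap('scene');crop(s,310,230,390,340,7,'s40')
E
```

```text
t: 37.3
ee_pos: [411.4, -269.5, 171.8]
tcp_rot: [[-0.091, 0.996, 0.005], [0.996, 0.091, -0.004], [-0.004, 0.004, -1.0]]
contact_force: [1.0, 0.3, -0.1]
finger_gap: 11.5
now [ 411.38 -269.52  171.76] psi -1.4796 gap 11.5 F [ 0.99  0.33 -0.15] t 37.3 j6 0.76 tilt [ 0. -0.]
411,-269.3,171,-1.475 xyz [ 0. -0.  0.] w [ 0.  0. -0.] mm 1
```

View pics/s40.png

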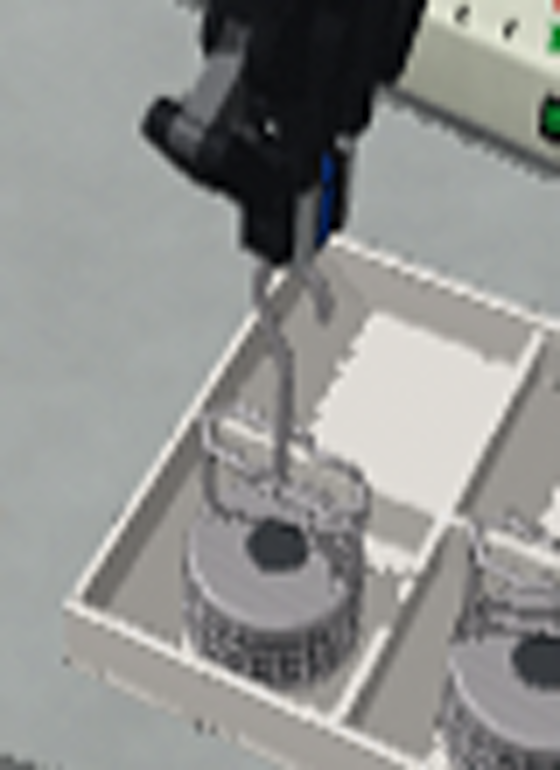

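```bash
python3 -m inch '[{"x":0,"y":0,"z":-0.015,"wx":0,"wy":0,"wz":0,"claw":-1},{"x":0,"y":0,"z":-0.03,"wx":0,"wy":0,"wz":0,"claw":-1},{"x":0,"y":0,"z":-0.05,"wx":0,"wy":0,"wz":0,"claw":-1},{"x":0,"y":0,"z":-0.07,"wx":0,"wy":0,"wz":0,"claw":-1},{"x":0,"y":0,"z":-0.09,"wx":0,"wy":0,"wz":0,"claw":-1},{"x":0,"y":0,"z":-0.11,"wx":0,"wy":0,"wz":0,"claw":-1},{"x":0,"y":0,"z":-0.13,"wx":0,"wy":0,"wz":0,"claw":-1},{"x":0,"y":0,"z":-0.15,"wx":0,"wy":0,"wz":0,"claw":-1},{"x":0,"y":0,"z":-0.175,"wx":0,"wy":0,"wz":0,"claw":-1},{"x":0,"y":0,"z":-0.2,"wx":0,"wy":0,"wz":0,"claw":-1}]' 60
python3 - <<'E'
from h import *
s=cap('scene');crop(s,310,220,390,340,6,'s41')
E
```

```text
t: 38.35
ee_pos: [411.2, -269.4, 212.2]
tcp_rot: [[-0.089, 0.996, 0.005], [0.996, 0.089, -0.004], [-0.004, 0.004, -1.0]]
contact_force: [-0.1, 0.5, -0.7]
finger_gap: 11.6
```

View pics/s41.png

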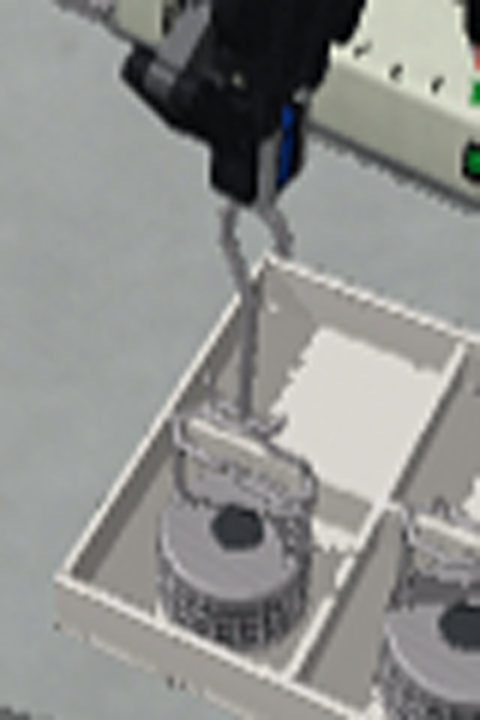

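Free. Now raising and moving towards the caddy, rechecking it.

```bash
python3 -m inch '[{"x":0,"y":0,"z":-0.08,"wx":0,"wy":0,"wz":0,"claw":-1},{"x":0,"y":0,"z":-0.16,"wx":0,"wy":0,"wz":0,"claw":-1},{"x":0.15,"y":0,"z":-0.2,"wx":0,"wy":0,"wz":0,"claw":-1},{"x":0.35,"y":0,"z":-0.2,"wx":0,"wy":0,"wz":0,"claw":-1},{"x":0.55,"y":0,"z":-0.2,"wx":0,"wy":0,"wz":0,"claw":-1},{"x":0.75,"y":0,"z":-0.2,"wx":0,"wy":0,"wz":0,"claw":-1},{"x":0.95,"y":0,"z":-0.2,"wx":0,"wy":0,"wz":0,"claw":-1}]' 60
python3 go.py 430,120,252,-1.73
python3 - <<'E'
from h import *
s=cap('scene');t=cap('top');crop(t,190,210,270,260,9,'t42');crop(s,185,140,245,240,7,'s42')
E
```

```text
t: 39.1
ee_pos: [394.1, -78.9, 252.4]
tcp_rot: [[-0.088, 0.996, 0.007], [0.996, 0.088, -0.005], [-0.005, 0.007, -1.0]]
contact_force: [-0.1, 0.8, -0.2]
finger_gap: 11.1
now [394.09 -78.89 252.45] psi -1.4822 gap 11.1 F [-0.15  0.79 -0.25] t 39.1 j6 1.12 tilt [ 0.01 -0.  ]
430,120,252,-1.73 xyz [ 0.97  0.27 -0.  ] w [0.   0.   0.16] mm 202
```

View pics/t42.png

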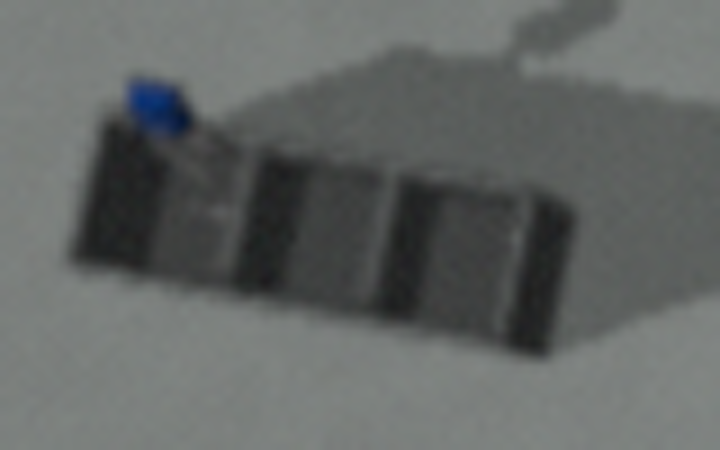

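View pics/s42.png

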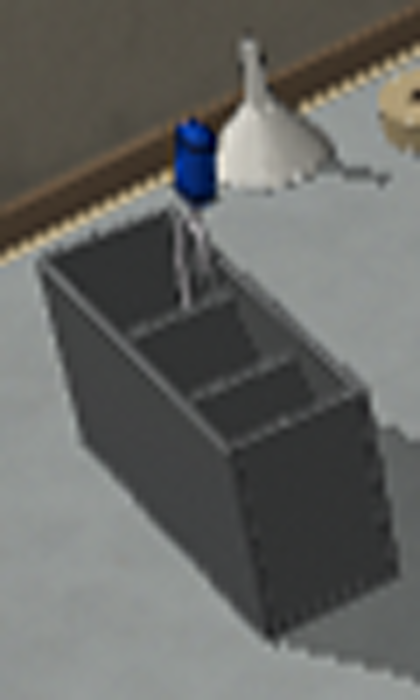

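```bash
python3 -m inch '[{"x":0.15,"y":0.04,"z":0,"wx":0,"wy":0,"wz":0.02,"claw":-1},{"x":0.35,"y":0.1,"z":0,"wx":0,"wy":0,"wz":0.05,"claw":-1},{"x":0.55,"y":0.15,"z":0,"wx":0,"wy":0,"wz":0.09,"claw":-1},{"x":0.75,"y":0.21,"z":0,"wx":0,"wy":0,"wz":0.12,"claw":-1},{"x":0.97,"y":0.27,"z":0,"wx":0.003,"wy":0.003,"wz":0.158,"claw":-1}]' 60
python3 go.py 451,272,252,-1.73
```

```text
t: 39.7
ee_pos: [429.8, 122.6, 253.0]
tcp_rot: [[0.156, 0.988, 0.004], [0.988, -0.156, 0.001], [0.002, 0.004, -1.0]]
contact_force: [0.9, -0.9, -0.4]
finger_gap: 11.3
now [429.78 122.63 252.96] psi -1.7271 gap 11.3 F [ 0.9  -0.89 -0.41] t 39.7 j6 1.85 tilt [0. 0.]
451,272,252,-1.73 xyz [ 0.75 -0.01  0.01] w [ 0. -0.  0.] mm 151
```

```bash
python3 -m inch '[{"x":0.15,"y":0,"z":0,"wx":0,"wy":0,"wz":0,"claw":-1},{"x":0.35,"y":0,"z":0,"wx":0,"wy":0,"wz":0,"claw":-1},{"x":0.55,"y":0,"z":0,"wx":0,"wy":0,"wz":0,"claw":-1},{"x":0.7,"y":-0.01,"z":0,"wx":0.0,"wy":0,"wz":0.002,"claw":-1},{"x":0.755,"y":-0.01,"z":0,"wx":0,"wy":0,"wz":0.002,"claw":-1},{"x":0.755,"y":-0.01,"z":0,"wx":0,"wy":0,"wz":0.002,"claw":-1},{"x":0.755,"y":-0.01,"z":0,"wx":0,"wy":0,"wz":0.002,"claw":-1}]' 60
python3 go.py 451,272,252,-1.73
python3 - <<'E'
from h import *
s=cap('scene');t=cap('top');crop(s,170,110,260,240,5.5,'s43');crop(t,170,190,270,260,7,'t43')
p=np.array(telemetry.read_state()['ee_pos'])
for dz in (-100,-142): print(dz,(proj(s,p+[0,0,dz])-[170,110])*5.5,(proj(t,p+[0,0,dz])-[170,190])*7)
E
```

```text
t: 40.4
ee_pos: [451.6, 270.9, 253.1]
tcp_rot: [[0.16, 0.987, 0.004], [0.987, -0.16, -0.0], [0.0, 0.004, -1.0]]
contact_force: [0.2, -0.1, -1.7]
finger_gap: 11.5
now [451.59 270.95 253.1 ] psi -1.731 gap 11.5 F [ 0.16 -0.09 -1.74] t 40.4 j6 2.15 tilt [ 0. -0.]
451,272,252,-1.73 xyz [ 0.   -0.    0.01] w [ 0. -0. -0.] mm 2
-100 [[227.27 337.83]] [[355.19 302.92]]
-142 [[241.14 402.25]] [[375.96 309.47]]
```

View pics/s43.png

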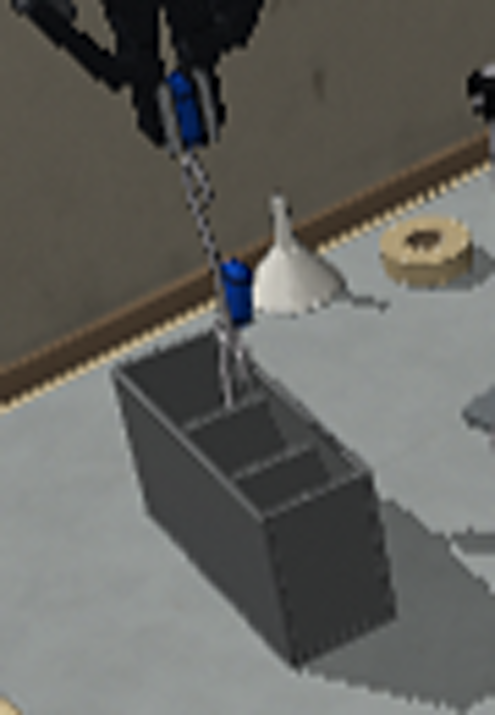

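View pics/t43.png

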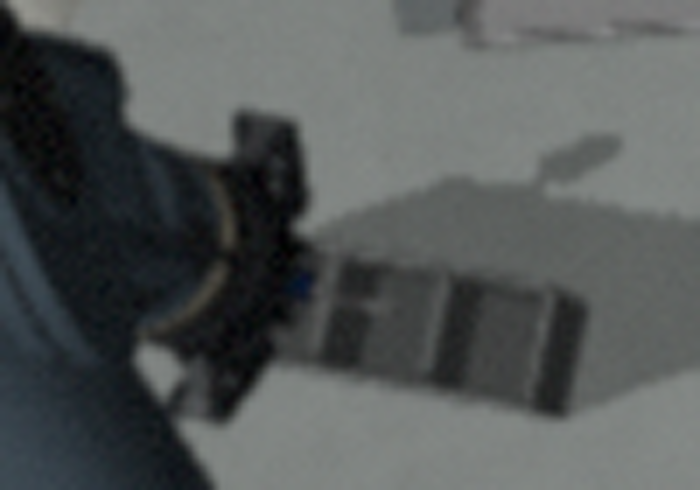

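```bash
python3 -m inch '[{"x":0,"y":-0.007,"z":0.05,"wx":0,"wy":0,"wz":0,"claw":-1},{"x":0,"y":-0.007,"z":0.15,"wx":0,"wy":0,"wz":0,"claw":-1},{"x":0,"y":-0.007,"z":0.25,"wx":0,"wy":0,"wz":0,"claw":-1},{"x":0,"y":-0.007,"z":0.35,"wx":0,"wy":0,"wz":0,"claw":-1},{"x":0,"y":-0.007,"z":0.45,"wx":0,"wy":0,"wz":0,"claw":-1},{"x":0,"y":-0.007,"z":0.52,"wx":0,"wy":0,"wz":0,"claw":-1},{"x":0,"y":-0.007,"z":0.58,"wx":0,"wy":0,"wz":0,"claw":-1},{"x":0,"y":-0.007,"z":0.58,"wx":0,"wy":0,"wz":0,"claw":-1}]' 60
python3 - <<'E'
from h import *
s=cap('scene');t=cap('top');crop(s,170,110,260,240,5.5,'s44')
E
```

```text
t: 41.3
ee_pos: [449.4, 270.0, 135.3]
tcp_rot: [[0.161, 0.987, 0.001], [0.987, -0.161, -0.001], [-0.001, 0.001, -1.0]]
contact_force: [-0.7, -1.0, -0.7]
finger_gap: 11.1
```

View pics/s44.png

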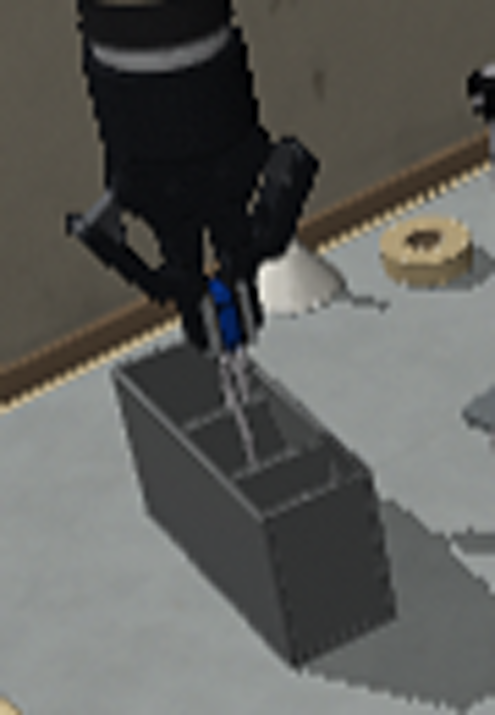

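```bash
python3 -m inch '[{"x":0,"y":0,"z":0.04,"wx":0,"wy":0,"wz":0,"claw":-1},{"x":0,"y":0,"z":0.08,"wx":0,"wy":0,"wz":0,"claw":-1},{"x":0,"y":0,"z":0.11,"wx":0,"wy":0,"wz":0,"claw":-1},{"x":0,"y":0,"z":0.12,"wx":0,"wy":0,"wz":0,"claw":-1},{"x":0,"y":0,"z":0.12,"wx":0,"wy":0,"wz":0,"claw":-1},{"x":0,"y":0,"z":0.12,"wx":0,"wy":0,"wz":0,"claw":-0.5},{"x":0,"y":0,"z":0.12,"wx":0,"wy":0,"wz":0,"claw":0},{"x":0,"y":0,"z":0.12,"wx":0,"wy":0,"wz":0,"claw":0.3},{"x":0,"y":0,"z":0.12,"wx":0,"wy":0,"wz":0,"claw":0.3},{"x":0,"y":0,"z":0.12,"wx":0,"wy":0,"wz":0,"claw":0.3}]' 60
python3 - <<'E'
from h import *
s=cap('scene');crop(s,170,110,260,240,5.5,'s45')
E
```

```text
t: 42.4
ee_pos: [451.0, 270.9, 113.9]
tcp_rot: [[0.161, 0.987, 0.005], [0.987, -0.161, 0.001], [0.002, 0.005, -1.0]]
contact_force: [0.1, -0.2, -0.1]
finger_gap: 55.4
```

View pics/s45.png

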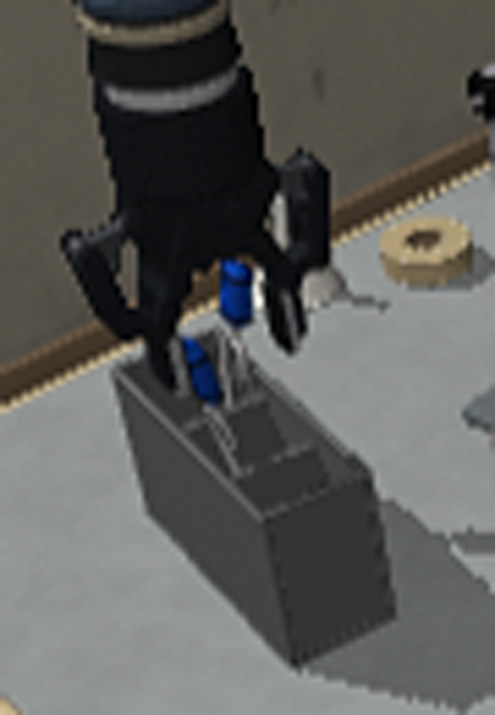

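```bash
python3 -m inch '[{"x":0,"y":0,"z":-0.03,"wx":0,"wy":0,"wz":0,"claw":0.5},{"x":0,"y":0,"z":-0.08,"wx":0,"wy":0,"wz":0,"claw":0.5},{"x":0,"y":0,"z":-0.18,"wx":0,"wy":0,"wz":0,"claw":0.5},{"x":0,"y":0,"z":-0.32,"wx":0,"wy":0,"wz":0,"claw":0.4},{"x":0,"y":0,"z":-0.48,"wx":0,"wy":0,"wz":-0.0,"claw":0.2},{"x":0,"y":0.1,"z":-0.6,"wx":0,"wy":0,"wz":-0.1,"claw":0},{"x":0,"y":0.2,"z":-0.65,"wx":0,"wy":0,"wz":-0.19,"claw":0},{"x":0,"y":0.3,"z":-0.65,"wx":0,"wy":0,"wz":-0.28,"claw":0},{"x":-0.05,"y":0.4,"z":-0.65,"wx":0,"wy":0,"wz":-0.37,"claw":0},{"x":-0.1,"y":0.5,"z":-0.62,"wx":0,"wy":0,"wz":-0.46,"claw":0},{"x":-0.15,"y":0.55,"z":-0.6,"wx":0,"wy":0,"wz":-0.55,"claw":0}]' 60
python3 - <<'E'
from h import *
s=cap('scene');t=cap('top');crop(s,170,90,430,370,2.5,'s46');crop(t,170,130,430,280,3,'t46')
E
python3 go.py 591,215.7,210,0.0975 665.5,223,211,0.0975
```

```text
t: 43.55
ee_pos: [555.9, 222.8, 234.8]
tcp_rot: [[-0.65, 0.76, 0.006], [0.76, 0.65, 0.001], [-0.003, 0.005, -1.0]]
contact_force: [-0.5, 0.4, -0.4]
finger_gap: 42.4
now [555.14 222.06 234.13] psi -0.8711 gap 42.4 F [-0.26  0.08 -0.14] t 43.65 j6 1.14 tilt [0. 0.]
591,215.7,210,0.0975 xyz [-0.14  0.12  0.12] w [ 0.    0.   -0.62] mm 44
665.5,223,211,0.0975 xyz [-0.35  0.42  0.12] w [ 0.    0.   -0.62] mm 113
```

View pics/s46.png

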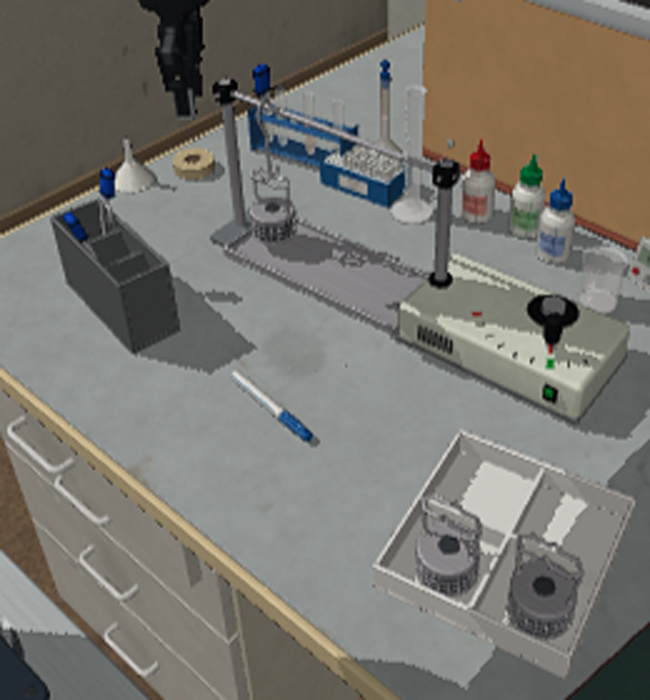

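View pics/t46.png

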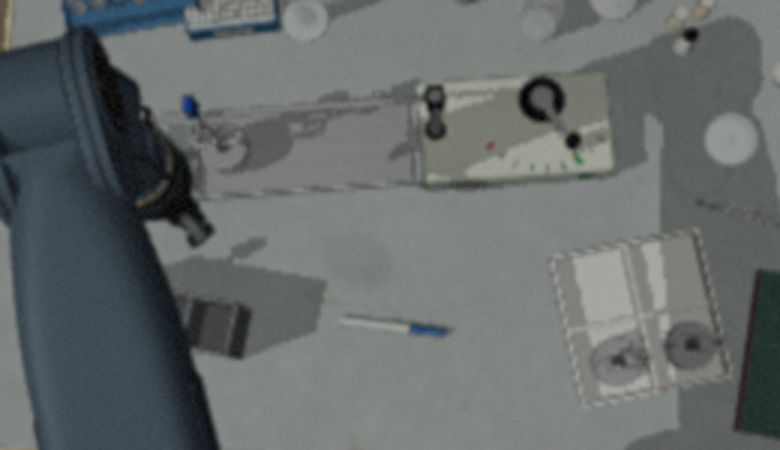

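```bash
python3 -m inch '[{"x":0,"y":0.0,"z":0,"wx":0,"wy":0,"wz":-0.09,"claw":0},{"x":-0.02,"y":0.02,"z":0,"wx":0,"wy":0,"wz":-0.18,"claw":0},{"x":-0.04,"y":0.04,"z":0.03,"wx":0,"wy":0,"wz":-0.27,"claw":0},{"x":-0.06,"y":0.06,"z":0.06,"wx":0,"wy":0,"wz":-0.36,"claw":0},{"x":-0.08,"y":0.08,"z":0.09,"wx":0,"wy":0,"wz":-0.45,"claw":0},{"x":-0.1,"y":0.1,"z":0.115,"wx":0,"wy":0,"wz":-0.54,"claw":0},{"x":-0.14,"y":0.12,"z":0.115,"wx":0,"wy":0,"wz":-0.61,"claw":0},{"x":-0.14,"y":0.12,"z":0.115,"wx":0,"wy":0,"wz":-0.617,"claw":0},{"x":-0.14,"y":0.12,"z":0.115,"wx":0,"wy":0,"wz":-0.617,"claw":0},{"x":-0.14,"y":0.12,"z":0.115,"wx":0,"wy":0,"wz":-0.617,"claw":0}]' 60
python3 go.py 665.5,222,211,0.0975
```

```text
t: 44.65
ee_pos: [591.3, 216.6, 212.1]
tcp_rot: [[-0.995, -0.096, 0.005], [-0.096, 0.995, 0.001], [-0.005, 0.0, -1.0]]
contact_force: [0.3, 0.6, 0.1]
finger_gap: 42.9
now [591.27 216.6  212.08] psi 0.096 gap 42.9 F [0.29 0.58 0.08] t 44.65 j6 0.15 tilt [0.01 0.  ]
665.5,222,211,0.0975 xyz [-0.37 -0.01  0.01] w [ 0.  0. -0.] mm 74
```

```bash
python3 -m inch '[{"x":-0.1,"y":0,"z":0,"wx":0,"wy":0,"wz":0,"claw":0},{"x":-0.2,"y":-0.005,"z":0,"wx":0,"wy":0,"wz":0.0,"claw":0},{"x":-0.3,"y":-0.01,"z":0,"wx":0,"wy":0,"wz":0,"claw":0},{"x":-0.37,"y":-0.01,"z":0.005,"wx":0,"wy":0.003,"wz":0,"claw":0},{"x":-0.373,"y":-0.01,"z":0.005,"wx":0,"wy":0.003,"wz":0,"claw":0},{"x":-0.373,"y":-0.01,"z":0.005,"wx":0,"wy":0.003,"wz":0,"claw":0}]' 60
python3 go.py 665.5,222,211,0.0975
python3 - <<'E'
from h import *
s=cap('scene');crop(s,220,70,320,170,7,'s47')
E
```

```text
t: 45.25
ee_pos: [665.3, 222.0, 211.2]
tcp_rot: [[-0.995, -0.095, -0.001], [-0.095, 0.995, 0.0], [0.001, 0.0, -1.0]]
contact_force: [-0.9, 0.1, -0.5]
finger_gap: 43.0
now [665.29 222.01 211.24] psi 0.0952 gap 43.0 F [-0.95  0.14 -0.46] t 45.25 j6 0.13 tilt [-0.  0.]
665.5,222,211,0.0975 xyz [-0. -0.  0.] w [ 0. -0. -0.] mm 0
```

View pics/s47.png

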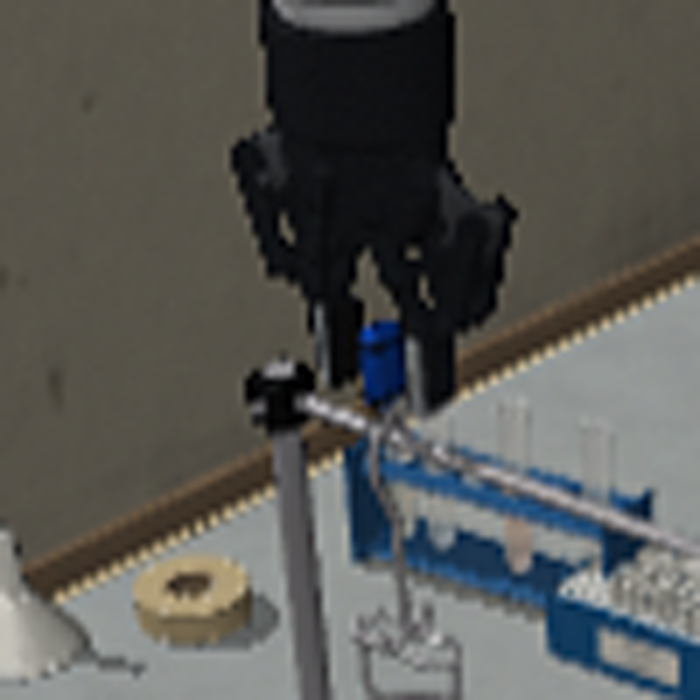

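```bash
python3 -m inch '[{"x":0,"y":-0.01,"z":0,"wx":0,"wy":0,"wz":0,"claw":0},{"x":0,"y":-0.01,"z":0,"wx":0,"wy":0,"wz":0.0,"claw":-0.4},{"x":0,"y":-0.01,"z":0,"wx":0,"wy":0,"wz":0,"claw":-1},{"x":0,"y":-0.01,"z":0,"wx":0,"wy":0,"wz":0,"claw":-1},{"x":0,"y":-0.01,"z":0,"wx":0,"wy":0,"wz":0,"claw":-1},{"x":0,"y":-0.01,"z":0,"wx":0,"wy":0,"wz":0,"claw":-1}]' 60
python3 go.py
python3 - <<'E'
from h import *
s=cap('scene');crop(s,220,80,340,220,5,'s48')
E
```

```text
t: 45.9
ee_pos: [665.1, 220.2, 212.6]
tcp_rot: [[-0.995, -0.096, 0.001], [-0.096, 0.995, 0.001], [-0.001, 0.001, -1.0]]
contact_force: [-0.6, 0.3, 3.0]
finger_gap: 11.3
now [665.13 220.22 212.57] psi 0.0957 gap 11.3 F [-0.61  0.25  2.99] t 45.9 j6 0.13 tilt [0. 0.]
```

View pics/s48.png

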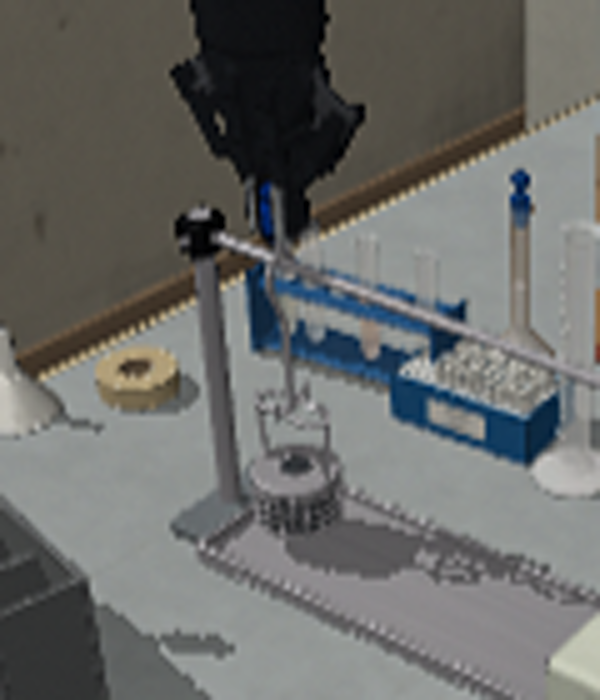

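```bash
python3 -m inch '[{"x":0,"y":0,"z":-0.02,"wx":0,"wy":0,"wz":0,"claw":-1},{"x":0,"y":0,"z":-0.04,"wx":0,"wy":0,"wz":0.0,"claw":-1},{"x":0,"y":0,"z":-0.06,"wx":0,"wy":0,"wz":0,"claw":-1},{"x":0,"y":0,"z":-0.08,"wx":0,"wy":0,"wz":0,"claw":-1},{"x":0,"y":0,"z":-0.1,"wx":0,"wy":0,"wz":0,"claw":-1},{"x":0,"y":0,"z":-0.106,"wx":0,"wy":0,"wz":0,"claw":-1},{"x":0,"y":0,"z":-0.106,"wx":0,"wy":0,"wz":0,"claw":-1},{"x":0,"y":0,"z":-0.106,"wx":0,"wy":0,"wz":0,"claw":-1}]' 60
python3 go.py
```

```text
t: 46.75
ee_pos: [665.1, 220.2, 233.6]
tcp_rot: [[-0.995, -0.096, 0.0], [-0.096, 0.995, 0.001], [-0.001, 0.001, -1.0]]
contact_force: [-0.2, -0.7, -2.5]
finger_gap: 11.5
now [665.13 220.2  233.63] psi 0.0957 gap 11.5 F [-0.21 -0.75 -2.5 ] t 46.75 j6 0.13 tilt [0. 0.]
```

```bash
python3 -m inch '[{"x":0.02,"y":0,"z":0,"wx":0,"wy":0,"wz":0,"claw":-1},{"x":0.05,"y":0,"z":0,"wx":0,"wy":0,"wz":0,"claw":-1},{"x":0.09,"y":0,"z":0,"wx":0,"wy":0,"wz":0,"claw":-1},{"x":0.13,"y":0,"z":0,"wx":0,"wy":0,"wz":0,"claw":-1},{"x":0.17,"y":0,"z":0,"wx":0,"wy":0,"wz":0,"claw":-1},{"x":0.21,"y":0,"z":0,"wx":0,"wy":0,"wz":0,"claw":-1},{"x":0.25,"y":0,"z":0,"wx":0,"wy":0,"wz":0,"claw":-1},{"x":0.3,"y":0,"z":0,"wx":0,"wy":0,"wz":0,"claw":-1},{"x":0.36,"y":0,"z":0,"wx":0,"wy":0,"wz":0,"claw":-1},{"x":0.42,"y":0,"z":0,"wx":0,"wy":0,"wz":0,"claw":-1},{"x":0.46,"y":0,"z":0,"wx":0,"wy":0,"wz":0,"claw":-1},{"x":0.48,"y":0,"z":0,"wx":0,"wy":0,"wz":0,"claw":-1}]' 60
python3 go.py 565,20,264,0.0975
python3 - <<'E'
from h import *
s=cap('scene');crop(s,170,90,430,370,2.5,'s49')
E
```

```text
t: 47.95
ee_pos: [568.5, 211.0, 234.0]
tcp_rot: [[-0.995, -0.096, 0.001], [-0.096, 0.995, 0.001], [-0.001, 0.001, -1.0]]
contact_force: [-0.2, -0.0, -2.6]
finger_gap: 10.8
now [568.55 211.03 234.  ] psi 0.096 gap 10.8 F [-0.22 -0.02 -2.62] t 47.95 j6 0.15 tilt [0. 0.]
565,20,264,0.0975 xyz [ 0.11 -0.95 -0.15] w [ 0.  0. -0.] mm 193
```

View pics/s49.png

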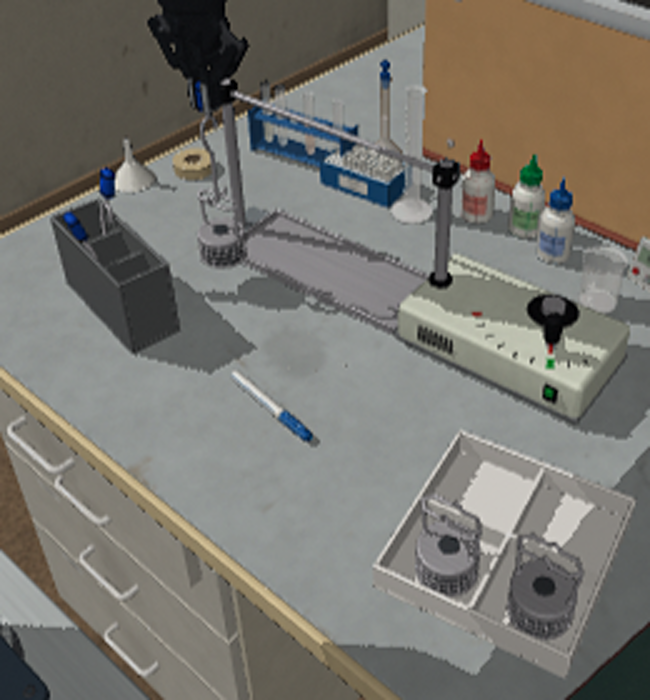

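```bash
python3 -m inch '[{"x":0.01,"y":-0.03,"z":-0.03,"wx":0,"wy":0,"wz":0,"claw":-1},{"x":0.02,"y":-0.08,"z":-0.07,"wx":0,"wy":0,"wz":0,"claw":-1},{"x":0.03,"y":-0.16,"z":-0.11,"wx":0,"wy":0,"wz":0,"claw":-1},{"x":0.05,"y":-0.26,"z":-0.14,"wx":0,"wy":0,"wz":0,"claw":-1},{"x":0.06,"y":-0.36,"z":-0.15,"wx":0,"wy":0,"wz":0,"claw":-1},{"x":0.07,"y":-0.46,"z":-0.15,"wx":0,"wy":0,"wz":0,"claw":-1},{"x":0.08,"y":-0.56,"z":-0.15,"wx":0,"wy":0,"wz":0,"claw":-1},{"x":0.09,"y":-0.66,"z":-0.15,"wx":0,"wy":0,"wz":0,"claw":-1},{"x":0.1,"y":-0.76,"z":-0.15,"wx":0,"wy":0,"wz":0,"claw":-1},{"x":0.11,"y":-0.86,"z":-0.15,"wx":0,"wy":0,"wz":0,"claw":-1},{"x":0.12,"y":-0.94,"z":-0.15,"wx":0,"wy":0,"wz":0,"claw":-1},{"x":0.12,"y":-0.99,"z":-0.15,"wx":0,"wy":0,"wz":0,"claw":-1}]' 60
python3 go.py 545,-170,264,0.0975 501,-248,264,0.0975
```

```text
t: 49.2
ee_pos: [563.6, 9.3, 264.7]
tcp_rot: [[-0.996, -0.094, 0.001], [-0.094, 0.996, -0.0], [-0.001, -0.0, -1.0]]
contact_force: [-0.1, -0.4, -2.4]
finger_gap: 11.4
now [563.6    9.27 264.69] psi 0.0938 gap 11.4 F [-0.1  -0.39 -2.41] t 49.2 j6 -0.2 tilt [ 0. -0.]
545,-170,264,0.0975 xyz [ 0.18 -0.88  0.  ] w [-0.  0. -0.] mm 180
501,-248,264,0.0975 xyz [ 0.43 -1.25  0.  ] w [-0.  0. -0.] mm 265
```

```bash
python3 -m inch '[{"x":0.01,"y":-0.05,"z":0,"wx":0,"wy":0,"wz":0,"claw":-1},{"x":0.03,"y":-0.12,"z":0,"wx":0,"wy":0,"wz":0,"claw":-1},{"x":0.05,"y":-0.21,"z":0,"wx":0,"wy":0,"wz":0,"claw":-1},{"x":0.07,"y":-0.31,"z":0,"wx":0,"wy":0,"wz":0,"claw":-1},{"x":0.09,"y":-0.41,"z":0,"wx":0,"wy":0,"wz":0,"claw":-1},{"x":0.11,"y":-0.51,"z":0,"wx":0,"wy":0,"wz":0,"claw":-1},{"x":0.14,"y":-0.61,"z":0,"wx":0,"wy":0,"wz":0,"claw":-1},{"x":0.17,"y":-0.71,"z":0,"wx":0,"wy":0,"wz":0,"claw":-1},{"x":0.21,"y":-0.81,"z":0,"wx":0,"wy":0,"wz":0,"claw":-1},{"x":0.25,"y":-0.9,"z":0,"wx":0,"wy":0,"wz":0,"claw":-1},{"x":0.28,"y":-0.96,"z":0,"wx":0,"wy":0,"wz":0,"claw":-1},{"x":0.3,"y":-0.99,"z":0,"wx":0,"wy":0,"wz":0,"claw":-1}]' 60
python3 go.py 501,-248,264,0.0975
python3 - <<'E'
from h import *
s=cap('scene');t=cap('top');crop(s,290,170,430,370,4,'s50');crop(t,330,180,430,280,6,'t50')
E
```

```text
t: 50.4
ee_pos: [521.9, -194.6, 264.6]
tcp_rot: [[-0.996, -0.093, 0.001], [-0.093, 0.996, -0.0], [-0.001, -0.0, -1.0]]
contact_force: [0.2, -1.4, -1.9]
finger_gap: 11.4
now [ 521.89 -194.58  264.63] psi 0.0929 gap 11.4 F [ 0.2  -1.39 -1.89] t 50.4 j6 -0.57 tilt [ 0. -0.]
501,-248,264,0.0975 xyz [ 0.13 -0.26  0.  ] w [-0.  0. -0.] mm 57
```

View pics/s50.png

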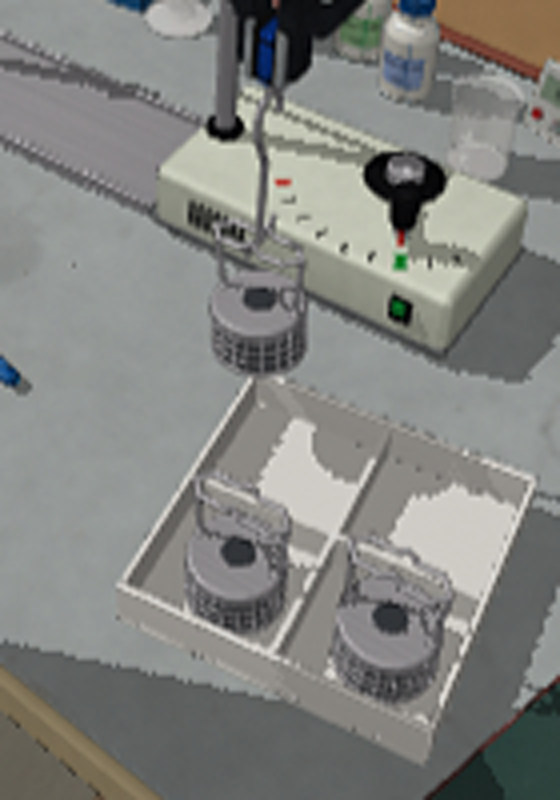

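View pics/t50.png

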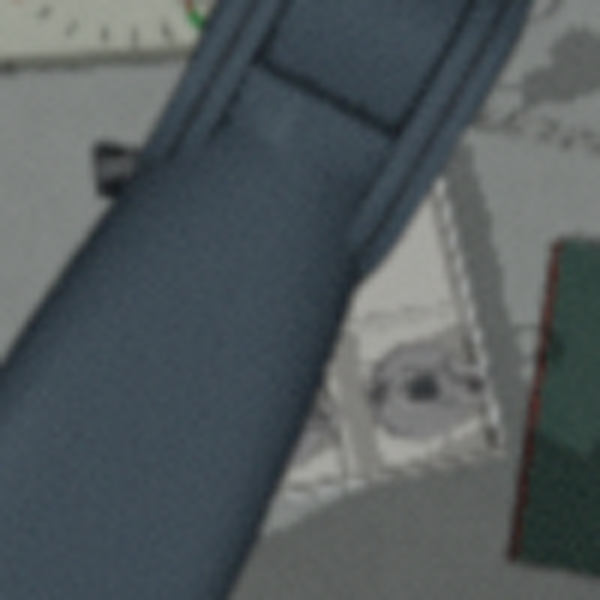

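```bash
python3 -m inch '[{"x":0.03,"y":-0.05,"z":0,"wx":0,"wy":0,"wz":0,"claw":-1},{"x":0.06,"y":-0.12,"z":0,"wx":0,"wy":0,"wz":0,"claw":-1},{"x":0.1,"y":-0.19,"z":0,"wx":0,"wy":0,"wz":0,"claw":-1},{"x":0.12,"y":-0.24,"z":0,"wx":0,"wy":0,"wz":0,"claw":-1},{"x":0.13,"y":-0.26,"z":0.02,"wx":0,"wy":0,"wz":0,"claw":-1},{"x":0.13,"y":-0.26,"z":0.06,"wx":0,"wy":0,"wz":0,"claw":-1},{"x":0.13,"y":-0.26,"z":0.11,"wx":0,"wy":0,"wz":0,"claw":-1},{"x":0.13,"y":-0.26,"z":0.16,"wx":0,"wy":0,"wz":0,"claw":-1},{"x":0.13,"y":-0.26,"z":0.2,"wx":0,"wy":0,"wz":0,"claw":-1},{"x":0.13,"y":-0.26,"z":0.2,"wx":0,"wy":0,"wz":0,"claw":-1}]' 60
python3 go.py 501,-248,198,0.0975
python3 - <<'E'
from h import *
s=cap('scene');t=cap('top');crop(s,290,170,430,370,4,'s51')
E
```

```text
t: 51.5
ee_pos: [500.2, -247.3, 222.3]
tcp_rot: [[-0.996, -0.093, -0.002], [-0.093, 0.996, 0.002], [0.002, 0.002, -1.0]]
contact_force: [0.3, -1.3, -2.3]
finger_gap: 11.4
now [ 500.18 -247.28  222.29] psi 0.0935 gap 11.4 F [ 0.33 -1.35 -2.27] t 51.5 j6 -0.67 tilt [-0.  0.]
501,-248,198,0.0975 xyz [-0.   -0.    0.12] w [ 0. -0. -0.] mm 24
```

View pics/s51.png

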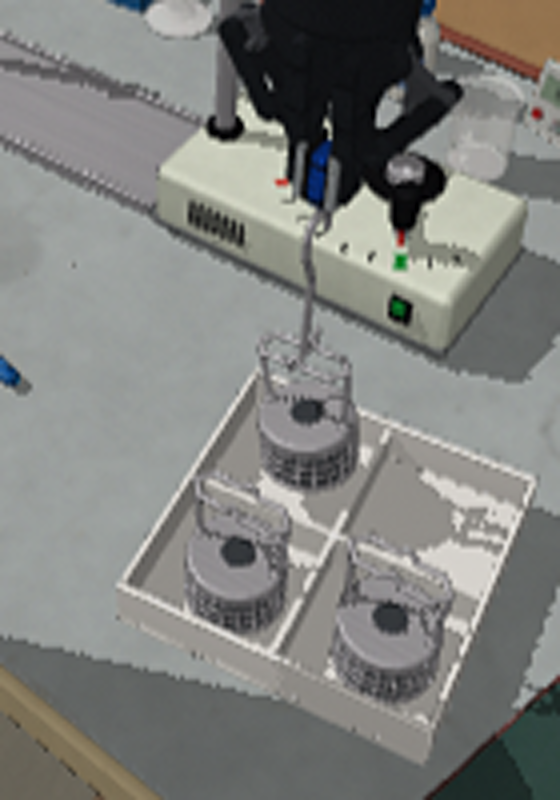

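Run:
```python
from m import *
print(onz(s,T([(307,410)],4,290,170)[0],74),onz(s,T([(237,552)],4,290,170)[0],42),onz(s,T([(390,617)],4,290,170)[0],42))
Ss=T([(260,375),(535,478),(430,735),(118,588)],4,290,170);Q=[onz(s,q,34)[:2] for q in Ss];print('scene',Q,(Q[1]+Q[3])/2)
```

```text
[ 497.72 -255.89   74.  ] [ 409.29 -273.31   42.  ] [ 431.08 -363.23   42.  ]
scene [array([ 531.55, -197.67]), array([ 574.93, -373.69]), array([ 390.52, -415.94]), array([ 350.53, -234.01])] [ 462.73 -303.85]
```

```bash
python3 -m inch '[{"x":0,"y":0.01,"z":0.03,"wx":0,"wy":0,"wz":0,"claw":-1},{"x":0,"y":0.01,"z":0.07,"wx":0,"wy":0,"wz":0,"claw":-1},{"x":0,"y":0.01,"z":0.1,"wx":0,"wy":0,"wz":0,"claw":-1},{"x":0,"y":0.01,"z":0.125,"wx":0,"wy":0,"wz":0,"claw":-1},{"x":0,"y":0.01,"z":0.14,"wx":0,"wy":0,"wz":0,"claw":-1},{"x":0,"y":0.01,"z":0.155,"wx":0,"wy":0,"wz":0,"claw":-1},{"x":0,"y":0.01,"z":0.17,"wx":0,"wy":0,"wz":0,"claw":-1},{"x":0,"y":0.01,"z":0.19,"wx":0,"wy":0,"wz":0,"claw":-1},{"x":0,"y":0.01,"z":0.21,"wx":0,"wy":0,"wz":0,"claw":-1},{"x":0,"y":0.01,"z":0.235,"wx":0,"wy":0,"wz":0,"claw":-1},{"x":0,"y":0.01,"z":0.252,"wx":0,"wy":0,"wz":0,"claw":-1},{"x":0,"y":0.01,"z":0.252,"wx":0,"wy":0,"wz":0,"claw":-1}]' 60
python3 go.py
python3 - <<'E'
from h import *
s=cap('scene');crop(s,320,210,420,330,6,'s52')
E
```

```text
t: 52.9
ee_pos: [500.8, -245.9, 174.0]
tcp_rot: [[-0.996, -0.093, 0.001], [-0.093, 0.996, 0.0], [-0.001, 0.0, -1.0]]
contact_force: [-0.0, -0.1, -0.5]
finger_gap: 11.0
now [ 500.8  -245.94  174.  ] psi 0.0931 gap 11.0 F [-0.   -0.07 -0.51] t 52.9 j6 -0.67 tilt [0. 0.]
```

View pics/s52.png

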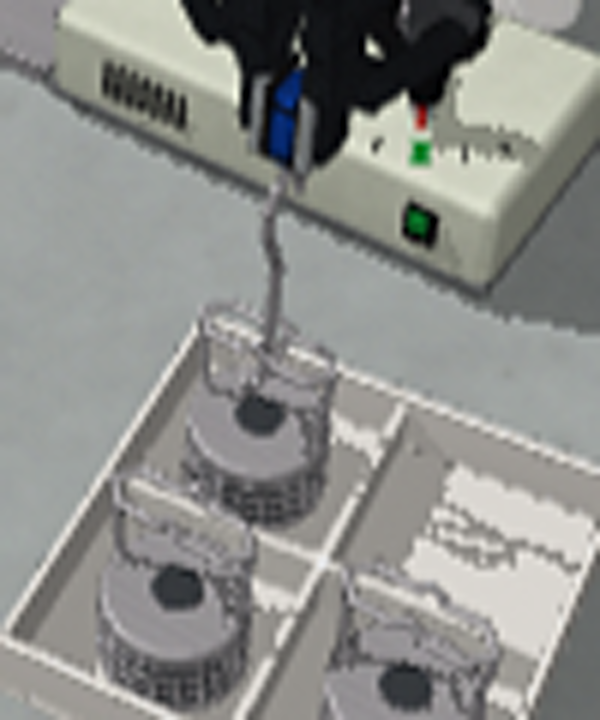

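```bash
python3 -m inch '[{"x":0,"y":0,"z":0.01,"wx":0,"wy":0,"wz":0.0,"claw":-1},{"x":0,"y":0,"z":0.01,"wx":0,"wy":0,"wz":0.09,"claw":-1},{"x":0,"y":0,"z":0.01,"wx":0,"wy":0,"wz":0.18,"claw":-1},{"x":0,"y":0,"z":0.01,"wx":0,"wy":0,"wz":0.27,"claw":-1},{"x":0,"y":0,"z":0.01,"wx":0,"wy":0,"wz":0.36,"claw":-1},{"x":0,"y":0,"z":0.01,"wx":0,"wy":0,"wz":0.45,"claw":-1},{"x":0,"y":0,"z":0.01,"wx":0,"wy":0,"wz":0.54,"claw":-1},{"x":0,"y":0,"z":0.01,"wx":0,"wy":0,"wz":0.63,"claw":-1},{"x":0,"y":0,"z":0.01,"wx":0,"wy":0,"wz":0.72,"claw":-1},{"x":0,"y":0,"z":0.01,"wx":0,"wy":0,"wz":0.81,"claw":-1},{"x":0,"y":0,"z":0.01,"wx":0,"wy":0,"wz":0.9,"claw":-1},{"x":0,"y":0,"z":0.01,"wx":0,"wy":0,"wz":1,"claw":-1}]' 60
python3 go.py 501,-246,172,-1.475
python3 - <<'E'
from h import *
s=cap('scene');crop(s,320,210,420,330,6,'s53')
E
```

```text
t: 54.15
ee_pos: [501.1, -246.1, 172.6]
tcp_rot: [[-0.094, 0.996, 0.002], [0.996, 0.094, -0.0], [-0.0, 0.002, -1.0]]
contact_force: [0.4, 0.2, -0.7]
finger_gap: 11.3
now [ 501.08 -246.08  172.56] psi -1.4766 gap 11.3 F [ 0.37  0.2  -0.7 ] t 54.15 j6 0.9 tilt [ 0. -0.]
501,-246,172,-1.475 xyz [ 0. -0.  0.] w [ 0.  0. -0.] mm 1
```

View pics/s53.png

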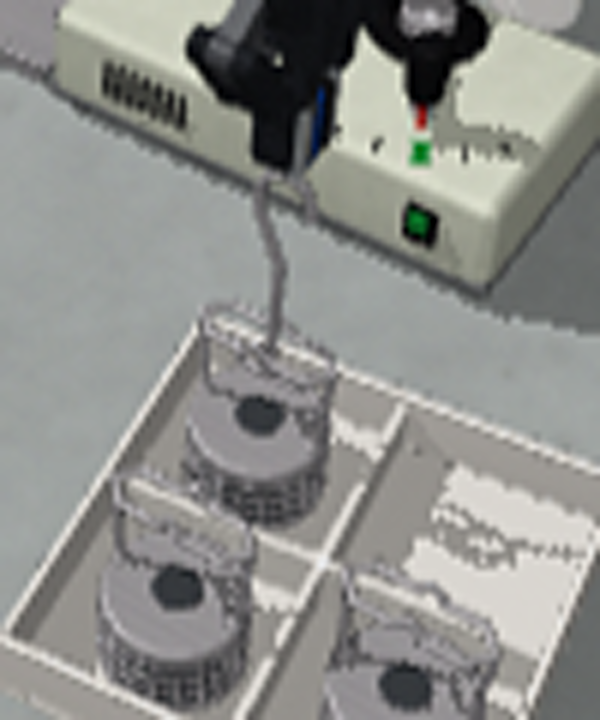

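```bash
python3 -m inch '[{"x":0,"y":0,"z":-0.015,"wx":0,"wy":0,"wz":0,"claw":-1},{"x":0,"y":0,"z":-0.03,"wx":0,"wy":0,"wz":0,"claw":-1},{"x":0,"y":0,"z":-0.05,"wx":0,"wy":0,"wz":0,"claw":-1},{"x":0,"y":0,"z":-0.07,"wx":0,"wy":0,"wz":0,"claw":-1},{"x":0,"y":0,"z":-0.09,"wx":0,"wy":0,"wz":0,"claw":-1},{"x":0,"y":0,"z":-0.11,"wx":0,"wy":0,"wz":0,"claw":-1},{"x":0,"y":0,"z":-0.13,"wx":0,"wy":0,"wz":0,"claw":-1},{"x":0,"y":0,"z":-0.15,"wx":0,"wy":0,"wz":0,"claw":-1},{"x":0,"y":0,"z":-0.175,"wx":0,"wy":0,"wz":0,"claw":-1},{"x":0,"y":0,"z":-0.2,"wx":0,"wy":0,"wz":0,"claw":-1}]' 60
python3 - <<'E'
from h import *
s=cap('scene');crop(s,320,190,420,310,6,'s54')
E
```

```text
t: 55.2
ee_pos: [501.0, -246.1, 212.9]
tcp_rot: [[-0.09, 0.996, 0.002], [0.996, 0.09, -0.0], [-0.0, 0.002, -1.0]]
contact_force: [-0.3, 0.4, 0.2]
finger_gap: 11.4
```

View pics/s54.png

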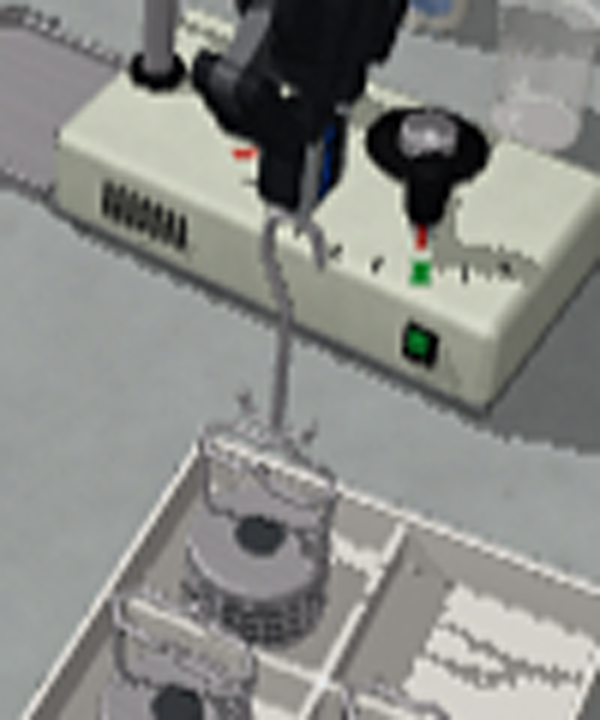

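Free again. On to the last caddy slot, with another caddy check on the way.

```bash
python3 -m inch '[{"x":0,"y":0,"z":-0.08,"wx":0,"wy":0,"wz":0,"claw":-1},{"x":0,"y":0,"z":-0.16,"wx":0,"wy":0,"wz":0,"claw":-1},{"x":0.15,"y":-0.05,"z":-0.2,"wx":0,"wy":0,"wz":0,"claw":-1},{"x":0.35,"y":-0.1,"z":-0.2,"wx":0,"wy":0,"wz":0,"claw":-1},{"x":0.55,"y":-0.15,"z":-0.2,"wx":0,"wy":0,"wz":0,"claw":-1},{"x":0.75,"y":-0.2,"z":-0.2,"wx":0,"wy":0,"wz":0,"claw":-1},{"x":0.95,"y":-0.25,"z":-0.2,"wx":0,"wy":0,"wz":0,"claw":-1}]' 60
python3 go.py 430,100,252,-1.73
python3 - <<'E'
from h import *
s=cap('scene');t=cap('top');crop(t,190,205,270,260,9,'t55');crop(s,180,140,250,240,7,'s55')
E
```

```text
t: 55.95
ee_pos: [433.7, -60.3, 253.8]
tcp_rot: [[-0.089, 0.996, 0.004], [0.996, 0.089, -0.001], [-0.001, 0.004, -1.0]]
contact_force: [0.4, 1.0, -0.8]
finger_gap: 11.4
now [433.69 -60.28 253.84] psi -1.4812 gap 11.4 F [ 0.39  1.04 -0.75] t 55.95 j6 1.19 tilt [ 0. -0.]
430,100,252,-1.73 xyz [0.8  0.05 0.01] w [0.   0.   0.16] mm 160
```

View pics/t55.png

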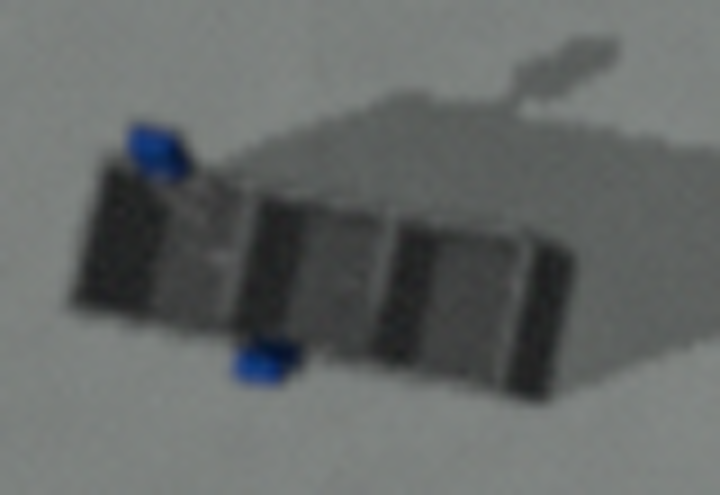

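View pics/s55.png

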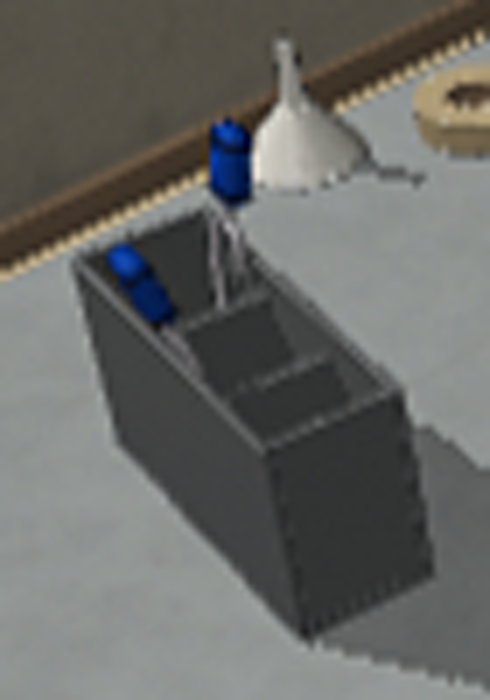

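```bash
python3 -m inch '[{"x":0.15,"y":0.01,"z":0,"wx":0,"wy":0,"wz":0.02,"claw":-1},{"x":0.35,"y":0.02,"z":0,"wx":0,"wy":0,"wz":0.05,"claw":-1},{"x":0.55,"y":0.03,"z":0,"wx":0,"wy":0,"wz":0.09,"claw":-1},{"x":0.7,"y":0.04,"z":0,"wx":0,"wy":0,"wz":0.12,"claw":-1},{"x":0.8,"y":0.05,"z":0,"wx":0,"wy":0,"wz":0.158,"claw":-1}]' 60
python3 go.py 441,214.5,252,-1.73
```

```text
t: 56.55
ee_pos: [427.6, 104.0, 255.0]
tcp_rot: [[0.153, 0.988, 0.005], [0.988, -0.153, 0.001], [0.002, 0.005, -1.0]]
contact_force: [-0.6, -0.0, -0.1]
finger_gap: 11.2
now [427.64 103.98 255.05] psi -1.7243 gap 11.2 F [-0.64 -0.01 -0.08] t 56.55 j6 1.81 tilt [0. 0.]
441,214.5,252,-1.73 xyz [ 0.56 -0.02  0.02] w [ 0. -0.  0.] mm 111
```

```bash
python3 -m inch '[{"x":0.15,"y":0,"z":0,"wx":0,"wy":0,"wz":0,"claw":-1},{"x":0.3,"y":-0.01,"z":0,"wx":0,"wy":0,"wz":0,"claw":-1},{"x":0.45,"y":-0.02,"z":0,"wx":0,"wy":0,"wz":0.003,"claw":-1},{"x":0.53,"y":-0.02,"z":0,"wx":0.0,"wy":0,"wz":0.003,"claw":-1},{"x":0.557,"y":-0.02,"z":0,"wx":0,"wy":0,"wz":0.003,"claw":-1},{"x":0.557,"y":-0.02,"z":0,"wx":0,"wy":0,"wz":0.003,"claw":-1},{"x":0.557,"y":-0.02,"z":0,"wx":0,"wy":0,"wz":0.003,"claw":-1}]' 60
python3 go.py 441,214.5,252,-1.73
python3 - <<'E'
from h import *
s=cap('scene');t=cap('top');crop(s,170,110,260,240,5.5,'s56');crop(t,170,190,270,260,7,'t56')
p=np.array(telemetry.read_state()['ee_pos'])
for dz in (-100,-142): print(dz,(proj(s,p+[0,0,dz])-[170,110])*5.5,(proj(t,p+[0,0,dz])-[170,190])*7)
E
```

```text
t: 57.25
ee_pos: [440.9, 213.8, 255.2]
tcp_rot: [[0.158, 0.987, 0.005], [0.987, -0.158, 0.0], [0.001, 0.005, -1.0]]
contact_force: [0.6, -0.5, -1.3]
finger_gap: 11.2
now [440.9  213.8  255.22] psi -1.7298 gap 11.2 F [ 0.61 -0.49 -1.27] t 57.25 j6 2.05 tilt [0. 0.]
441,214.5,252,-1.73 xyz [ 0.   -0.    0.02] w [ 0. -0.  0.] mm 3
-100 [[277.5  385.48]] [[470.81 327.66]]
-142 [[290.64 450.89]] [[488.02 333.45]]
```

View pics/s56.png

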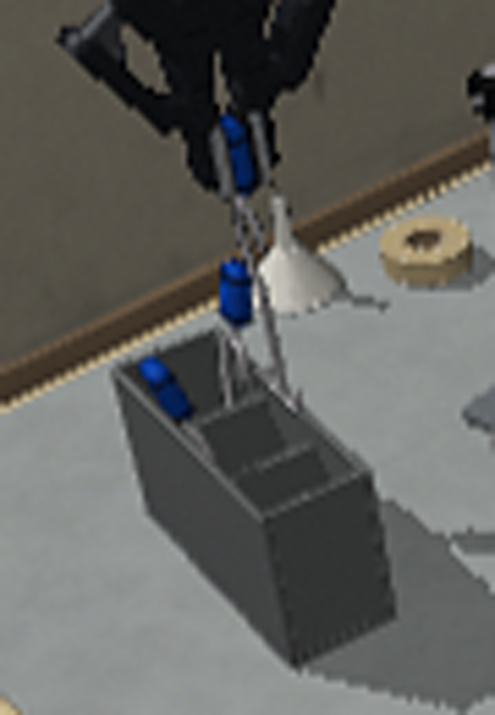

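View pics/t56.png

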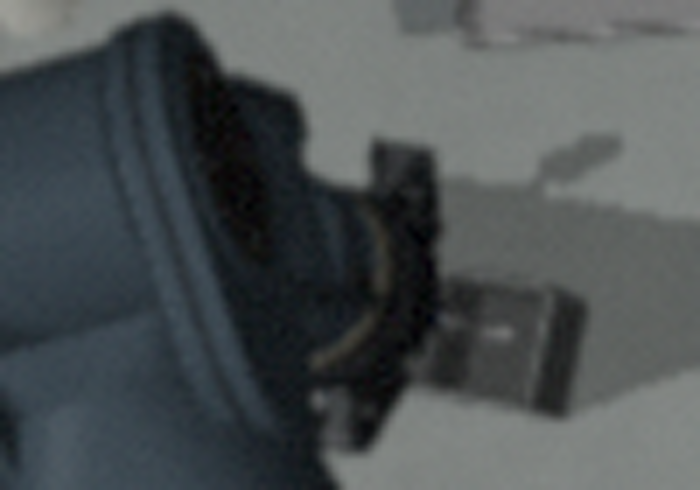

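```bash
python3 -m inch '[{"x":0.008,"y":0,"z":0.05,"wx":0,"wy":0,"wz":0,"claw":-1},{"x":0.008,"y":0,"z":0.15,"wx":0,"wy":0,"wz":0,"claw":-1},{"x":0.008,"y":0,"z":0.25,"wx":0,"wy":0,"wz":0,"claw":-1},{"x":0.008,"y":0,"z":0.35,"wx":0,"wy":0,"wz":0,"claw":-1},{"x":0.008,"y":0,"z":0.45,"wx":0,"wy":0,"wz":0,"claw":-1},{"x":0.008,"y":0,"z":0.52,"wx":0,"wy":0,"wz":0,"claw":-1},{"x":0.008,"y":0,"z":0.58,"wx":0,"wy":0,"wz":0,"claw":-1},{"x":0.008,"y":0,"z":0.58,"wx":0,"wy":0,"wz":0,"claw":-1}]' 60
python3 - <<'E'
from h import *
s=cap('scene');t=cap('top');crop(s,170,110,260,240,5.5,'s57')
E
```

```text
t: 58.15
ee_pos: [440.4, 214.7, 137.2]
tcp_rot: [[0.159, 0.987, 0.001], [0.987, -0.159, -0.001], [-0.0, 0.002, -1.0]]
contact_force: [-0.4, 0.3, -1.4]
finger_gap: 11.4
```

View pics/s57.png

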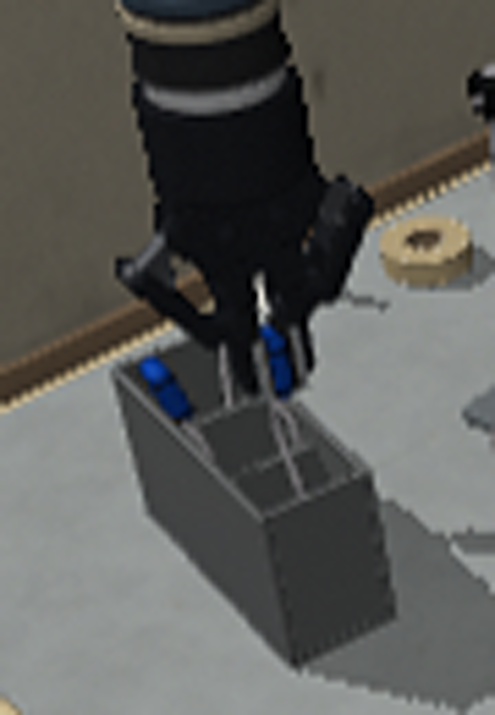

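```bash
python3 -m inch '[{"x":0,"y":0,"z":0.04,"wx":0,"wy":0,"wz":0,"claw":-1},{"x":0,"y":0,"z":0.08,"wx":0,"wy":0,"wz":0,"claw":-1},{"x":0,"y":0,"z":0.11,"wx":0,"wy":0,"wz":0,"claw":-1},{"x":0,"y":0,"z":0.125,"wx":0,"wy":0,"wz":0,"claw":-1},{"x":0,"y":0,"z":0.125,"wx":0,"wy":0,"wz":0,"claw":-1},{"x":0,"y":0,"z":0.125,"wx":0,"wy":0,"wz":0,"claw":-0.5},{"x":0,"y":0,"z":0.125,"wx":0,"wy":0,"wz":0,"claw":0},{"x":0,"y":0,"z":0.125,"wx":0,"wy":0,"wz":0,"claw":0.3},{"x":0,"y":0,"z":0.125,"wx":0,"wy":0,"wz":0,"claw":0.3},{"x":0,"y":0,"z":0.125,"wx":0,"wy":0,"wz":0,"claw":0.3}]' 60
python3 - <<'E'
from h import *
s=cap('scene');crop(s,170,110,260,240,5.5,'s58')
E
```

```text
t: 59.25
ee_pos: [442.1, 215.4, 114.8]
tcp_rot: [[0.159, 0.987, 0.006], [0.987, -0.159, 0.001], [0.002, 0.006, -1.0]]
contact_force: [0.0, -0.7, 0.4]
finger_gap: 55.4
```

View pics/s58.png

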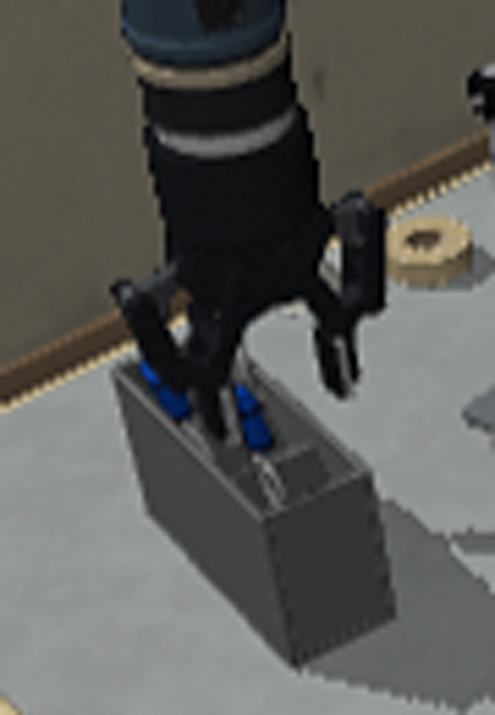

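Leans on the finger as before. Rising clear and retreating.

```bash
python3 -m inch '[{"x":0,"y":0,"z":-0.03,"wx":0,"wy":0,"wz":0,"claw":0.5},{"x":0,"y":0,"z":-0.08,"wx":0,"wy":0,"wz":0,"claw":0.5},{"x":0,"y":0,"z":-0.18,"wx":0,"wy":0,"wz":0,"claw":0.5},{"x":0,"y":0,"z":-0.32,"wx":0,"wy":0,"wz":0,"claw":0.4},{"x":0,"y":0,"z":-0.48,"wx":0,"wy":0,"wz":-0.0,"claw":0.2},{"x":-0.1,"y":0,"z":-0.65,"wx":0,"wy":0,"wz":0,"claw":0},{"x":-0.3,"y":0,"z":-0.8,"wx":0,"wy":0,"wz":0,"claw":0},{"x":-0.5,"y":0,"z":-0.8,"wx":0,"wy":0,"wz":0,"claw":0},{"x":-0.7,"y":0,"z":-0.8,"wx":0,"wy":0,"wz":0,"claw":0},{"x":-0.9,"y":0,"z":-0.8,"wx":0,"wy":0,"wz":0,"claw":0},{"x":-1,"y":0,"z":-0.8,"wx":0,"wy":0,"wz":0,"claw":0}]' 60
python3 -m inch '[{"x":0,"y":0,"z":0,"wx":0,"wy":0,"wz":0,"claw":0},{"x":0,"y":0,"z":0,"wx":0,"wy":0,"wz":0,"claw":0},{"x":0,"y":0,"z":0,"wx":0,"wy":0,"wz":0,"claw":0},{"x":0,"y":0,"z":0,"wx":0,"wy":0,"wz":0,"claw":0},{"x":0,"y":0,"z":0,"wx":0,"wy":0,"wz":0,"claw":0}]' 60
python3 - <<'E'
from h import *
s=cap('scene');t=cap('top');crop(s,170,110,430,370,3,'s59');crop(t,170,130,430,280,3,'t59');crop(s,170,110,260,240,5.5,'s60')
E
```

```text
t: 60.4
ee_pos: [409.0, 15.4, 276.0]
tcp_rot: [[0.161, 0.987, 0.008], [0.987, -0.161, -0.001], [0.001, 0.008, -1.0]]
contact_force: [0.2, 0.2, -0.2]
finger_gap: 42.4
t: 60.9
ee_pos: [409.1, 16.2, 275.9]
tcp_rot: [[0.16, 0.987, 0.008], [0.987, -0.16, -0.0], [0.001, 0.008, -1.0]]
contact_force: [0.1, 0.1, -0.8]
finger_gap: 42.7
```

View pics/s59.png

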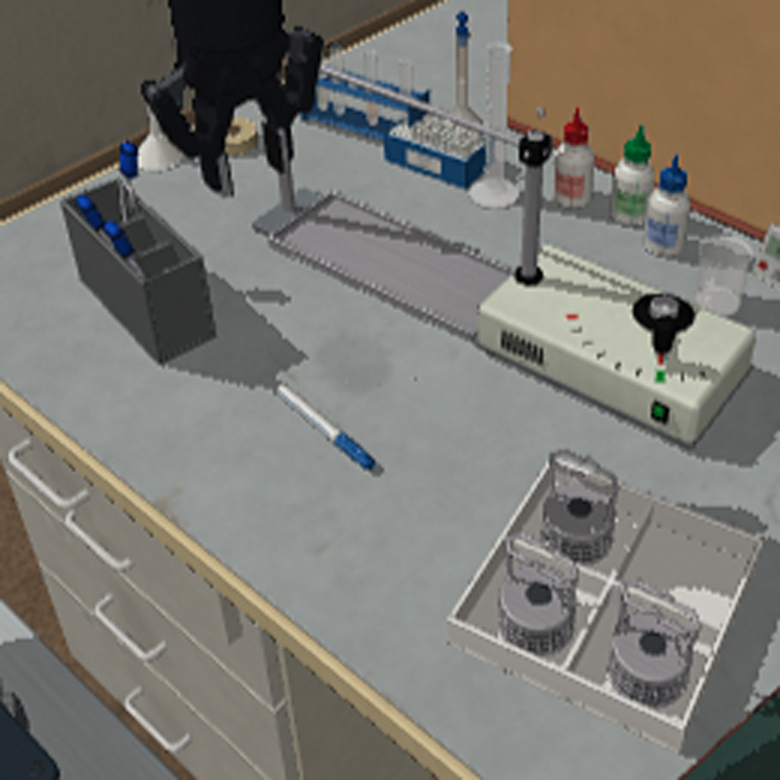

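View pics/t59.png

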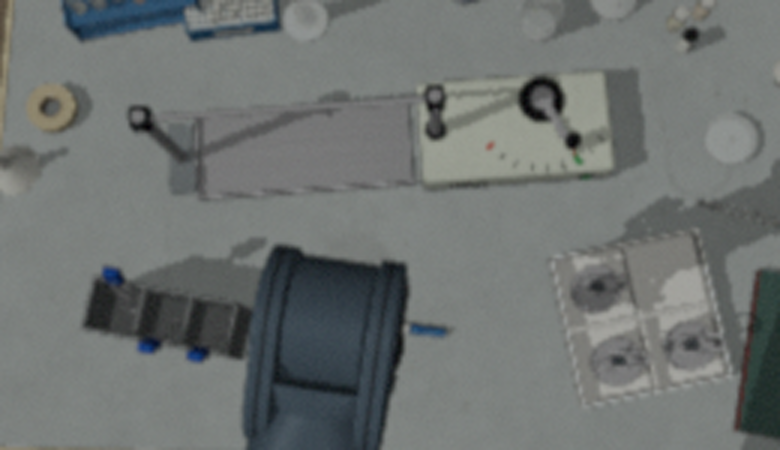

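View pics/s60.png

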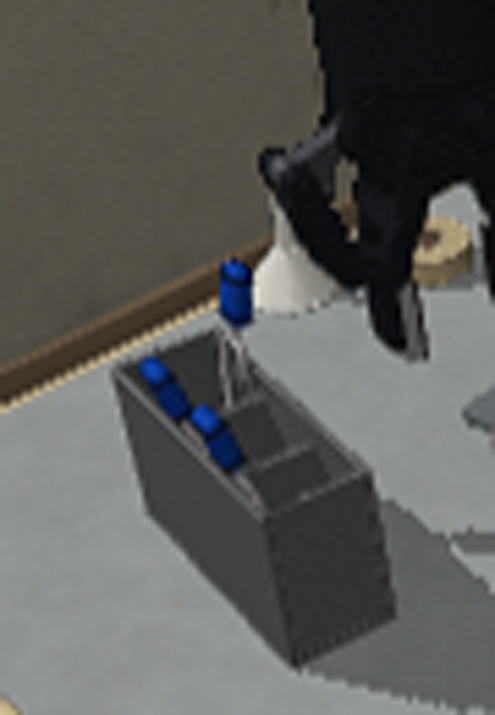

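```bash
python3 - <<'E'
from h import *
s=cap('scene');t=cap('top')
a=sorted([b for b in blobs(s,(105,150,40),(130,255,255),(190,140,235,205),15)],key=lambda b:b[0][0]);b=sorted([x for x in blobs(t,(105,120,40),(130,255,255),(195,210,245,260),5)],key=lambda b:b[0][0])
for x in a:print('s',x)
for x in b:print('t',x)
for i in a:
    for j in b:
        p,e=tri(s,i[0],t,j[0])
        if e<8:print(p,e)
E
python3 go.py
```

```text
s (array([204.34, 184.5 ]), np.int32(105), array([195, 175,  19,  20]))
s (array([212.48, 162.65]), np.int32(60), array([210, 157,   6,  12]))
t (array([207.18, 221.68]), np.int32(22), array([205, 219,   6,   6]))
t (array([218.95, 244.64]), np.int32(22), array([216, 243,   7,   4]))
t (array([235.25, 247.55]), np.int32(20), array([233, 246,   6,   4]))
[491.32 322.49 141.64] 0.6423147086000958
now [409.04  15.71 275.85] psi -1.7322 gap 42.8 F [ 0.01 -0.43  0.13] t 61.1 j6 1.61 tilt [ 0.01 -0.  ]
```

Run:
```python
from h import *
s=cap('scene');t=cap('top')
print(tri(s,(199.6,180.5),t,(218.95,244.64)),tri(s,(209.5,189.5),t,(235.25,247.55)))
```

```text
(array([413.51, 278.27, 138.24]), np.float64(0.7050457027955668)) (array([405.58, 221.75, 138.45]), np.float64(0.656422088588854))
```

```bash
python3 -c "
from rig import arm,telemetry
print(arm.sign_off(), telemetry.read_state()['t'])"
```

```text
the job is handed in; nothing more can be done
the job is handed in; nothing more can be done
```

The job is done and handed in at about 61 s. I set the lever to the green mark, then took each of the three hooks off the rail with its basket. Each basket now stands in its own tray compartment, with its hook twisted out and stood in its own caddy slot. The hand-in reported no verdict.

**Last checks, from the final pictures:**
- **Lever:** its pointer lines up with the green mark.
- **Baskets:** all three stand upright in separate compartments, off their hooks.
- **Hooks:** there is one per slot, grips up. Grip heights of 138–142 mm mean they lean about 15–20° and their feet are on the floor.
- **Bystanders:** the pen is where it started. I did not measure the petri dish, but the arm's path stayed clear of it.
- **Arm:** it was about 200 mm clear of the caddy when I handed in, with only noise-level force on the tool.

**Disagreements along the way:**
- **Finger height:** the fingertips were about 20 mm above the reported TCP, where the text puts them 17 mm below it. A trial close at the lever knob missed and confirmed this, so I set grasp heights from the camera.
- **Tray:** it was knocked roughly 20 mm aside while I carried the second basket. I re-measured it before placing that basket and the last one.

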